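# Make up a folding bangle tray on a jewellery stall

## Task

Set up the folding display tray on the stall: raise all four of its walls upright, lay every loose bangle from the cloth flat on the tray's floor, none on top of another, and move the two sprung ticket clips from the rail to the tray, one gripping the upper edge of each long wall, pushed well down and with its ticket card facing outwards. Leave the other things on the table where they are.

Things in the scene. Friction and masses are not known exactly. Their poses are not given: they have to be found in the camera images.
- tray: Grey folding display tray, fixed. Origin: centre of the underside of its flat board base, 210 mm (x) by 150 mm (y), 4 mm thick; z up. Four walls, 4 mm thick and 45 mm high, are hinged along the base's four upper edges and start leaning outwards. Erect, their inner faces stand on the base's edges (105 and 75 mm from the centre), outer faces 4 mm further out, upper edges 49 mm above the table.
- wall_near (a joint): Hinge of the short wall on the robot's side (tray -x): 0 = flat out, level; 1.57 = upright (its stop). Stiff crease (0.08 N m): stays where it is left; about 2 N square to it at its free edge raises it, for instance a finger bearing on the edge from outside and following its arc inwards and up (a level push can jam by friction).
- wall_near_top (a point): Middle of the free (upper) edge of the short wall on the robot's side (tray -x), at mid-thickness; its x axis points from the hinge to the free edge.
- wall_far (a joint): Hinge of the short wall away from the robot (tray +x): 0 = flat out, level; 1.57 = upright (its stop). Stiff crease (0.08 N m): stays where it is left; about 2 N square to it at its free edge raises it, for instance a finger bearing on the edge from outside and following its arc inwards and up (a level push can jam by friction).
- wall_far_top (a point): Middle of the free (upper) edge of the short wall away from the robot (tray +x), at mid-thickness; its x axis points from the hinge to the free edge.
- wall_left (a joint): Hinge of the long wall on the tray's +y side: 0 = flat out, level; 1.57 = upright (its stop). Stiff crease (0.08 N m): stays where it is left; about 2 N square to it at its free edge raises it, for instance a finger bearing on the edge from outside and following its arc inwards and up (a level push can jam by friction).
- wall_left_top (a point): Middle of the free (upper) edge of the long wall on the tray's +y side, at mid-thickness; its x axis points from the hinge to the free edge.
- wall_right (a joint): Hinge of the long wall on the tray's -y side: 0 = flat out, level; 1.57 = upright (its stop). Stiff crease (0.08 N m): stays where it is left; about 2 N square to it at its free edge raises it, for instance a finger bearing on the edge from outside and following its arc inwards and up (a level push can jam by friction).
- wall_right_top (a point): Middle of the free (upper) edge of the long wall on the tray's -y side, at mid-thickness; its x axis points from the hinge to the free edge.
- clip_a_pivot (a point): Sprung steel ticket clip, 28 mm wide, 50 g: two flat handles above, two jaws below; this point is the middle of its hinge axis. x along the hinge, +y towards its card side, z up (tips about 0.3 rad about x when squeezed open: this is the frame of the card's half). Jaws reach 28 mm below this point (closed throat 5 mm below), handles 32 mm above. Starts on the rail, this point 6 mm above the rail's edge.
- clip_a_card (a point): Centre of the blank white ticket card, 44 by 30 mm, on the outside of one jaw of that clip: 6.5 mm to +y and 22 mm below the pivot in the clip's frame. On the rail one clip has its card on one side, the other clip on the other side.
- clip_a_jaw (a joint): Opening of that clip (rad): 0 = jaws parallel, 4 mm apart, as on the rail or a tray wall; handles then 46 mm wide over their tops. -0.12 = shut empty. 0.6 = its stop: handles squeezed, outer faces parallel and 25 mm apart, jaw tips 20 mm apart. Squeezing takes 6 N to start and 10 to 12 N to reach the stop; released, it springs shut.
- clip_b_pivot (a point): Sprung steel ticket clip, 28 mm wide, 50 g: two flat handles above, two jaws below; this point is the middle of its hinge axis. x along the hinge, +y towards its card side, z up (tips about 0.3 rad about x when squeezed open: this is the frame of the card's half). Jaws reach 28 mm below this point (closed throat 5 mm below), handles 32 mm above. Starts on the rail, this point 6 mm above the rail's edge.
- clip_b_card (a point): Centre of the blank white ticket card, 44 by 30 mm, on the outside of one jaw of that clip: 6.5 mm to +y and 22 mm below the pivot in the clip's frame. On the rail one clip has its card on one side, the other clip on the other side.
- clip_b_jaw (a joint): Opening of that clip (rad): 0 = jaws parallel, 4 mm apart, as on the rail or a tray wall; handles then 46 mm wide over their tops. -0.12 = shut empty. 0.6 = its stop: handles squeezed, outer faces parallel and 25 mm apart, jaw tips 20 mm apart. Squeezing takes 6 N to start and 10 to 12 N to reach the stop; released, it springs shut.
- rail_top (a point): Middle of the upper edge of the clip rail: an upright black strip 4 mm thick, 190 mm long along this x, upper edge 62 mm above the table, on a fixed black base 200 by 80 mm, 8 mm high. The two clips stand on it, about 90 mm apart.
- bangle0_mid (a point): Centre (half-way up) of a loose dark wooden bangle lying flat: ring of 62 mm outside and 46 mm inside diameter, 14 mm high, 60 g; z along its axis. May be absent.
- bangle1_mid (a point): Centre (half-way up) of a loose dark wooden bangle lying flat: ring of 62 mm outside and 46 mm inside diameter, 14 mm high, 60 g; z along its axis. May be absent.
- bangle2_mid (a point): Centre (half-way up) of a loose dark wooden bangle lying flat: ring of 62 mm outside and 46 mm inside diameter, 14 mm high, 60 g; z along its axis. May be absent.
- bust: Bystander: black necklace bust, 100 mm wide, 160 mm high; origin at the centre of its underside. Not to be disturbed.
- bar_stand: Bystander: black T-shaped bracelet stand, bar 170 mm long, 154 mm high; origin at the centre of its underside. Not to be disturbed.
- ring_box: Bystander: closed black ring box 56 mm square, 45 mm high; origin at the centre of its underside. Not to be disturbed.
There are look-alikes about, which are no part of the job. What is shaped like the part that bears bangle1_mid but turquoise is not meant. Leave any turquoise or yellow look-alike of the part that bears bangle0_mid alone.

How it is judged:
By the outcome, as a careful person would: the job done as asked, in the order asked, and still so for the second after the job is handed in, with the robot touching nothing.
Of bangle0, bangle1, bangle2 only 2 to 3 are there at a start; the rules pass over those that are not, and their reading is None.
At some moment in a run one of bangle0, bangle1, bangle2 may be knocked a few centimetres aside while the robot is not near it.
It also fails if it takes over 210 s, if anything falls off the work surface, if the arm or the gripper's body presses on something with over 40 N, if the wrist force passes 120 N, or if a joint passes its speed limit or range.

## Robot

A 6-joint arm with a two-finger parallel gripper is mounted at the origin on the work surface. World frame = base frame: x ahead of the robot, y to its left, z up, the work surface at z = 0. Lengths are in m, angles in rad, forces in N, time in s.
With the tool pointing down it reaches from about 0.375 to 0.9 m from the base axis. Payload 3.1 kg.
Tool frame: the origin (TCP) lies midway between the tips of the shut fingers; the grasp point (between the pads) lies robot.tcp_to_grasp behind it (robot.tcp_to_grasp is the distance from the TCP to the grasp point, in m); z points along the fingers, y is the direction in which the jaws open and shut (so a half turn about z gives the same grasp; the last joint's range is limited). The gripper opens to 87 mm and grips with 3 to 60 N. Pads are 19 mm wide; open, the fingers measure 117 mm over their backs; the gripper's body (75 mm by 190 mm) begins 51 mm behind the grasp point.
Start: joints at [-1.518, 0.527, 1.433, -0, 1.181, -0.178], TCP at [0.144, -0.608, 0.223] pointing down, gripper open.
Joint ranges: [-3.08, 3.08], [-0.75, 2.2], [0.22, 2.44], [-1.43, 4.57], [0, 2.65], [-2.85, 2.85]. Speed limits (rad/s): [2.79, 2.79, 3.14, 3.14, 3.14, 3.14].

## Interface

Orientations are given as a unit quaternion [x, y, z, w].
In Python, from rig import robot, cams, nets gives the robot as it stands. The module is installed in compiled form; this text tells all that it offers.
- The arm moves only by the tool play_rows, never from a script. Its argument "commands" is a list of rows, each an object of numbers: "x", "y", "z": the shift along the tool's x, y, z in mm; "spin": the turn about the tool's z in rad. In form: [{"x": .., "y": .., "z": .., "spin": ..}, ...]. A call has 1 to 8 rows; each row shifts and turns the pose as measured when the row begins, along the tool's axes as they then stand; what a row does not reach is not made up. A row lasts 1/10 s, in which the tool goes at most 50 mm and 8.59 degrees, less where a joint would pass 70% of its speed; a pose out of reach is approached as far as the arm can. A call is refused whole if a number of a shift passes 50 or a number of a turn 0.15, either way. A call with a gripper value outside its range is refused whole. "grip" is the opening, from 0 (shut) to 1 (fully open), set as the call begins (left out, the last holds). The fingers move at their own pace and stop on an object; "newtons" is the grip in N (left out, the last holds). Time passes only in rows, so rows that do not move let the fingers close. It gives the time, the measured TCP pose, the force and the opening at its end, in the units of the state.
- robot.get_obs(): the state, without advancing time (a new reading comes with each control period).
- cams.camera(name): name is "scene" or "top" or "wrist"; returns a dict with "img" (480x640x3 uint8, red, green, blue), "fx", "fy", "cx", "cy" (pixels), "world_to_cam" (4x4, takes a point from world to camera coordinates); the wrist camera has in their place "mount" (4x4, takes a point from camera to tool coordinates, whose origin is the TCP and whose axes are the flange's). Camera axes: x right, y up, looking along -z (the intrinsics and any distortion apply to the point x, -y, -z); pixel columns grow to the right and rows downward; lengths in m; the calibration is good to about 2 mm. A picture is of the moment at which its call begins: read the wrist's pose just before it. There is no depth.
- robot.hand_in(): hands the job in, once; it reports no verdict.
Trained networks look in a picture, given as the dict that the camera call returned (one of the last four; its "shot" number tells which), for a name from the list of things; names that differ only in an ending like _2 or _b are one class to them, and where a whole thing is asked for, a point or a joint stands for the part that bears it (a point fixed in the world has none). Each returns a list of dicts, best first, with "conf" (0 to 1); they miss things now and then, are a little off and sometimes report something else, mostly with a low value. They report only what shows in the picture. A call takes as long as a camera call. They do not tell look-alikes from the thing itself.
- nets.outline_of(picture, name): "region" (480x640 bool, what is visible of it) and "pixel" ([column, row] in pixels, amid what is visible of it).
The state is a dict: "time": time; "q": joint angles; "joint_velocities": joint speeds; "joint_torque": joint torques, N m; "position": TCP position; "tool_rot": TCP orientation; "ft_force": force on the tool from outside, world axes, zero at the start; "moment": the same for the moment, N m; "grip_width": finger opening in m.
Only numpy, scipy, OpenCV 4.12 (cv2) and the standard library are available. Lean on these libraries where they do the work, as an engineer would, in place of code of your own. Each camera call takes 0.05 s, during which the arm holds its last target.

## Working session

There is one attempt and no reset: what is moved stays moved. The work goes in short steps, Python scripts to look and compute and a tool call to move; the robot and the scene stay as the last step left them, time stands still between calls to the robot, and variables do not carry over. Pictures are saved under pics/ and viewed, and the job is handed in when it is done.

Besides the shell and the picture viewer there is one more tool, called after "Call:" as name(argument=value, ...), one argument or row to a line, values as JSON. play_rows: Moves the arm, as the interface text tells. Its arguments: {"type":"object","properties":{"commands":{"type":"array"},"grip":{"type":"number"},"newtons":{"type":"number"}},"required":["commands"]}

```bash
ls; mkdir -p pics; python3 - <<'E'
from rig import robot,cams,nets
import cv2
print(robot.get_obs()); print(robot.tcp_to_grasp)
for n in ["scene","top","wrist"]:
    c=cams.camera(n); cv2.imwrite(f"pics/{n}0.png",c["img"][:,:,::-1])
    print(n,{k:v for k,v in c.items() if k!="img"})
E
```

```text
pics
{'time': 0.0, 'q': array([-1.51752868e+00,  5.28453556e-01,  1.43389932e+00, -1.88767604e-06,
        1.18139243e+00, -1.78512363e-01]), 'joint_velocities': array([-1.95701414e-04,  8.28976738e-04, -1.68818899e-05, -5.45896929e-04,
       -1.08251241e-03,  2.56954604e-03]), 'joint_torque': array([-6.10502630e-04, -4.40042102e+01, -1.76591331e+01,  6.32921909e-02,
        5.82708092e-02, -1.50316760e-04]), 'position': array([ 0.14355005, -0.60754084,  0.22158033]), 'tool_rot': array([ 9.93291649e-01,  1.15631061e-01,  6.64868437e-05, -1.07426927e-03]), 'ft_force': array([-0.49737686,  0.12106099, -0.1168867 ]), 'moment': array([-0.00253032,  0.0239424 , -0.02872686]), 'grip_width': 0.08746432346436353}
0.0187
scene {'fx': 445.7046885300799, 'fy': 445.7046885300799, 'cx': 316.45214252677056, 'cy': 238.7558119662524, 'world_to_cam': array([[-0.71178938,  0.70224182, -0.01457032,  0.34558885],
       [-0.37552883, -0.3629405 ,  0.85279089,  0.12773452],
       [ 0.59357727,  0.61247907,  0.52204924, -1.27835035],
       [ 0.        ,  0.        ,  0.        ,  1.        ]]), 'shot':
[... 151 characters left out ...]
9977368, -0.01577313,  0.03720677],
       [ 0.99774744, -0.01527708,  0.06531959, -0.52187922],
       [-0.06554577, -0.01480513,  0.99773973, -1.02371005],
       [ 0.        ,  0.        ,  0.        ,  1.        ]]), 'shot': 2}
wrist {'fx': 350.5083836675429, 'fy': 350.5083836675429, 'cx': 323.2618519499187, 'cy': 239.8666362867886, 'mount': array([[ 1.88807818e-04,  9.56337801e-01,  2.92263538e-01,
         8.00292152e-02],
       [ 9.99999981e-01, -1.96100367e-04, -4.34409618e-06,
        -1.01561008e-03],
       [ 5.31585635e-05,  2.92263533e-01, -9.56337819e-01,
        -1.61730895e-01],
       [ 0.00000000e+00,  0.00000000e+00,  0.00000000e+00,
         1.00000000e+00]]), 'shot': 3}
```

View pics/top0.png

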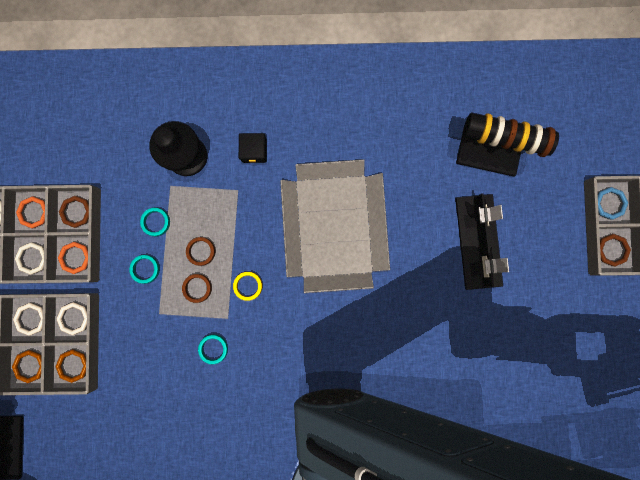

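View pics/scene0.png

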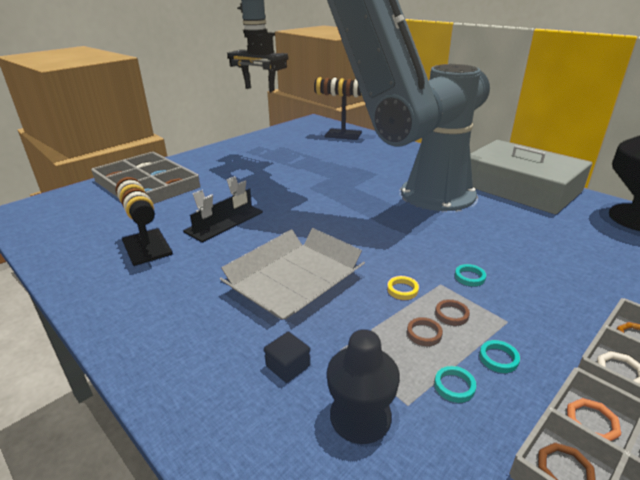

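The top view shows two brown bangles on the cloth, at (200,251) and (197,288). The look-alikes are turquoise at (154,221), (144,268) and (212,349), and yellow at (247,286); all are off the cloth and excluded. The tray is at (335,226), and the clips are at (488,214) and (493,265).

```bash
cat > h.py <<'E'
from rig import robot,cams,nets
import cv2, numpy as np
from scipy.spatial.transform import Rotation as R
def w2c(c,pose=None):
    if "world_to_cam" in c: return c["world_to_cam"]
    T=np.eye(4); T[:3,:3]=R.from_quat(pose["tool_rot"]).as_matrix(); T[:3,3]=pose["position"]
    return np.linalg.inv(T@c["mount"])
def proj(c,P,pose=None):
    M=w2c(c,pose); P=np.atleast_2d(P); q=P@M[:3,:3].T+M[:3,3]
    return np.c_[c["cx"]+c["fx"]*q[:,0]/-q[:,2], c["cy"]-c["fy"]*q[:,1]/-q[:,2]]
def unproj(c,uv,z,pose=None):
    M=w2c(c,pose); Rm=M[:3,:3]; o=-Rm.T@M[:3,3]
    uv=np.atleast_2d(np.array(uv,float)); d=np.c_[(uv[:,0]-c["cx"])/c["fx"],-(uv[:,1]-c["cy"])/c["fy"],-np.ones(len(uv))]@Rm
    return o+d*((z-o[2])/d[:,2])[:,None]
def shot(name,fn=None):
    p=robot.get_obs(); c=cams.camera(name)
    if fn: cv2.imwrite("pics/"+fn,c["img"][:,:,::-1])
    return c,p
def crop(c,fn,x0,y0,x1,y1,s):
    cv2.imwrite("pics/"+fn,cv2.resize(c["img"][y0:y1,x0:x1,::-1],None,fx=s,fy=s,interpolation=cv2.INTER_CUBIC))
def tri(c1,uv1,c2,uv2,p1=None,p2=None):
    A=[];b=[]
    for c,uv,p in((c1,uv1,p1),(c2,uv2,p2)):
        M=w2c(c,p);K=np.array([[c["fx"],0,-c["cx"]],[0,-c["fy"],-c["cy"]],[0,0,-1.]])
        P=K@M[:3]
        for i in range(2): r=uv[i]*P[2]-P[i]; A.append(r[:3]); b.append(-r[3])
    s=np.linalg.lstsq(np.array(A),np.array(b),rcond=None); return s[0],np.sqrt(s[1]) if len(s[1]) else 0
def st():
    o=robot.get_obs(); e=R.from_quat(o["tool_rot"]).as_matrix()
    print("t%.2f"%o["time"],"pos",o["position"].round(4),"xax",e[:,0].round(3),"yax",e[:,1].round(3),"zax",e[:,2].round(3),"F",o["ft_force"].round(1),"w",round(o["grip_width"],4),"q",o["q"].round(2)); return o
def rows(target,yaw=None,n=None,maxstep=45):
    """tool-frame shift to target xyz (m); yaw: world angle of tool x axis"""
    o=robot.get_obs(); e=R.from_quat(o["tool_rot"]).as_matrix()
    d=e.T@(np.array(target)-o["position"])*1000
    cy=np.arctan2(e[1,0],e[0,0]); print("tool shift mm",d.round(1),"cur yaw %.3f"%cy, "spin(tool z down => -dyaw) %.3f"%(0 if yaw is None else -(yaw-cy)))
E
python3 - <<'E'
from h import *
c,p=shot("top"); s,_=shot("scene")
crop(c,"topcrop_tray.png",270,145,400,305,4)
crop(c,"topcrop_cl.png",130,170,270,370,3)
crop(c,"topcrop_rail.png",430,100,570,300,3)
for n in ["tray","bangle0_mid","clip_a_pivot","rail_top","ring_box","bust","bar_stand","wall_left_top","wall_near"]:
    for cc,nm in((c,"top"),(s,"scene")):
        for r in nets.outline_of(cc,n): 
            if r["conf"]>.2: print(n,nm,round(r["conf"],2),np.round(r["pixel"]),r["region"].sum())
for uv,z in [((200,251),.014),((197,288),.014)]: print(unproj(c,uv,z))
# bangle fit by colour
h=cv2.cvtColor(c["img"],cv2.COLOR_RGB2HSV)
for (u,v) in [(200,251),(197,288)]: print(h[v-18:v+18:4,u].tolist())
E
```

```text
tray top 0.66 [334. 224.] 12289
tray top 0.41 [192. 247.] 373
tray top 0.34 [490. 212.] 313
tray scene 0.71 [287. 269.] 7384
tray scene 0.45 [206. 207.] 201
bangle0_mid top 0.88 [186. 290.] 383
bangle0_mid top 0.66 [236. 285.] 307
bangle0_mid top 0.61 [221. 356.] 336
bangle0_mid top 0.41 [494. 262.] 399
bangle0_mid scene 0.91 [405. 284.] 454
bangle0_mid scene 0.62 [202. 202.] 317
bangle0_mid scene 0.57 [468. 278.] 443
clip_a_pivot top 0.76 [494. 262.] 321
clip_a_pivot scene 0.78 [238. 191.] 420
rail_top top 0.55 [476. 242.] 3077
rail_top scene 0.58 [220. 217.] 1860
rail_top scene 0.43 [261. 256.] 1642
ring_box top 0.73 [249. 147.] 847
ring_box scene 0.81 [288. 352.] 1588
bust top 0.9 [182. 148.] 2339
bust scene 0.87 [364. 388.] 6322
bust scene 0.57 [324. 290.] 245
bar_stand top 0.96 [498. 142.] 4237
bar_stand scene 0.58 [142. 227.] 2571
bar_stand scene 0.31 [306. 303.] 112
wall_left_top top 0.9 [287. 227.] 1446
wall_left_top top 0.27 [188. 246.] 317
wall_left_top scene 0.62 [328. 289.] 29
wall_near top 0.76 [334. 284.] 1122
wall_near top 0.67 [377. 225.] 1764
wall_near top 0.67 [178. 146.] 2378
wall_near scene 0.55 [333. 247.] 1111
[[0.51082499 0.2947503  0.014     ]]
[[0.43178973 0.30100078 0.014     ]]
[[12, 16, 160], [10, 172, 105], [10, 22, 138], [13, 20, 155], [11, 19, 151], [13, 21, 143], [4, 14, 150], [5, 18, 87], [10, 157, 107]]
[[9, 16, 155], [10, 161, 100], [15, 22, 138], [0, 14, 163], [14, 22, 152], [16, 19, 148], [5, 18, 156], [12, 32, 79], [11, 162, 118]]
```

```bash
echo
```

```text
(no output)
```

View pics/topcrop_tray.png

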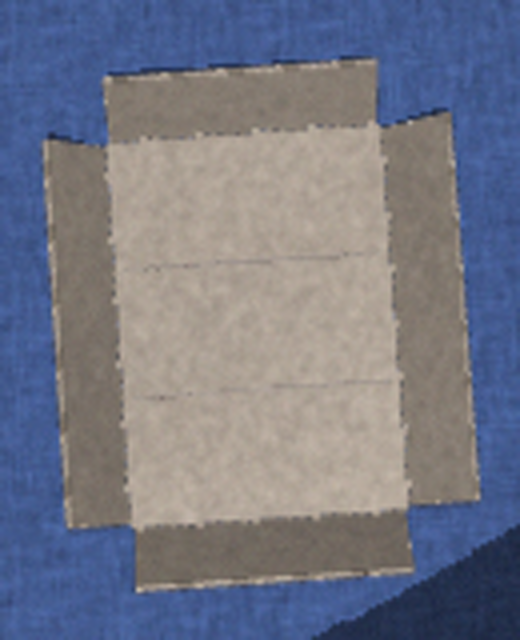

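View pics/topcrop_cl.png

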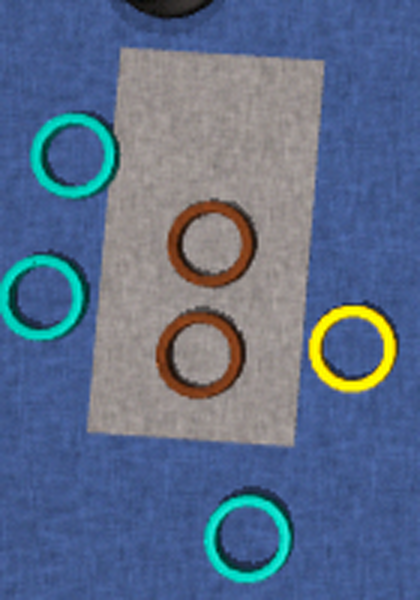

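View pics/topcrop_rail.png

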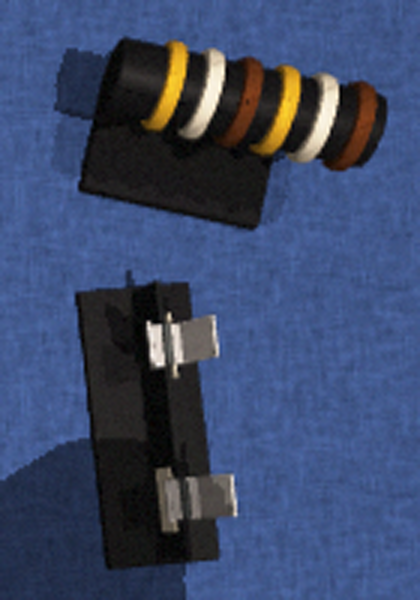

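```bash
python3 - <<'E'
from h import *
from scipy.optimize import least_squares
c,p=shot("top")
off=np.array([270,145.])
px=np.array([(107,142),(380,124),(408,510),(132,525)])/4+off-.4
loc=np.array([(105,75),(105,-75),(-105,-75),(-105,75)])/1000
def W(x,l,z):
    a=x[2];return np.c_[x[0]+np.cos(a)*l[:,0]-np.sin(a)*l[:,1],x[1]+np.sin(a)*l[:,0]+np.cos(a)*l[:,1],np.broadcast_to(z,len(l))]
f=lambda x:(proj(c,W(x,loc,.004))-px).ravel()
r=least_squares(f,[.56,.0,0]);print(r.x,f(r.x).round(2)); x=r.x
g={'far':((107,76),(377,60),(1,0),.105),'near':((137,590),(413,570),(-1,0),.105),'left':((44,142),(68,527),(0,1),.075),'right':((450,112),(480,498),(0,-1),.075)}
for n,(a,b,d,e) in g.items():
    m=(np.array(a)+np.array(b))/8+off-.4; d=np.array(d)
    best=[]
    for th in np.linspace(0,1.57,158):
        # outer-most silhouette approx: inner-face free edge
        P=W(x,((e+.045*np.cos(th))*d)[None],.004+.045*np.sin(th))
        best.append((np.linalg.norm(proj(c,P)[0]-m),th))
    print(n,sorted(best)[:2])
# bangles: circle fits by colour at z=.014
h=cv2.cvtColor(c["img"],cv2.COLOR_RGB2HSV); mk=((h[...,0]<16)&(h[...,1]>120)).astype(np.uint8)
for (u,v) in [(200,251),(197,288)]:
    ys,xs=np.nonzero(mk[v-19:v+19,u-19:u+19]); P=unproj(c,np.c_[xs+u-19,ys+v-19],.014)
    hull=cv2.convexHull(np.c_[xs+u-19,ys+v-19].astype(np.int32)); (cc,rad)=cv2.minEnclosingCircle(hull)
    print("bangle",unproj(c,cc,.014),rad, P[:,:2].min(0),P[:,:2].max(0))
# corners of rail
off2=np.array([430,100.])
rb=np.array([(78,293),(188,283),(218,558),(108,568)])/3+off2-.4
Q=unproj(c,rb,.008);print("rail base",Q.round(4),Q.mean(0),[np.linalg.norm(Q[i]-Q[i-1]) for i in range(4)])
E
```

```text
[0.56205957 0.00687021 0.04999907] [-0.09 -0.07  0.35 -0.16  0.18 -0.26 -0.44  0.48]
far [(np.float64(0.38660841071772684), np.float64(0.92)), (np.float64(0.39647047629892684), np.float64(0.93))]
near [(np.float64(0.2107448054226711), np.float64(0.77)), (np.float64(0.22205924719035), np.float64(0.76))]
left [(np.float64(0.9202199740542565), np.float64(0.81)), (np.float64(0.9296061693434682), np.float64(0.8))]
right [(np.float64(0.0651411622861259), np.float64(0.6900000000000001)), (np.float64(0.1334835885566593), np.float64(0.68))]
bangle [[0.51109364 0.29475092 0.014     ]] 14.526476860046387 [0.48076205 0.26459144] [0.54103688 0.32497002]
bangle [[0.43216922 0.30278909 0.014     ]] 14.539325714111328 [0.40202293 0.27312493] [0.46176264 0.33321755]
rail base [[ 0.6188 -0.2568  0.008 ]
 [ 0.6247 -0.3357  0.008 ]
 [ 0.4277 -0.3496  0.008 ]
 [ 0.4217 -0.2717  0.008 ]] [ 0.52324599 -0.30342117  0.008     ] [np.float64(0.19768647212494161), np.float64(0.07912178573518816), np.float64(0.19754347981485945), np.float64(0.07813461261417941)]
```

```bash
python3 - <<'E'
from h import *
c,p=shot("scene"); crop(c,"scene_rail.png",180,160,270,250,8)
crop(c,"scene_tray.png",210,220,370,330,5)
E
```

```text
(no output)
```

View pics/scene_rail.png

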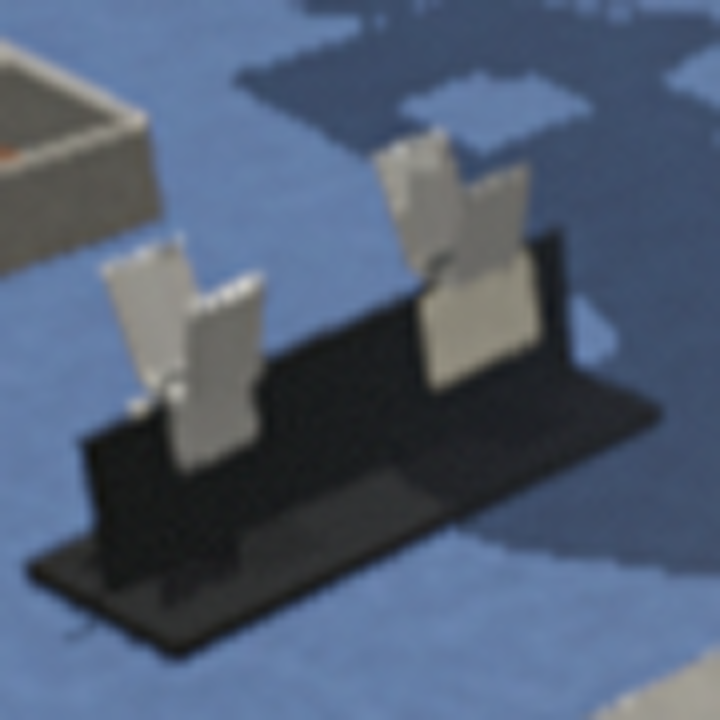

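View pics/scene_tray.png

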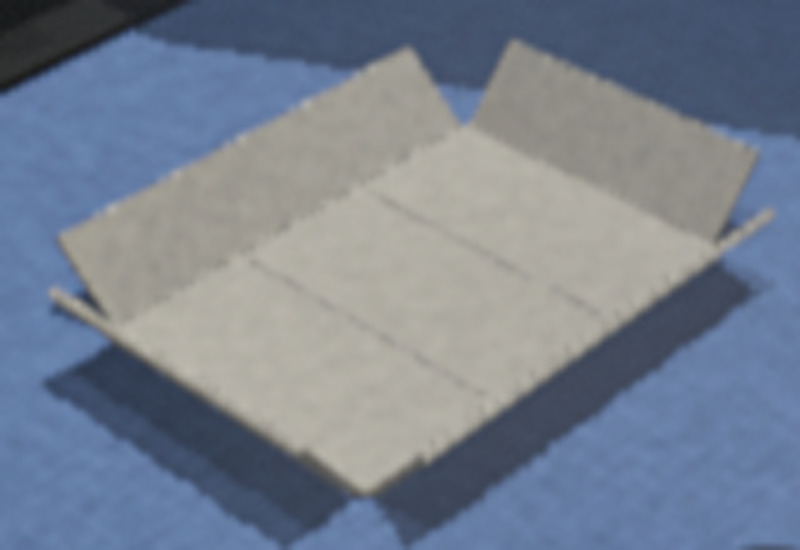

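Both choices hold up: the two brown rings lie on the cloth, and the nearer clip's card faces +y while the farther clip's card faces −y. So neither clip needs a half turn to face outwards. I'll start with the walls, right one first.

```bash
cat >> h.py <<'E'
TR=[0.5621,0.0069,0.05]
def tray(lx,ly,z):
    a=TR[2]; return np.array([TR[0]+np.cos(a)*lx-np.sin(a)*ly,TR[1]+np.sin(a)*lx+np.cos(a)*ly,z])
E
python3 -c "
from h import *
st(); rows(tray(0,-.14,.22),.05)
c,_=shot('top')
print(unproj(c,[(495,155),(460,130)],.14),unproj(c,[(458,165),(518,175)],.01),unproj(c,[(205,172)],.12))
"
```

```text
t1.25 pos [ 0.1436 -0.6083  0.2225] xax [0.973 0.23  0.   ] yax [ 0.23  -0.973 -0.   ] zax [-0.  0. -1.] F [ 0.2  0.4 -0.2] w 0.087 q [-1.52  0.53  1.43  0.    1.18 -0.18]
tool shift mm [ 523.3 -364.9    2.5] cur yaw 0.232 spin(tool z down => -dyaw) 0.182
[[ 0.67749658 -0.29948927  0.14      ]
 [ 0.72689605 -0.23509251  0.14      ]] [[ 0.68873273 -0.2636479   0.01      ]
 [ 0.66461949 -0.39163652  0.01      ]] [[0.65903637 0.25677463 0.12      ]]
```

Call:
play_rows(
  commands=[
    {"x": 37, "y": -26, "z": 0},
    {"x": 37, "y": -26, "z": 0},
    {"x": 37, "y": -26, "z": 0},
    {"x": 37, "y": -26, "z": 0},
    {"x": 37, "y": -26, "z": 0},
    {"x": 37, "y": -26, "z": 0},
    {"x": 37, "y": -26, "z": 0},
    {"x": 0, "y": 0, "z": 0, "spin": 0.14},
  ],
  grip=0,
  newtons=20,
)

```text
invalid input
```

```bash
python3 -c "
from h import *
st(); rows(tray(0,-.14,.15),.05)
"
```

```text
t1.30 pos [ 0.1436 -0.6082  0.2225] xax [0.973 0.23  0.   ] yax [ 0.23  -0.973 -0.   ] zax [-0.  0. -1.] F [-0.2 -0.4  0. ] w 0.0874 q [-1.52  0.53  1.43 -0.    1.18 -0.18]
tool shift mm [ 523.3 -364.8   72.5] cur yaw 0.232 spin(tool z down => -dyaw) 0.182
```

Call:
play_rows(
  commands=[
    {"x": 37, "y": -26, "z": 0, "spin": 0},
    {"x": 37, "y": -26, "z": 0, "spin": 0},
    {"x": 37, "y": -26, "z": 0, "spin": 0},
    {"x": 37, "y": -26, "z": 0, "spin": 0},
    {"x": 37, "y": -26, "z": 0, "spin": 0},
    {"x": 37, "y": -26, "z": 0, "spin": 0},
    {"x": 37, "y": -26, "z": 0, "spin": 0},
    {"x": 0, "y": 0, "z": 0, "spin": 0.14},
  ],
  grip=0,
  newtons=20,
)

```text
time: 2.1
position: [0.3599, -0.3672, 0.2217]
tool_rot: [0.999, 0.041, 0.001, 0.003]
ft_force: [-0.2, -0.8, -0.7]
grip_width: 0.0309
```

```bash
python3 -c "
from h import *
st(); rows(tray(0,-.14,.15),.05)
"
```

```text
t2.10 pos [ 0.3599 -0.3672  0.2217] xax [0.997 0.082 0.001] yax [ 0.082 -0.997  0.006] zax [ 0.002 -0.006 -1.   ] F [-0.2 -0.8 -0.7] w 0.0309 q [-1.01  0.38  1.71 -0.    1.05  0.48]
tool shift mm [ 227.5 -216.9   70.7] cur yaw 0.082 spin(tool z down => -dyaw) 0.032
```

Call:
play_rows(
  commands=[
    {"x": 0, "y": 0, "z": 0, "spin": 0.03},
    {"x": 34, "y": -32, "z": 8, "spin": 0},
    {"x": 34, "y": -32, "z": 8, "spin": 0},
    {"x": 34, "y": -32, "z": 8, "spin": 0},
    {"x": 34, "y": -32, "z": 8, "spin": 0},
    {"x": 34, "y": -32, "z": 8, "spin": 0},
    {"x": 34, "y": -32, "z": 8, "spin": 0},
    {"x": 0, "y": 0, "z": 0, "spin": 0},
  ],
)

```text
time: 2.9
position: [0.5653, -0.1605, 0.1729]
tool_rot: [1.0, 0.023, 0.004, 0.007]
ft_force: [0.0, -0.8, 0.9]
grip_width: 0.0005
```

```bash
python3 -c "
from h import *
st(); rows(tray(0,-.140,.022),.05)
c,p=shot('wrist','w1.png')
"
```

```text
t2.90 pos [ 0.5653 -0.1605  0.1729] xax [0.999 0.047 0.008] yax [ 0.047 -0.999  0.015] zax [ 0.009 -0.014 -1.   ] F [ 0.  -0.8  0.9] w 0.0005 q [-0.46  0.53  1.59 -0.01  1.01  1.07]
tool shift mm [  3.9 -29.6 150.5] cur yaw 0.047 spin(tool z down => -dyaw) -0.003
```

View pics/w1.png

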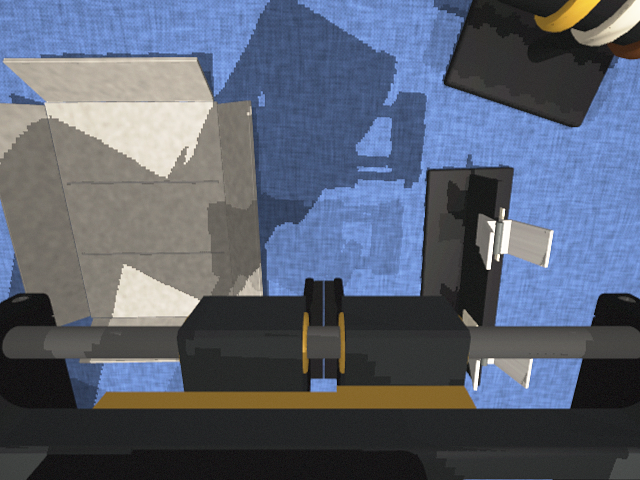

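Call:
play_rows(
  commands=[
    {"x": 4, "y": -14, "z": 38, "spin": 0},
    {"x": 0, "y": -10, "z": 38, "spin": 0},
    {"x": 0, "y": 0, "z": 38, "spin": 0},
    {"x": 0, "y": 0, "z": 30, "spin": 0},
    {"x": 0, "y": 0, "z": 0, "spin": 0},
  ],
)

```text
time: 3.45
position: [0.5695, -0.146, 0.0285]
tool_rot: [1.0, 0.022, 0.007, 0.011]
ft_force: [0.2, 0.5, 0.4]
grip_width: 0.001
```

```bash
python3 -c "
from h import *
st(); rows(tray(0,-.140,.022),.05)
c,p=shot('scene'); crop(c,'s1.png',170,150,400,320,3.4)
"
```

```text
t3.45 pos [ 0.5695 -0.146   0.0285] xax [0.999 0.044 0.014] yax [ 0.044 -0.999  0.022] zax [ 0.015 -0.021 -1.   ] F [0.2 0.5 0.4] w 0.001 q [-0.43  0.75  1.68 -0.02  0.69  1.11]
tool shift mm [  0.1 -13.2   6.2] cur yaw 0.044 spin(tool z down => -dyaw) -0.006
```

View pics/s1.png

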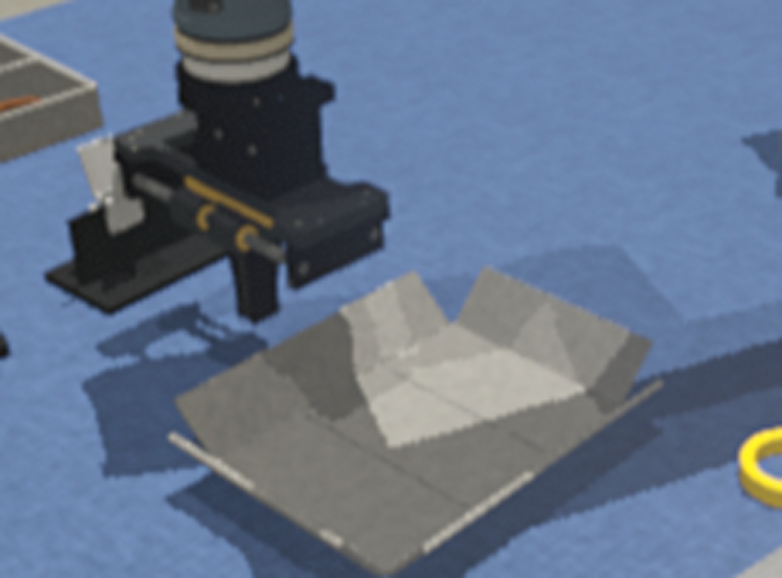

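Call:
play_rows(
  commands=[
    {"x": 0, "y": -13, "z": 6, "spin": 0},
    {"x": 0, "y": -12, "z": 5, "spin": 0},
    {"x": 0, "y": 0, "z": 0, "spin": 0},
  ],
)

```text
time: 3.8
position: [0.5719, -0.1229, 0.0226]
tool_rot: [1.0, 0.02, 0.012, 0.013]
ft_force: [-0.1, -1.0, -0.4]
grip_width: 0.0007
```

```bash
python3 -c "
from h import *
st(); rows(tray(0,-.127,.018),.05)
"
```

```text
t3.80 pos [ 0.5719 -0.1229  0.0226] xax [0.999 0.041 0.023] yax [ 0.04  -0.999  0.027] zax [ 0.025 -0.026 -0.999] F [-0.1 -1.  -0.4] w 0.0007 q [-0.39  0.76  1.69 -0.02  0.66  1.15]
tool shift mm [-3.4 -3.2  4.4] cur yaw 0.041 spin(tool z down => -dyaw) -0.009
```

Call:
play_rows(
  commands=[
    {"x": 0, "y": 0, "z": 0, "spin": 0},
    {"x": 0, "y": 0, "z": 0, "spin": 0},
    {"x": 0, "y": 0, "z": 0, "spin": 0},
  ],
)

```text
time: 4.1
position: [0.5737, -0.1225, 0.0253]
tool_rot: [1.0, 0.021, 0.014, 0.014]
ft_force: [-0.4, -0.5, -0.9]
grip_width: 0.0005
```

```bash
python3 -c "
from h import *
st(); rows(tray(0,-.127,.018),.05)
"
```

```text
t4.10 pos [ 0.5737 -0.1225  0.0253] xax [0.999 0.043 0.028] yax [ 0.042 -0.999  0.029] zax [ 0.029 -0.028 -0.999] F [-0.4 -0.5 -0.9] w 0.0005 q [-0.39  0.75  1.69 -0.02  0.66  1.15]
tool shift mm [-5.3 -3.   7.1] cur yaw 0.043 spin(tool z down => -dyaw) -0.007
```

```bash
python3 -c "
from h import *
for i in range(4):
    o=robot.get_obs(); print(o['time'],o['q'].round(4),(o['position']*1000).round(1),o['joint_torque'].round(2))
    cams.camera('top')
"
```

```text
4.1 [-0.393   0.751   1.6932 -0.0239  0.6599  1.1539] [ 573.7 -122.5   25.3] [ 1.000e-01 -4.493e+01 -9.250e+00  1.000e-02 -1.800e-01  0.000e+00]
4.15 [-0.3932  0.751   1.6931 -0.0239  0.6598  1.1539] [ 573.7 -122.6   25.3] [ 3.00e-02 -4.47e+01 -9.16e+00  0.00e+00 -1.60e-01  0.00e+00]
4.2 [-0.3933  0.7513  1.6932 -0.0239  0.6599  1.1538] [ 573.6 -122.6   25.1] [ 1.000e-01 -4.506e+01 -9.280e+00  1.000e-02 -1.800e-01  0.000e+00]
4.25 [-0.3934  0.7515  1.6933 -0.0239  0.6598  1.1539] [ 573.4 -122.6   25. ] [ 8.00e-02 -4.51e+01 -9.32e+00  1.00e-02 -1.90e-01  0.00e+00]
```

Call:
play_rows(
  commands=[
    {"x": 0, "y": 0, "z": 0, "spin": 0},
    {"x": 0, "y": 0, "z": 0, "spin": 0},
    {"x": 0, "y": 0, "z": 0, "spin": 0},
    {"x": 0, "y": 0, "z": 0, "spin": 0},
  ],
)

```text
time: 4.7
position: [0.5731, -0.123, 0.0245]
tool_rot: [1.0, 0.021, 0.014, 0.014]
ft_force: [0.3, -0.0, 1.0]
grip_width: 0.0001
```

```bash
python3 -c "
from h import *
for i in range(4):
    o=robot.get_obs(); print(o['time'],o['q'].round(4),(o['position']*1000).round(1),o['joint_torque'].round(2))
    cams.camera('top')
st()
"
```

```text
4.7 [-0.3941  0.7524  1.6934 -0.0239  0.6599  1.1539] [ 573.1 -123.    24.5] [-0.000e+00 -4.499e+01 -9.280e+00  1.000e-02 -1.800e-01  0.000e+00]
4.75 [-0.3941  0.7523  1.6934 -0.0239  0.6599  1.1539] [ 573.1 -123.    24.5] [ 1.000e-02 -4.502e+01 -9.290e+00  1.000e-02 -1.800e-01  0.000e+00]
4.8 [-0.3941  0.7523  1.6934 -0.0239  0.6599  1.1539] [ 573.1 -123.    24.5] [-1.000e-02 -4.498e+01 -9.280e+00  1.000e-02 -1.800e-01  0.000e+00]
4.85 [-0.3941  0.7523  1.6934 -0.0239  0.66    1.1539] [ 573.1 -123.    24.5] [-1.000e-02 -4.497e+01 -9.280e+00  1.000e-02 -1.800e-01  0.000e+00]
t4.90 pos [ 0.5731 -0.1229  0.0245] xax [0.999 0.042 0.027] yax [ 0.041 -0.999  0.029] zax [ 0.028 -0.027 -0.999] F [0.4 0.3 0.7] w 0.0005 q [-0.39  0.75  1.69 -0.02  0.66  1.15]
```

Call:
play_rows(
  commands=[
    {"x": -4, "y": -2, "z": 6, "spin": 0},
    {"x": -2, "y": -3, "z": 0, "spin": 0},
    {"x": 0, "y": -3, "z": -3, "spin": 0},
    {"x": 0, "y": -3, "z": -3, "spin": 0},
    {"x": 0, "y": 0, "z": 0, "spin": 0},
  ],
)

```text
time: 5.4
position: [0.5657, -0.1118, 0.0237]
tool_rot: [1.0, 0.021, 0.013, 0.014]
ft_force: [0.1, -0.7, -0.0]
grip_width: 0.0002
```

```bash
python3 -c "
from h import *
c,p=shot('scene'); crop(c,'s2.png',210,190,370,310,5)
st(); rows(tray(0,-.120,.025),.05)
"
```

```text
t5.45 pos [ 0.5658 -0.1118  0.0236] xax [0.999 0.042 0.026] yax [ 0.042 -0.999  0.029] zax [ 0.027 -0.028 -0.999] F [0.  0.4 0.3] w 0.0006 q [-0.38  0.75  1.72 -0.03  0.64  1.17]
tool shift mm [ 2.3  1.3 -1.3] cur yaw 0.042 spin(tool z down => -dyaw) -0.008
```

View pics/s2.png

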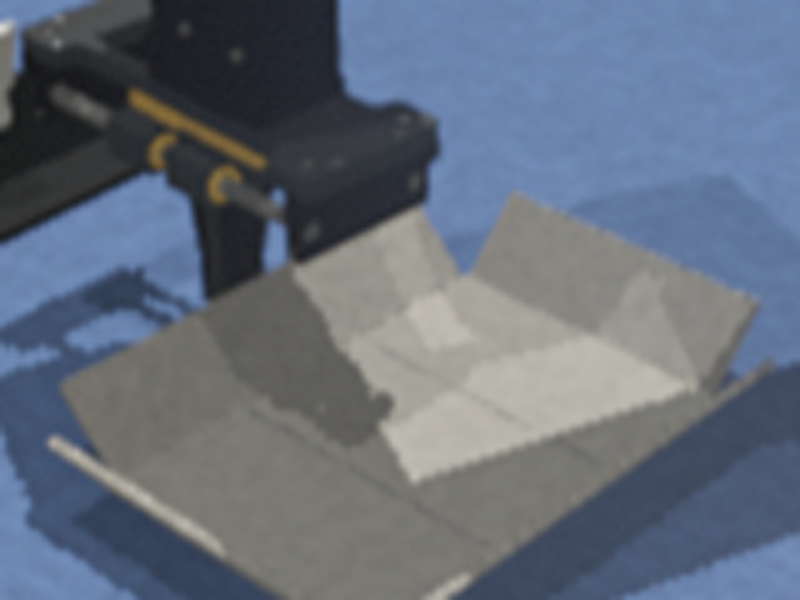

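Call:
play_rows(
  commands=[
    {"x": 0, "y": -3, "z": -2, "spin": 0},
    {"x": 0, "y": -3, "z": -3, "spin": 0},
    {"x": 0, "y": -3, "z": -3, "spin": 0},
    {"x": 0, "y": -4, "z": -3, "spin": 0},
    {"x": 0, "y": 0, "z": 0, "spin": 0},
  ],
)

```text
time: 5.95
position: [0.5654, -0.0982, 0.0355]
tool_rot: [1.0, 0.021, 0.014, 0.015]
ft_force: [0.3, -0.3, -0.0]
grip_width: 0.0004
```

```bash
python3 -c "
from h import *
c,p=shot('scene'); crop(c,'s3.png',210,190,370,310,5)
st(); rows(tray(0,-.100,.035),.05)
"
```

```text
t6.00 pos [ 0.5653 -0.0982  0.0354] xax [0.999 0.042 0.027] yax [ 0.041 -0.999  0.03 ] zax [ 0.028 -0.029 -0.999] F [ 0.  -0.3 -0.6] w 0.0006 q [-0.36  0.72  1.72 -0.03  0.66  1.19]
tool shift mm [ 2.  -5.2  0.3] cur yaw 0.042 spin(tool z down => -dyaw) -0.008
```

View pics/s3.png

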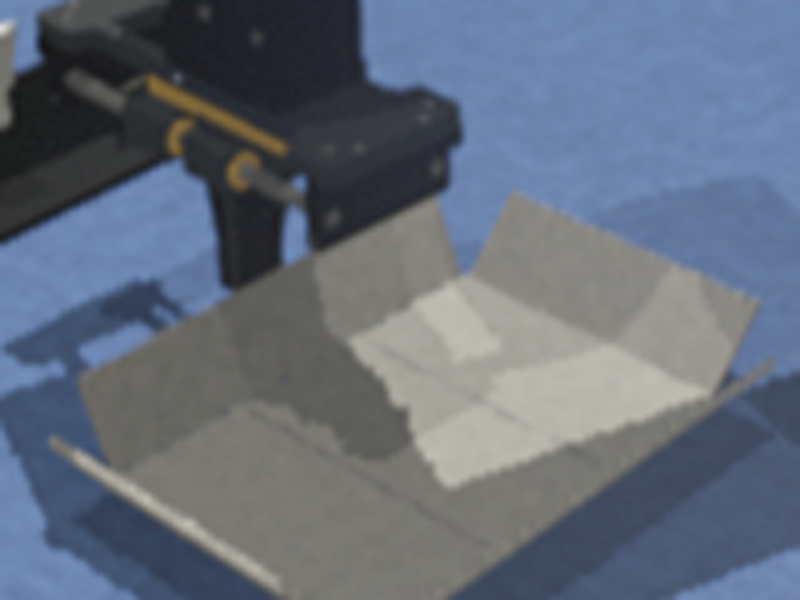

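Call:
play_rows(
  commands=[
    {"x": 0, "y": -4, "z": -2, "spin": 0},
    {"x": 0, "y": -4, "z": -1, "spin": 0},
    {"x": 0, "y": -4, "z": 0, "spin": 0},
    {"x": 0, "y": -3, "z": 0, "spin": 0},
    {"x": 0, "y": -2, "z": 0, "spin": 0},
    {"x": 0, "y": 0, "z": 0, "spin": 0},
  ],
)

```text
time: 6.6
position: [0.5651, -0.0826, 0.0388]
tool_rot: [0.999, 0.023, 0.014, 0.017]
ft_force: [-1.3, -2.2, 1.1]
grip_width: 0.0005
```

```bash
python3 -c "
from h import *
c,p=shot('scene'); crop(c,'s4.png',210,190,370,310,5)
st(); rows(tray(0,-.090,.035),.05)
"
```

```text
t6.65 pos [ 0.5651 -0.0825  0.0388] xax [0.999 0.046 0.028] yax [ 0.045 -0.998  0.035] zax [ 0.03  -0.034 -0.999] F [-0.3 -3.8  0.4] w 0.0001 q [-0.33  0.72  1.73 -0.04  0.66  1.23]
tool shift mm [1.3 0.4 3.8] cur yaw 0.046 spin(tool z down => -dyaw) -0.004
```

View pics/s4.png

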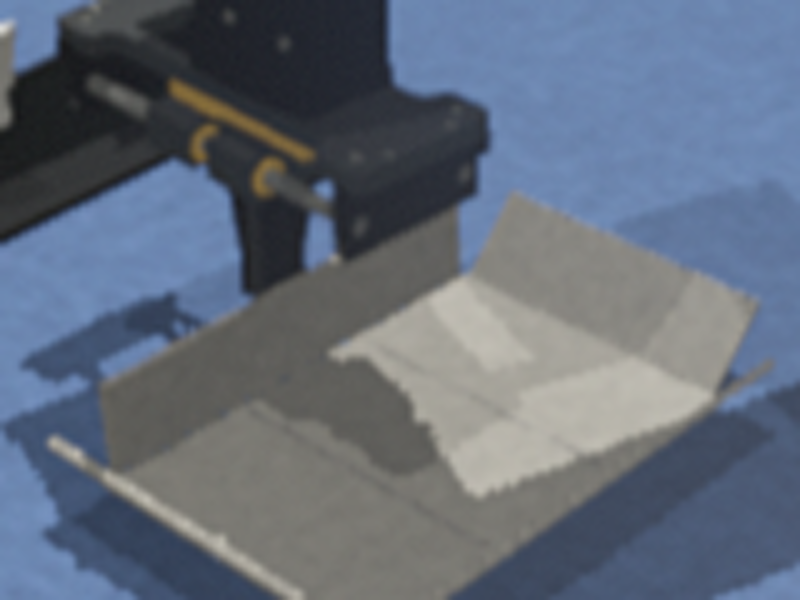

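Call:
play_rows(
  commands=[
    {"x": 0, "y": -3, "z": 0, "spin": 0},
    {"x": 0, "y": -3, "z": 0, "spin": 0},
    {"x": 0, "y": -3, "z": 0, "spin": 0},
  ],
)

```text
time: 6.95
position: [0.5653, -0.0823, 0.0389]
tool_rot: [0.999, 0.027, 0.015, 0.024]
ft_force: [-3.1, -13.0, 1.0]
grip_width: 0.0005
```

```bash
python3 -c "
from h import *
st()
"
```

```text
t6.95 pos [ 0.5653 -0.0823  0.0389] xax [0.998 0.054 0.028] yax [ 0.053 -0.997  0.05 ] zax [ 0.03  -0.048 -0.998] F [ -3.1 -13.    1. ] w 0.0005 q [-0.32  0.72  1.73 -0.06  0.65  1.24]
```

Call:
play_rows(
  commands=[
    {"x": 0, "y": 8, "z": 0, "spin": 0},
    {"x": 0, "y": 8, "z": -20, "spin": 0},
    {"x": 0, "y": 0, "z": -35, "spin": 0},
    {"x": 0, "y": 0, "z": 0, "spin": 0},
  ],
)

```text
time: 7.35
position: [0.5634, -0.0945, 0.0942]
tool_rot: [0.999, 0.025, 0.013, 0.022]
ft_force: [1.5, -0.2, 0.0]
grip_width: 0.0004
```

```bash
python3 -c "
from h import *
st(); rows(tray(-.165,0,.09),.05)
"
```

```text
t7.35 pos [ 0.5634 -0.0945  0.0942] xax [0.998 0.051 0.024] yax [ 0.05  -0.998  0.044] zax [ 0.026 -0.043 -0.999] F [ 1.5 -0.2  0. ] w 0.0004 q [-0.34  0.62  1.7  -0.04  0.78  1.21]
tool shift mm [-161.2 -101.3   -4.1] cur yaw 0.051 spin(tool z down => -dyaw) 0.001
```

Call:
play_rows(
  commands=[
    {"x": -32, "y": -20, "z": 0, "spin": 0},
    {"x": -32, "y": -20, "z": 0, "spin": 0},
    {"x": -32, "y": -20, "z": 0, "spin": 0},
    {"x": -32, "y": -20, "z": 0, "spin": 0},
    {"x": -32, "y": -20, "z": 0, "spin": 0},
    {"x": 0, "y": 0, "z": 0, "spin": 0},
    {"x": 0, "y": 0, "z": 0, "spin": 0},
  ],
)

```text
time: 8.05
position: [0.392, 0.0036, 0.0837]
tool_rot: [0.999, 0.022, 0.013, 0.019]
ft_force: [-0.4, -0.5, -0.1]
grip_width: 0.0004
```

```bash
python3 -c "
from h import *
st(); rows(tray(-.160,0,.02),.05)
"
```

```text
t8.05 pos [0.392  0.0036 0.0837] xax [0.999 0.045 0.025] yax [ 0.044 -0.998  0.039] zax [ 0.027 -0.037 -0.999] F [-0.4 -0.5 -0.1] w 0.0004 q [-0.25  0.51  2.15 -0.07  0.45  1.33]
tool shift mm [ 8.4  2.7 64.1] cur yaw 0.045 spin(tool z down => -dyaw) -0.005
```

Call:
play_rows(
  commands=[
    {"x": 3, "y": 2, "z": 30, "spin": 0},
    {"x": 2, "y": 0, "z": 30, "spin": 0},
    {"x": 0, "y": 0, "z": 0, "spin": 0},
    {"x": 0, "y": 0, "z": 0, "spin": 0},
  ],
)

```text
time: 8.45
position: [0.4043, -0.0014, 0.0222]
tool_rot: [0.999, 0.022, 0.016, 0.019]
ft_force: [0.1, 1.3, 1.4]
grip_width: 0.0003
```

```bash
python3 -c "
from h import *
st(); rows(tray(-.149,0,.020),.05)
"
```

```text
t8.45 pos [ 0.4043 -0.0014  0.0222] xax [0.999 0.044 0.032] yax [ 0.042 -0.998  0.039] zax [ 0.033 -0.038 -0.999] F [0.1 1.3 1.4] w 0.0003 q [-0.26  0.67  2.16 -0.1   0.27  1.37]
tool shift mm [ 9.  -0.6  2.5] cur yaw 0.044 spin(tool z down => -dyaw) -0.006
```

Call:
play_rows(
  commands=[
    {"x": 6, "y": 0, "z": 2, "spin": 0},
    {"x": 4, "y": 0, "z": -1, "spin": 0},
    {"x": 4, "y": 0, "z": -4, "spin": 0},
    {"x": 4, "y": 0, "z": -4, "spin": 0},
    {"x": 4, "y": 0, "z": -3, "spin": 0},
    {"x": 4, "y": 0, "z": -3, "spin": 0},
    {"x": 4, "y": 0, "z": -2, "spin": 0},
    {"x": 0, "y": 0, "z": 0, "spin": 0},
  ],
)

```text
time: 9.25
position: [0.4355, 0.0009, 0.0438]
tool_rot: [0.999, 0.021, 0.017, 0.02]
ft_force: [-1.1, 0.0, -1.0]
grip_width: 0.0004
```

```bash
python3 -c "
from h import *
c,p=shot('scene'); crop(c,'s5.png',210,170,400,310,4.2)
st(); rows(tray(-.1185,0,.035),.05)
"
```

```text
t9.30 pos [0.4355 0.0009 0.0437] xax [0.999 0.043 0.033] yax [ 0.042 -0.998  0.04 ] zax [ 0.035 -0.039 -0.999] F [-0.2 -0.   0.1] w 0.0007 q [-0.23  0.62  2.07 -0.07  0.41  1.36]
tool shift mm [ 8.  -0.1  9. ] cur yaw 0.044 spin(tool z down => -dyaw) -0.006
```

View pics/s5.png

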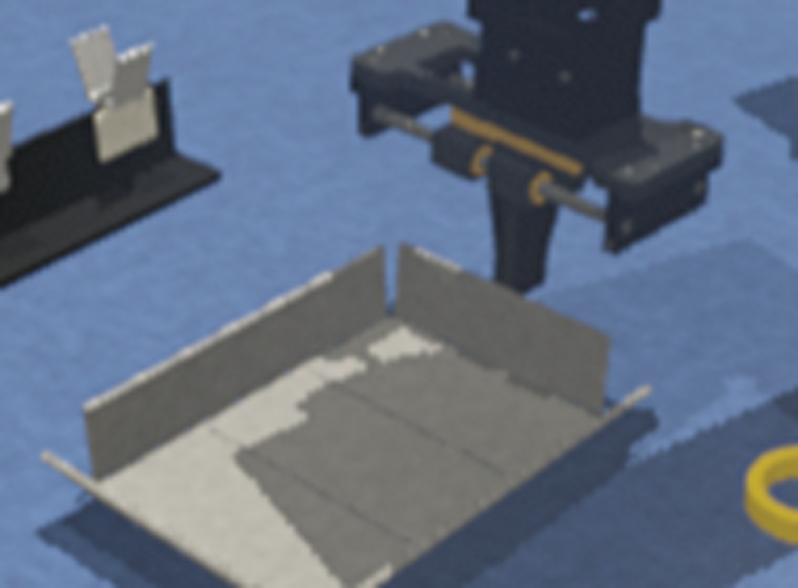

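Call:
play_rows(
  commands=[
    {"x": 3, "y": 0, "z": 3, "spin": 0},
    {"x": 3, "y": 0, "z": 2, "spin": 0},
    {"x": 3, "y": 0, "z": 1, "spin": 0},
    {"x": 3, "y": 0, "z": 0, "spin": 0},
    {"x": 3, "y": 0, "z": 0, "spin": 0},
  ],
)

```text
time: 9.8
position: [0.4407, 0.0026, 0.0364]
tool_rot: [1.0, 0.022, 0.005, 0.018]
ft_force: [-6.6, -2.0, 3.7]
grip_width: 0.0006
```

```bash
python3 -c "
from h import *
st(); rows(tray(-.1185,0,.035),.05)
"
```

```text
t9.80 pos [0.4407 0.0026 0.0364] xax [0.999 0.045 0.01 ] yax [ 0.044 -0.998  0.036] zax [ 0.011 -0.035 -0.999] F [-6.6 -2.   3.7] w 0.0006 q [-0.23  0.65  2.04 -0.08  0.44  1.37]
tool shift mm [3.  1.7 1.5] cur yaw 0.045 spin(tool z down => -dyaw) -0.005
```

Call:
play_rows(
  commands=[
    {"x": 3, "y": 0, "z": 0, "spin": 0},
    {"x": 3, "y": 0, "z": 0, "spin": 0},
  ],
)

```text
time: 10.0
position: [0.4406, 0.0034, 0.0354]
tool_rot: [1.0, 0.023, -0.002, 0.017]
ft_force: [-5.7, -2.4, 3.3]
grip_width: 0.0004
```

Call:
play_rows(
  commands=[
    {"x": -8, "y": 0, "z": 0, "spin": 0},
    {"x": -8, "y": 0, "z": -20, "spin": 0},
    {"x": 0, "y": 0, "z": -35, "spin": 0},
    {"x": 0, "y": 0, "z": 0, "spin": 0},
  ],
)

```text
time: 10.4
position: [0.4267, 0.0038, 0.0901]
tool_rot: [1.0, 0.022, 0.001, 0.017]
ft_force: [0.3, -1.1, -0.8]
grip_width: 0.001
```

```bash
python3 -c "
from h import *
st(); rows(tray(0,.14,.09),.05)
"
```

```text
t10.40 pos [0.4267 0.0038 0.0901] xax [0.999 0.045 0.001] yax [ 0.045 -0.998  0.034] zax [ 0.002 -0.034 -0.999] F [ 0.3 -1.1 -0.8] w 0.001 q [-0.23  0.52  2.04 -0.06  0.57  1.35]
tool shift mm [ 134.7 -136.9   -4.6] cur yaw 0.045 spin(tool z down => -dyaw) -0.005
```

Call:
play_rows(
  commands=[
    {"x": 20, "y": -32, "z": 0, "spin": 0},
    {"x": 27, "y": -32, "z": 0, "spin": 0},
    {"x": 30, "y": -32, "z": 0, "spin": 0},
    {"x": 30, "y": -32, "z": 0, "spin": 0},
    {"x": 27, "y": -14, "z": 0, "spin": 0},
    {"x": 0, "y": 0, "z": 0, "spin": 0},
    {"x": 0, "y": 0, "z": 0, "spin": 0},
  ],
)

```text
time: 11.1
position: [0.5634, 0.1564, 0.0816]
tool_rot: [1.0, 0.02, 0.007, 0.017]
ft_force: [-0.4, -0.1, 0.6]
grip_width: 0.0001
```

```bash
python3 -c "
from h import *
st(); rows(tray(0,.140,.02),.05)
"
```

```text
t11.10 pos [0.5634 0.1564 0.0816] xax [0.999 0.04  0.013] yax [ 0.039 -0.999  0.033] zax [ 0.014 -0.033 -0.999] F [-0.4 -0.1  0.6] w 0.0001 q [ 0.1   0.67  1.65 -0.05  0.81  1.66]
tool shift mm [-9.5  7.3 61.8] cur yaw 0.040 spin(tool z down => -dyaw) -0.010
```

Call:
play_rows(
  commands=[
    {"x": -5, "y": 3, "z": 30, "spin": 0},
    {"x": -4, "y": 2, "z": 29, "spin": 0},
    {"x": 0, "y": 0, "z": 0, "spin": 0},
    {"x": 0, "y": 0, "z": 0, "spin": 0},
  ],
)

```text
time: 11.5
position: [0.5537, 0.1468, 0.0206]
tool_rot: [1.0, 0.019, 0.007, 0.017]
ft_force: [-0.0, 0.5, 0.6]
grip_width: 0.0002
```

```bash
python3 -c "
from h import *
st(); rows(tray(0,.120,.02),.05)
"
```

```text
t11.50 pos [0.5537 0.1468 0.0206] xax [0.999 0.037 0.013] yax [ 0.037 -0.999  0.033] zax [ 0.014 -0.033 -0.999] F [-0.   0.5  0.6] w 0.0002 q [ 0.08  0.76  1.71 -0.05  0.67  1.66]
tool shift mm [ 1.7 20.1  1.3] cur yaw 0.037 spin(tool z down => -dyaw) -0.013
```

Call:
play_rows(
  commands=[
    {"x": 0, "y": 8, "z": 0, "spin": -0.01},
    {"x": 0, "y": 8, "z": 0, "spin": 0},
    {"x": 0, "y": 5, "z": -2, "spin": 0},
    {"x": 0, "y": 4, "z": -3, "spin": 0},
    {"x": 0, "y": 4, "z": -3, "spin": 0},
    {"x": 0, "y": 4, "z": -3, "spin": 0},
    {"x": 0, "y": 4, "z": -3, "spin": 0},
    {"x": 0, "y": 0, "z": 0, "spin": 0},
  ],
)

```text
time: 12.3
position: [0.5572, 0.107, 0.0417]
tool_rot: [1.0, 0.023, 0.01, 0.016]
ft_force: [-1.0, 0.6, 0.1]
grip_width: 0.0006
```

```bash
python3 -c "
from h import *
c,p=shot('scene'); crop(c,'s6.png',210,170,400,310,4.2)
st(); rows(tray(0,.0895,.036),.05)
"
```

```text
t12.35 pos [0.5572 0.1071 0.0416] xax [0.999 0.046 0.02 ] yax [ 0.045 -0.998  0.032] zax [ 0.021 -0.032 -0.999] F [-0.6  0.1 -0.3] w 0.0008 q [ 0.01  0.71  1.72 -0.05  0.69  1.57]
tool shift mm [-0.2 10.6  6. ] cur yaw 0.046 spin(tool z down => -dyaw) -0.004
```

View pics/s6.png

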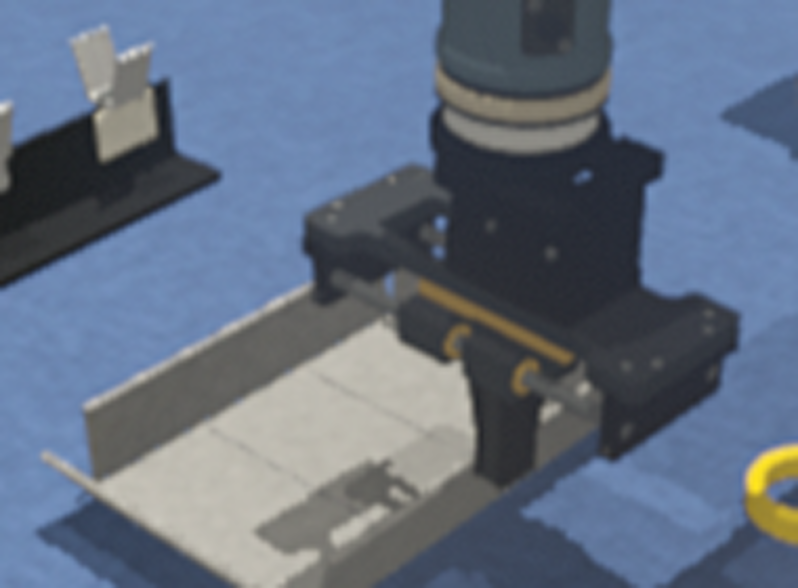

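Call:
play_rows(
  commands=[
    {"x": 0, "y": 4, "z": 2, "spin": 0},
    {"x": 0, "y": 4, "z": 2, "spin": 0},
    {"x": 0, "y": 3, "z": 0, "spin": 0},
    {"x": 0, "y": 3, "z": 0, "spin": 0},
    {"x": 0, "y": 3, "z": 0, "spin": 0},
  ],
)

```text
time: 12.85
position: [0.5587, 0.0932, 0.0383]
tool_rot: [1.0, 0.021, 0.011, 0.013]
ft_force: [-0.4, 22.1, 1.7]
grip_width: 0.0005
```

```bash
python3 -c "
from h import *
st(); rows(tray(0,.0895,.036),.05)
"
```

```text
t12.85 pos [0.5587 0.0932 0.0383] xax [0.999 0.043 0.022] yax [ 0.042 -0.999  0.026] zax [ 0.023 -0.025 -0.999] F [-0.4 22.1  1.7] w 0.0005 q [-0.02  0.72  1.73 -0.04  0.67  1.54]
tool shift mm [-1.  -3.2  2.2] cur yaw 0.043 spin(tool z down => -dyaw) -0.007
```

Call:
play_rows(
  commands=[
    {"x": 0, "y": -8, "z": 0, "spin": 0},
    {"x": 0, "y": -8, "z": -20, "spin": 0},
    {"x": 0, "y": 0, "z": -35, "spin": 0},
    {"x": 0, "y": 0, "z": 0, "spin": 0},
  ],
)

```text
time: 13.25
position: [0.5559, 0.11, 0.0925]
tool_rot: [1.0, 0.022, 0.009, 0.014]
ft_force: [1.3, 0.6, 0.1]
grip_width: 0.0007
```

```bash
python3 -c "
from h import *
st(); rows(tray(.165,0,.09),.05)
"
```

```text
t13.25 pos [0.5559 0.11   0.0925] xax [0.999 0.044 0.018] yax [ 0.043 -0.999  0.028] zax [ 0.019 -0.027 -0.999] F [1.3 0.6 0.1] w 0.0007 q [ 0.01  0.63  1.7  -0.04  0.79  1.57]
tool shift mm [166.6 102.    8.3] cur yaw 0.044 spin(tool z down => -dyaw) -0.006
```

Call:
play_rows(
  commands=[
    {"x": 34, "y": 15, "z": 0, "spin": -0.01},
    {"x": 34, "y": 20, "z": 0, "spin": 0},
    {"x": 34, "y": 20, "z": 0, "spin": 0},
    {"x": 34, "y": 20, "z": 0, "spin": 0},
    {"x": 34, "y": 20, "z": 0, "spin": 0},
    {"x": 0, "y": 0, "z": 0, "spin": 0},
    {"x": 0, "y": 0, "z": 0, "spin": 0},
  ],
)

```text
time: 13.95
position: [0.7308, 0.0173, 0.0915]
tool_rot: [0.999, 0.028, 0.003, 0.017]
ft_force: [-0.5, 0.1, -1.5]
grip_width: 0.0005
```

```bash
python3 -c "
from h import *
st(); rows(tray(.163,0,.024),.05)
"
```

```text
t13.95 pos [0.7308 0.0173 0.0915] xax [0.998 0.056 0.006] yax [ 0.056 -0.998  0.033] zax [ 0.008 -0.033 -0.999] F [-0.5  0.1 -1.5] w 0.0005 q [-0.12  0.81  1.24 -0.04  1.08  1.42]
tool shift mm [-6.4 -0.3 67.5] cur yaw 0.057 spin(tool z down => -dyaw) 0.007
```

Call:
play_rows(
  commands=[
    {"x": -3, "y": 0, "z": 32, "spin": 0},
    {"x": -2, "y": 0, "z": 32, "spin": 0},
    {"x": 0, "y": 0, "z": 0, "spin": 0},
    {"x": 0, "y": 0, "z": 0, "spin": 0},
  ],
)

```text
time: 14.35
position: [0.7226, 0.0155, 0.0252]
tool_rot: [0.999, 0.029, 0.001, 0.017]
ft_force: [0.6, 1.1, 1.3]
grip_width: 0.0005
```

```bash
python3 -c "
from h import *
st(); rows(tray(.145,0,.024),.05)
"
```

```text
t14.35 pos [0.7226 0.0155 0.0252] xax [0.998 0.058 0.002] yax [ 0.058 -0.998  0.034] zax [ 0.004 -0.034 -0.999] F [0.6 1.1 1.3] w 0.0005 q [-0.12  0.89  1.29 -0.04  0.96  1.42]
tool shift mm [-15.7   0.4   1.2] cur yaw 0.058 spin(tool z down => -dyaw) 0.008
```

Contact should come after about 15 mm, then 27 mm in and 12 mm up.

Call:
play_rows(
  commands=[
    {"x": -6, "y": 0, "z": 0, "spin": 0.01},
    {"x": -6, "y": 0, "z": 0, "spin": 0},
    {"x": -4, "y": 0, "z": -2, "spin": 0},
    {"x": -4, "y": 0, "z": -3, "spin": 0},
    {"x": -4, "y": 0, "z": -3, "spin": 0},
    {"x": -4, "y": 0, "z": -2, "spin": 0},
    {"x": -4, "y": 0, "z": -2, "spin": 0},
    {"x": 0, "y": 0, "z": 0, "spin": 0},
  ],
)

```text
time: 15.15
position: [0.6923, 0.0149, 0.0455]
tool_rot: [1.0, 0.024, 0.008, 0.018]
ft_force: [0.0, 0.0, -0.1]
grip_width: 0.0004
```

```bash
python3 -c "
from h import *
c,p=shot('scene'); crop(c,'s7.png',210,170,400,310,4.2)
st(); rows(tray(.1185,0,.036),.05)
"
```

```text
t15.20 pos [0.6923 0.0149 0.0453] xax [0.999 0.048 0.015] yax [ 0.048 -0.998  0.036] zax [ 0.017 -0.035 -0.999] F [0.8 0.4 0.2] w 0.0005 q [-0.12  0.82  1.38 -0.04  0.92  1.42]
tool shift mm [-12.1   1.2   9.2] cur yaw 0.048 spin(tool z down => -dyaw) -0.002
```

View pics/s7.png

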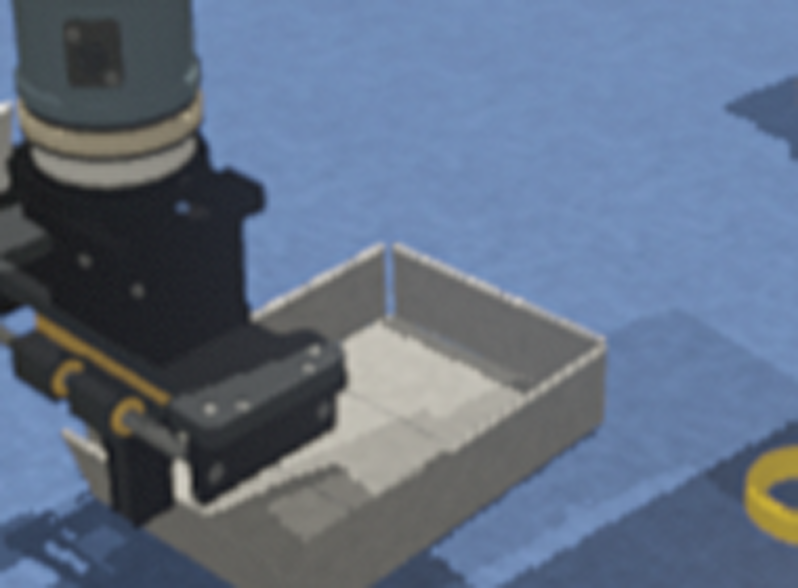

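Call:
play_rows(
  commands=[
    {"x": 1, "y": 0, "z": 5, "spin": 0},
    {"x": 0, "y": 0, "z": 4, "spin": 0},
    {"x": -4, "y": 0, "z": 0, "spin": 0},
    {"x": -4, "y": 0, "z": 0, "spin": 0},
    {"x": -3, "y": 0, "z": 0, "spin": 0},
    {"x": -3, "y": 0, "z": 0, "spin": 0},
    {"x": -3, "y": 0, "z": 0, "spin": 0},
  ],
)

```text
time: 15.9
position: [0.6804, 0.0135, 0.0367]
tool_rot: [0.999, 0.024, 0.014, 0.018]
ft_force: [7.8, 1.6, -3.3]
grip_width: 0.0003
```

```bash
python3 -c "
from h import *
st(); rows(tray(.1185,0,.036),.05)
"
```

```text
t15.90 pos [0.6804 0.0135 0.0367] xax [0.998 0.048 0.026] yax [ 0.047 -0.998  0.037] zax [ 0.028 -0.036 -0.999] F [ 7.8  1.6 -3.3] w 0.0003 q [-0.13  0.82  1.43 -0.04  0.86  1.42]
tool shift mm [-0.   0.7  0.7] cur yaw 0.048 spin(tool z down => -dyaw) -0.002
```

Call:
play_rows(
  commands=[
    {"x": -3, "y": 0, "z": 0, "spin": 0},
    {"x": -3, "y": 0, "z": 0, "spin": 0},
  ],
)

```text
time: 16.1
position: [0.6805, 0.0135, 0.0369]
tool_rot: [0.999, 0.023, 0.022, 0.018]
ft_force: [8.4, 1.8, -4.1]
grip_width: 0.0008
```

Call:
play_rows(
  commands=[
    {"x": 8, "y": 0, "z": 0, "spin": 0},
    {"x": 8, "y": 0, "z": -25, "spin": 0},
    {"x": 0, "y": 0, "z": -40, "spin": 0},
    {"x": 0, "y": 0, "z": -40, "spin": 0},
    {"x": 0, "y": 0, "z": 0, "spin": 0},
  ],
)

```text
time: 16.6
position: [0.6852, 0.0182, 0.1402]
tool_rot: [1.0, 0.023, 0.01, 0.017]
ft_force: [0.4, 0.1, 0.4]
grip_width: 0.0005
```

```bash
python3 -c "
from h import *
st(); rows([.511,.295,.12],-.0)
"
```

```text
t16.60 pos [0.6852 0.0182 0.1402] xax [0.999 0.047 0.018] yax [ 0.046 -0.998  0.035] zax [ 0.02  -0.034 -0.999] F [0.4 0.1 0.4] w 0.0005 q [-0.12  0.69  1.36 -0.04  1.07  1.42]
tool shift mm [-161.3 -285.1    7.2] cur yaw 0.047 spin(tool z down => -dyaw) 0.047
```

Call:
play_rows(
  commands=[
    {"x": -40, "y": -25, "z": -3, "spin": 0.04},
    {"x": -40, "y": -33, "z": -3, "spin": 0},
    {"x": -40, "y": -40, "z": -3, "spin": 0},
    {"x": -30, "y": -40, "z": 0, "spin": 0},
    {"x": -5, "y": -40, "z": 0, "spin": 0},
    {"x": 0, "y": -40, "z": 0, "spin": 0},
    {"x": 0, "y": -40, "z": 0, "spin": 0},
    {"x": 0, "y": 0, "z": 0, "spin": 0},
  ],
  grip=1,
)

```text
time: 17.4
position: [0.5171, 0.2698, 0.1304]
tool_rot: [1.0, -0.0, -0.004, 0.022]
ft_force: [0.7, 0.2, -0.0]
grip_width: 0.057
```

```bash
python3 -c "
from h import *
st(); rows([.511,.295,.08],-.0)
c,p=shot('wrist','w2.png'); c,p=shot('top'); crop(c,'t2.png',130,130,410,310,2.8)
"
```

```text
t17.40 pos [0.5171 0.2698 0.1304] xax [ 1.    -0.    -0.008] yax [ 0.    -0.999  0.043] zax [-0.008 -0.043 -0.999] F [ 0.7  0.2 -0. ] w 0.057 q [ 0.31  0.6   1.6  -0.05  0.96  1.91]
tool shift mm [ -5.7 -27.3  49.3] cur yaw -0.000 spin(tool z down => -dyaw) -0.000
```

View pics/w2.png

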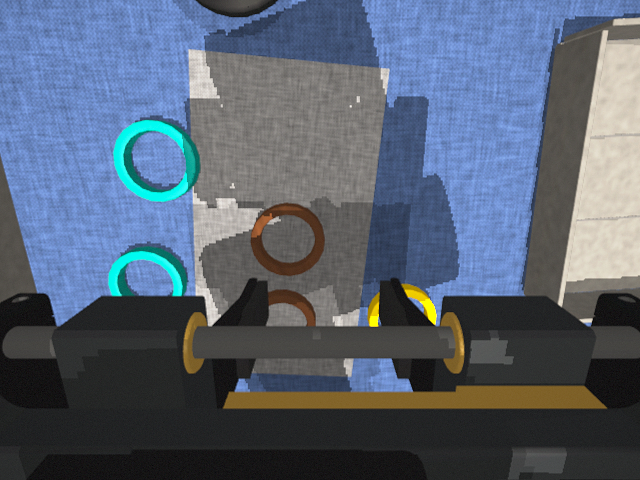

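View pics/t2.png

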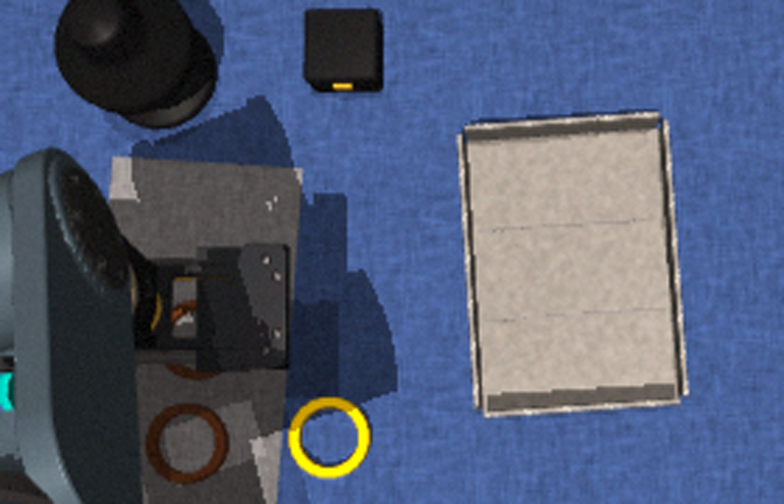

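```bash
python3 -c "
from h import *
c,p=shot('wrist')
h=cv2.cvtColor(c['img'],cv2.COLOR_RGB2HSV); mk=((h[...,0]<16)&(h[...,1]>90)).astype(np.uint8); mk[285:]=0
n,l,s,cen=cv2.connectedComponentsWithStats(mk)
i=1+s[1:,4].argmax(); ys,xs=np.nonzero(l==i); print(s[i])
P=unproj(c,np.c_[xs,ys],.014,p); print((P.min(0)+P.max(0))/2,P.max(0)-P.min(0))
hull=cv2.convexHull(np.c_[xs,ys].astype(np.int32))[:,0]
print(cv2.minEnclosingCircle((unproj(c,hull,.014,p)[:,:2]*1000).astype(np.float32)))
t,_=shot('top')
crn=np.array([(461,135),(660,115),(686,398),(478,412)])/2.8+[130,130]-.4
print(crn,unproj(t,crn,.049))
"
```

```text
[ 246  203   74   73 2170]
[0.51101654 0.29544674 0.014     ] [0.06235374 0.06028303 0.        ]
((511.0683288574219, 295.0503845214844), 31.309553146362305)
[[294.24285714 177.81428571]
 [365.31428571 170.67142857]
 [374.6        271.74285714]
 [300.31428571 276.74285714]] [[ 0.65898476  0.08806551  0.049     ]
 [ 0.67145472 -0.06045567  0.049     ]
 [ 0.46076545 -0.07534761  0.049     ]
 [ 0.45268305  0.07767988  0.049     ]]
```

Call:
play_rows(
  commands=[
    {"x": -4, "y": -14, "z": 25, "spin": 0},
    {"x": -2, "y": -12, "z": 25, "spin": 0},
    {"x": 0, "y": 0, "z": 20, "spin": 0},
    {"x": 0, "y": 0, "z": 0, "spin": 0},
    {"x": 0, "y": 0, "z": 0, "spin": 0},
  ],
)

```text
time: 18.1
position: [0.5143, 0.2799, 0.0588]
tool_rot: [1.0, -0.009, -0.004, 0.023]
ft_force: [-0.4, 0.1, -0.1]
grip_width: 0.087
```

```bash
sed -i 's/^TR=.*/TR=[0.561,0.006,0.05]/' h.py; python3 -c "
from h import *
st(); rows([.511,.295,.007],-.0)
"
```

```text
t18.10 pos [0.5143 0.2799 0.0588] xax [ 1.    -0.018 -0.008] yax [-0.017 -0.999  0.047] zax [-0.009 -0.047 -0.999] F [-0.4  0.1 -0.1] w 0.087 q [ 0.33  0.71  1.63 -0.06  0.82  1.96]
tool shift mm [ -3.2 -17.5  51.1] cur yaw -0.018 spin(tool z down => -dyaw) -0.018
```

Call:
play_rows(
  commands=[
    {"x": -2, "y": -10, "z": 12, "spin": 0},
    {"x": -1, "y": -7, "z": 12, "spin": 0},
    {"x": 0, "y": 0, "z": 0, "spin": 0},
    {"x": 0, "y": 0, "z": 0, "spin": 0},
  ],
)

```text
time: 18.5
position: [0.5136, 0.2961, 0.0347]
tool_rot: [1.0, -0.01, -0.002, 0.023]
ft_force: [-0.4, -0.3, 0.4]
grip_width: 0.0868
```

```bash
python3 -c "
from h import *
st(); rows([.511,.295,.007],-.0)
"
```

```text
t18.50 pos [0.5136 0.2961 0.0347] xax [ 1.    -0.021 -0.004] yax [-0.02  -0.999  0.045] zax [-0.005 -0.045 -0.999] F [-0.4 -0.3  0.4] w 0.0868 q [ 0.36  0.76  1.62 -0.06  0.78  1.99]
tool shift mm [-2.4 -0.1 27.8] cur yaw -0.021 spin(tool z down => -dyaw) -0.021
```

Call:
play_rows(
  commands=[
    {"x": -2, "y": 0, "z": 14, "spin": 0},
    {"x": 0, "y": 0, "z": 13, "spin": 0},
    {"x": 0, "y": 0, "z": 0, "spin": 0},
    {"x": 0, "y": 0, "z": 0, "spin": 0},
  ],
)

```text
time: 18.9
position: [0.5112, 0.2951, 0.0057]
tool_rot: [1.0, -0.01, -0.002, 0.023]
ft_force: [-0.3, -0.0, -0.0]
grip_width: 0.087
```

```bash
python3 -c "
from h import *
st(); rows([.511,.295,.007],-.0)
"
```

```text
t18.90 pos [0.5112 0.2951 0.0057] xax [ 1.    -0.02  -0.004] yax [-0.02  -0.999  0.045] zax [-0.005 -0.045 -0.999] F [-0.3 -0.  -0. ] w 0.087 q [ 0.36  0.8   1.64 -0.06  0.72  1.99]
tool shift mm [-0.2  0.2 -1.3] cur yaw -0.020 spin(tool z down => -dyaw) -0.020
```

Call:
play_rows(
  commands=[
    {"x": 0, "y": 0, "z": 0, "spin": 0},
    {"x": 0, "y": 0, "z": 0, "spin": 0},
    {"x": 0, "y": 0, "z": 0, "spin": 0},
    {"x": 0, "y": 0, "z": 0, "spin": 0},
    {"x": 0, "y": 0, "z": 0, "spin": 0},
  ],
  grip=0.3,
  newtons=15,
)

```text
time: 19.4
position: [0.5118, 0.2951, 0.0063]
tool_rot: [1.0, -0.01, -0.002, 0.022]
ft_force: [-0.4, 0.2, -0.6]
grip_width: 0.0616
```

Call:
play_rows(
  commands=[
    {"x": 0, "y": 0, "z": -15, "spin": 0},
    {"x": 0, "y": 0, "z": -30, "spin": 0},
    {"x": 0, "y": 0, "z": -35, "spin": 0},
    {"x": 0, "y": 0, "z": -20, "spin": 0},
    {"x": 0, "y": 0, "z": 0, "spin": 0},
  ],
)

```text
time: 19.9
position: [0.512, 0.2999, 0.1126]
tool_rot: [1.0, -0.01, -0.002, 0.022]
ft_force: [0.4, 1.0, -0.4]
grip_width: 0.0621
```

```bash
python3 -c "
from h import *
st(); rows(tray(.058,0,.1),.05)
c,p=shot('wrist','w3.png'); c,p=shot('top'); crop(c,'t3.png',130,130,410,310,2.8)
"
```

```text
t19.90 pos [0.512  0.2999 0.1126] xax [ 1.    -0.02  -0.003] yax [-0.02  -0.999  0.045] zax [-0.004 -0.045 -0.999] F [ 0.4  1.  -0.4] w 0.0621 q [ 0.36  0.64  1.59 -0.05  0.94  1.98]
tool shift mm [112.8 287.9  25.1] cur yaw -0.020 spin(tool z down => -dyaw) -0.070
```

View pics/w3.png

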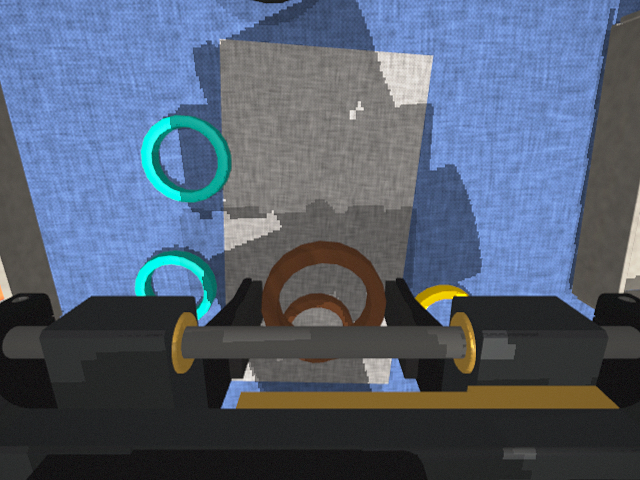

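The ring is held (62 mm opening) and has been lifted. Moving it to the tray.

Call:
play_rows(
  commands=[
    {"x": 10, "y": 30, "z": 0, "spin": -0.035},
    {"x": 14, "y": 38, "z": 0, "spin": -0.035},
    {"x": 14, "y": 38, "z": 0, "spin": 0},
    {"x": 14, "y": 38, "z": 0, "spin": 0},
    {"x": 14, "y": 38, "z": 0, "spin": 0},
    {"x": 14, "y": 38, "z": 0, "spin": 0},
    {"x": 14, "y": 25, "z": 0, "spin": 0},
    {"x": 0, "y": 0, "z": 0, "spin": 0},
  ],
)

```text
time: 20.8
position: [0.6087, 0.0496, 0.107]
tool_rot: [0.999, 0.029, -0.016, 0.024]
ft_force: [0.1, 0.5, -0.3]
grip_width: 0.0618
```

```bash
python3 -c "
from h import *
st(); rows(tray(.058,0,.08),.05)
"
```

```text
t20.80 pos [0.6087 0.0496 0.107 ] xax [ 0.998  0.057 -0.034] yax [ 0.058 -0.997  0.046] zax [-0.031 -0.048 -0.998] F [ 0.1  0.5 -0.3] w 0.0618 q [-0.08  0.67  1.54 -0.06  0.96  1.47]
tool shift mm [ 8.8 39.9 28.6] cur yaw 0.057 spin(tool z down => -dyaw) 0.007
```

Call:
play_rows(
  commands=[
    {"x": 5, "y": 18, "z": 10, "spin": 0},
    {"x": 4, "y": 15, "z": 10, "spin": 0},
    {"x": 0, "y": 5, "z": 0, "spin": 0},
    {"x": 0, "y": 0, "z": 0, "spin": 0},
    {"x": 0, "y": 0, "z": 0, "spin": 0},
  ],
)

```text
time: 21.3
position: [0.6137, 0.0119, 0.082]
tool_rot: [0.999, 0.028, -0.023, 0.021]
ft_force: [-0.3, -0.2, 0.2]
grip_width: 0.0615
```

```bash
python3 -c "
from h import *
st(); rows(tray(.058,0,.012),.05)
"
```

```text
t21.30 pos [0.6137 0.0119 0.082 ] xax [ 0.997  0.056 -0.047] yax [ 0.058 -0.997  0.042] zax [-0.045 -0.044 -0.998] F [-0.3 -0.2  0.2] w 0.0615 q [-0.14  0.71  1.53 -0.06  0.94  1.41]
tool shift mm [ 8.4  0.4 69.8] cur yaw 0.056 spin(tool z down => -dyaw) 0.006
```

Call:
play_rows(
  commands=[
    {"x": 4, "y": 0, "z": 25, "spin": 0},
    {"x": 3, "y": 0, "z": 25, "spin": 0},
    {"x": 0, "y": 0, "z": 12, "spin": 0},
    {"x": 0, "y": 0, "z": 0, "spin": 0},
    {"x": 0, "y": 0, "z": 0, "spin": 0},
  ],
)

```text
time: 21.8
position: [0.6185, 0.0141, 0.021]
tool_rot: [0.999, 0.031, -0.021, 0.021]
ft_force: [0.5, -0.2, -0.3]
grip_width: 0.0621
```

```bash
python3 -c "
from h import *
st(); rows(tray(.058,0,.012),.05)
"
```

```text
t21.80 pos [0.6185 0.0141 0.021 ] xax [ 0.997  0.06  -0.044] yax [ 0.062 -0.997  0.041] zax [-0.041 -0.044 -0.998] F [ 0.5 -0.2 -0.3] w 0.0621 q [-0.13  0.8   1.55 -0.07  0.83  1.42]
tool shift mm [0.5 4.8 9.2] cur yaw 0.061 spin(tool z down => -dyaw) 0.011
```

Call:
play_rows(
  commands=[
    {"x": 0, "y": 3, "z": 4, "spin": 0},
    {"x": 0, "y": 1, "z": 4, "spin": 0},
    {"x": 0, "y": 0, "z": 1, "spin": 0},
    {"x": 0, "y": 0, "z": 0, "spin": 0},
  ],
)

```text
time: 22.2
position: [0.6201, 0.0096, 0.0147]
tool_rot: [0.999, 0.031, -0.019, 0.022]
ft_force: [0.3, 0.3, -0.1]
grip_width: 0.0619
```

```bash
python3 -c "
from h import *
st(); rows(tray(.058,0,.012),.05)
"
```

```text
t22.20 pos [0.6201 0.0096 0.0147] xax [ 0.997  0.061 -0.039] yax [ 0.063 -0.997  0.042] zax [-0.036 -0.045 -0.998] F [ 0.3  0.3 -0.1] w 0.0619 q [-0.14  0.81  1.55 -0.07  0.81  1.42]
tool shift mm [-1.1  0.5  2.7] cur yaw 0.061 spin(tool z down => -dyaw) 0.011
```

Call:
play_rows(
  commands=[
    {"x": 0, "y": 0, "z": 3, "spin": 0},
    {"x": 0, "y": 0, "z": 1, "spin": 0},
  ],
)

```text
time: 22.4
position: [0.6205, 0.0092, 0.0111]
tool_rot: [0.999, 0.031, -0.018, 0.022]
ft_force: [0.3, -0.7, -0.2]
grip_width: 0.0617
```

Call:
play_rows(
  commands=[
    {"x": 0, "y": 0, "z": 0, "spin": 0},
    {"x": 0, "y": 0, "z": 0, "spin": 0},
    {"x": 0, "y": 0, "z": 0, "spin": 0},
    {"x": 0, "y": 0, "z": -20, "spin": 0},
    {"x": 0, "y": 0, "z": -35, "spin": 0},
    {"x": 0, "y": 0, "z": -35, "spin": 0},
    {"x": 0, "y": 0, "z": -30, "spin": 0},
    {"x": 0, "y": 0, "z": 0, "spin": 0},
  ],
  grip=0.9,
)

```text
time: 23.2
position: [0.6243, 0.0148, 0.1337]
tool_rot: [0.999, 0.031, -0.02, 0.021]
ft_force: [1.1, 0.2, -0.7]
grip_width: 0.0782
```

```bash
python3 -c "
from h import *
st(); rows([.432,.302,.12],0)
c,p=shot('wrist','w4.png'); c,p=shot('scene','s8.png')
"
```

```text
t23.20 pos [0.6243 0.0148 0.1337] xax [ 0.997  0.061 -0.041] yax [ 0.062 -0.997  0.042] zax [-0.038 -0.044 -0.998] F [ 1.1  0.2 -0.7] w 0.0782 q [-0.13  0.65  1.48 -0.06  1.05  1.41]
tool shift mm [-173.8 -299.     8.4] cur yaw 0.061 spin(tool z down => -dyaw) 0.061
```

View pics/w4.png

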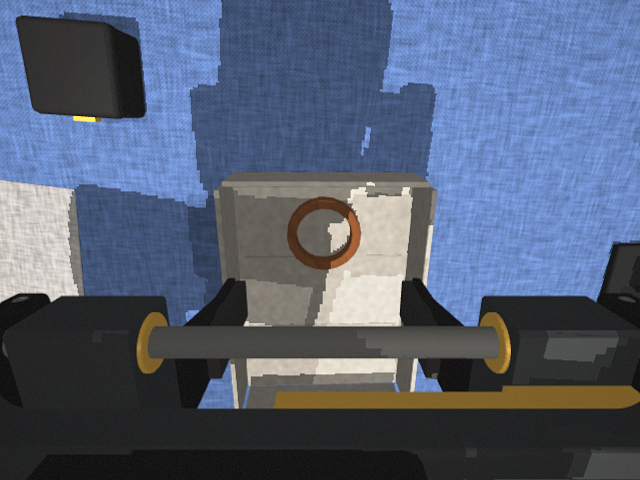

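View pics/s8.png

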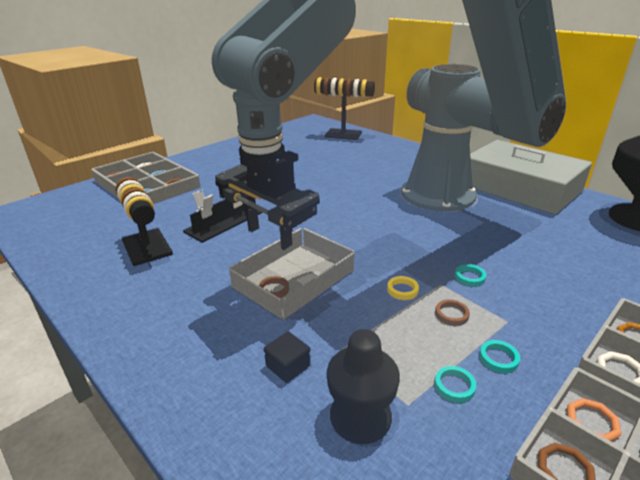

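Call:
play_rows(
  commands=[
    {"x": -24, "y": -38, "z": 0, "spin": 0.05},
    {"x": -24, "y": -38, "z": 0, "spin": 0},
    {"x": -24, "y": -38, "z": 0, "spin": 0},
    {"x": -24, "y": -38, "z": 0, "spin": 0},
    {"x": -24, "y": -38, "z": 0, "spin": 0},
    {"x": -24, "y": -38, "z": 0, "spin": 0},
    {"x": -24, "y": -30, "z": 0, "spin": 0},
    {"x": 0, "y": 0, "z": 0, "spin": 0},
  ],
  grip=1,
)

```text
time: 24.1
position: [0.4356, 0.2738, 0.1141]
tool_rot: [0.999, 0.001, -0.034, 0.024]
ft_force: [0.7, -0.8, 0.2]
grip_width: 0.0874
```

```bash
cat >> h.py <<'E'
def wb(fn,z=.014,rmax=285):
    c,p=shot('wrist',fn)
    h=cv2.cvtColor(c['img'],cv2.COLOR_RGB2HSV); mk=((h[...,0]<16)&(h[...,1]>90)).astype(np.uint8); mk[rmax:]=0
    n,l,s,cen=cv2.connectedComponentsWithStats(mk)
    for i in range(1,n):
        if s[i,4]>300:
            ys,xs=np.nonzero(l==i); hull=cv2.convexHull(np.c_[xs,ys].astype(np.int32))[:,0]
            print(s[i],cv2.minEnclosingCircle((unproj(c,hull,z,p)[:,:2]*1000).astype(np.float32)))
E
python3 -c "
from h import *
st(); rows([.432,.302,.08],-.0); wb('w5.png')
"
```

```text
t24.10 pos [0.4356 0.2738 0.1141] xax [ 0.998  0.001 -0.069] yax [ 0.004 -0.999  0.049] zax [-0.069 -0.049 -0.996] F [ 0.7 -0.8  0.2] w 0.0874 q [ 0.36  0.57  1.74 -0.03  0.91  1.94]
tool shift mm [ -1.2 -29.8  32.9] cur yaw 0.001 spin(tool z down => -dyaw) 0.001
[ 241  196   79   77 2513] ((432.3017883300781, 303.1380920410156), 31.68596649169922)
```

View pics/w5.png

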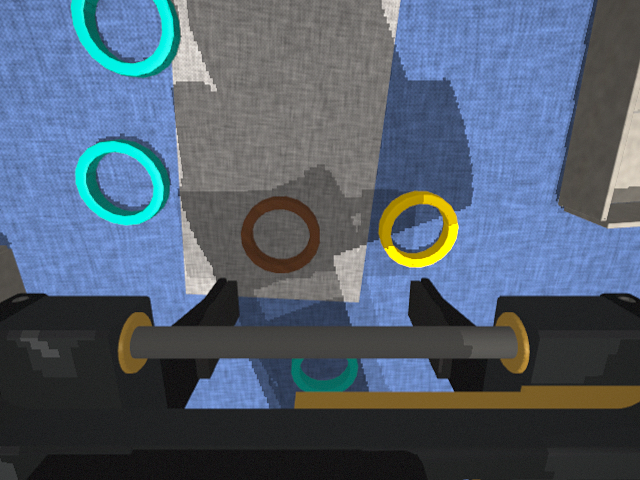

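Call:
play_rows(
  commands=[
    {"x": -1, "y": -12, "z": 14, "spin": 0},
    {"x": 0, "y": -12, "z": 14, "spin": 0},
    {"x": 0, "y": -4, "z": 4, "spin": 0},
    {"x": 0, "y": 0, "z": 0, "spin": 0},
    {"x": 0, "y": 0, "z": 0, "spin": 0},
  ],
)

```text
time: 24.65
position: [0.4358, 0.2966, 0.0761]
tool_rot: [0.999, -0.001, -0.035, 0.026]
ft_force: [-0.1, -0.1, -0.3]
grip_width: 0.0873
```

```bash
python3 -c "
from h import *
st(); rows([.432,.3025,.04],-.0); rows([.432,.3025,.007],0)
"
```

```text
t24.65 pos [0.4358 0.2966 0.0761] xax [ 0.998 -0.003 -0.07 ] yax [ 0.    -0.999  0.053] zax [-0.07  -0.053 -0.996] F [-0.1 -0.1 -0.3] w 0.0873 q [ 0.4   0.65  1.73 -0.03  0.85  1.99]
tool shift mm [-1.2 -7.8 35.9] cur yaw -0.003 spin(tool z down => -dyaw) -0.003
tool shift mm [ 1.1 -9.5 68.8] cur yaw -0.003 spin(tool z down => -dyaw) -0.003
```

Call:
play_rows(
  commands=[
    {"x": 0, "y": -5, "z": 16, "spin": 0},
    {"x": 0, "y": -4, "z": 16, "spin": 0},
    {"x": 0, "y": 0, "z": 8, "spin": 0},
    {"x": 0, "y": 0, "z": 0, "spin": 0},
    {"x": 0, "y": 0, "z": 0, "spin": 0},
  ],
)

```text
time: 25.15
position: [0.4367, 0.3016, 0.0367]
tool_rot: [0.999, -0.003, -0.033, 0.026]
ft_force: [-0.8, 0.3, -0.9]
grip_width: 0.0868
```

```bash
python3 -c "
from h import *
st(); rows([.432,.3025,.007],0)
"
```

```text
t25.15 pos [0.4367 0.3016 0.0367] xax [ 0.998 -0.007 -0.066] yax [-0.004 -0.999  0.051] zax [-0.066 -0.051 -0.997] F [-0.8  0.3 -0.9] w 0.0868 q [ 0.41  0.72  1.74 -0.03  0.76  2.01]
tool shift mm [-2.8 -2.4 29.9] cur yaw -0.007 spin(tool z down => -dyaw) -0.007
```

Call:
play_rows(
  commands=[
    {"x": -2, "y": -2, "z": 14, "spin": 0},
    {"x": -1, "y": 0, "z": 14, "spin": 0},
    {"x": 0, "y": 0, "z": 2, "spin": 0},
    {"x": 0, "y": 0, "z": 0, "spin": 0},
    {"x": 0, "y": 0, "z": 0, "spin": 0},
  ],
)

```text
time: 25.65
position: [0.4354, 0.3025, 0.0103]
tool_rot: [0.999, -0.003, -0.029, 0.024]
ft_force: [0.3, 0.6, 0.5]
grip_width: 0.0872
```

```bash
python3 -c "
from h import *
st(); rows([.432,.3025,.007],0)
"
```

```text
t25.65 pos [0.4354 0.3025 0.0103] xax [ 0.998 -0.008 -0.058] yax [-0.005 -0.999  0.048] zax [-0.058 -0.048 -0.997] F [0.3 0.6 0.5] w 0.0872 q [ 0.41  0.76  1.76 -0.03  0.7   2.01]
tool shift mm [-3.2 -0.2  3.5] cur yaw -0.008 spin(tool z down => -dyaw) -0.008
```

Call:
play_rows(
  commands=[
    {"x": -3, "y": 0, "z": 4, "spin": 0},
    {"x": -1, "y": 0, "z": 0, "spin": 0},
    {"x": 0, "y": 0, "z": 0, "spin": 0},
  ],
)

```text
time: 25.95
position: [0.432, 0.3028, 0.0079]
tool_rot: [0.999, -0.003, -0.028, 0.024]
ft_force: [0.2, -0.6, 0.8]
grip_width: 0.0868
```

Call:
play_rows(
  commands=[
    {"x": 0, "y": 0, "z": 0, "spin": 0},
    {"x": 0, "y": 0, "z": 0, "spin": 0},
    {"x": 0, "y": 0, "z": 0, "spin": 0},
    {"x": 0, "y": 0, "z": 0, "spin": 0},
    {"x": 0, "y": 0, "z": 0, "spin": 0},
  ],
  grip=0.3,
  newtons=15,
)

```text
time: 26.45
position: [0.4321, 0.3029, 0.0082]
tool_rot: [0.999, -0.003, -0.027, 0.023]
ft_force: [-0.1, 1.1, -0.1]
grip_width: 0.0611
```

Call:
play_rows(
  commands=[
    {"x": 0, "y": 0, "z": -15, "spin": 0},
    {"x": 0, "y": 0, "z": -30, "spin": 0},
    {"x": 0, "y": 0, "z": -35, "spin": 0},
    {"x": 0, "y": 0, "z": -20, "spin": 0},
    {"x": 0, "y": 0, "z": 0, "spin": 0},
  ],
)

```text
time: 26.95
position: [0.4367, 0.3071, 0.1094]
tool_rot: [0.999, -0.003, -0.03, 0.024]
ft_force: [0.4, 0.3, -1.1]
grip_width: 0.0613
```

```bash
python3 -c "
from h import *
st(); rows(tray(-.05,0,.1),.05)
c,p=shot('wrist','w6.png')
"
```

```text
t26.95 pos [0.4367 0.3071 0.1094] xax [ 0.998 -0.008 -0.059] yax [-0.005 -0.999  0.049] zax [-0.06  -0.049 -0.997] F [ 0.4  0.3 -1.1] w 0.0613 q [ 0.42  0.6   1.7  -0.03  0.91  2.01]
tool shift mm [ 77.4 302.4  19.6] cur yaw -0.008 spin(tool z down => -dyaw) -0.058
```

View pics/w6.png

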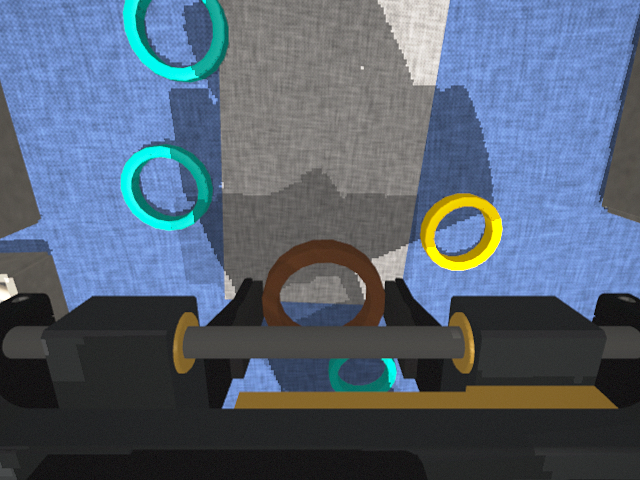

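Call:
play_rows(
  commands=[
    {"x": 8, "y": 30, "z": 0, "spin": -0.03},
    {"x": 8, "y": 38, "z": 0, "spin": -0.03},
    {"x": 8, "y": 38, "z": 0, "spin": 0},
    {"x": 8, "y": 38, "z": 0, "spin": 0},
    {"x": 8, "y": 38, "z": 0, "spin": 0},
    {"x": 8, "y": 38, "z": 0, "spin": 0},
    {"x": 8, "y": 38, "z": 0, "spin": 0},
    {"x": 0, "y": 0, "z": 0, "spin": 0},
  ],
)

```text
time: 27.8
position: [0.4992, 0.0429, 0.1049]
tool_rot: [0.998, 0.031, -0.04, 0.024]
ft_force: [-0.4, -0.1, -1.5]
grip_width: 0.0613
```

```bash
python3 -c "
from h import *
st(); rows(tray(-.05,0,.08),.05)
"
```

```text
t27.80 pos [0.4992 0.0429 0.1049] xax [ 0.995  0.059 -0.082] yax [ 0.063 -0.997  0.046] zax [-0.079 -0.051 -0.996] F [-0.4 -0.1 -1.5] w 0.0613 q [-0.1   0.58  1.79 -0.08  0.86  1.46]
tool shift mm [11.5 38.9 25.8] cur yaw 0.059 spin(tool z down => -dyaw) 0.009
```

Call:
play_rows(
  commands=[
    {"x": 6, "y": 16, "z": 6, "spin": 0},
    {"x": 5, "y": 14, "z": 6, "spin": 0},
    {"x": 0, "y": 6, "z": 6, "spin": 0},
    {"x": 0, "y": 0, "z": 0, "spin": 0},
    {"x": 0, "y": 0, "z": 0, "spin": 0},
  ],
)

```text
time: 28.3
position: [0.506, 0.007, 0.0815]
tool_rot: [0.998, 0.03, -0.047, 0.022]
ft_force: [0.1, -0.0, -0.3]
grip_width: 0.0613
```

```bash
python3 -c "
from h import *
st(); rows(tray(-.05,0,.02),.05)
"
```

```text
t28.30 pos [0.506  0.007  0.0815] xax [ 0.994  0.057 -0.094] yax [ 0.061 -0.997  0.041] zax [-0.092 -0.047 -0.995] F [ 0.1 -0.  -0.3] w 0.0613 q [-0.17  0.62  1.78 -0.08  0.82  1.4 ]
tool shift mm [10.7  1.2 60.9] cur yaw 0.057 spin(tool z down => -dyaw) 0.007
```

Call:
play_rows(
  commands=[
    {"x": 6, "y": 0, "z": 20, "spin": 0},
    {"x": 4, "y": 0, "z": 20, "spin": 0},
    {"x": 0, "y": 0, "z": 16, "spin": 0},
    {"x": 0, "y": 0, "z": 0, "spin": 0},
    {"x": 0, "y": 0, "z": 0, "spin": 0},
  ],
)

```text
time: 28.8
position: [0.5104, 0.0094, 0.0245]
tool_rot: [0.998, 0.032, -0.046, 0.022]
ft_force: [-0.3, -0.4, -0.0]
grip_width: 0.0614
```

```bash
python3 -c "
from h import *
st(); rows(tray(-.05,0,.012),.05)
"
```

```text
t28.80 pos [0.5104 0.0094 0.0245] xax [ 0.994  0.062 -0.093] yax [ 0.066 -0.997  0.041] zax [-0.09  -0.046 -0.995] F [-0.3 -0.4 -0. ] w 0.0614 q [-0.16  0.73  1.79 -0.09  0.71  1.42]
tool shift mm [ 1.5  5.4 12.7] cur yaw 0.063 spin(tool z down => -dyaw) 0.013
```

Call:
play_rows(
  commands=[
    {"x": 1, "y": 3, "z": 5, "spin": 0},
    {"x": 0, "y": 1, "z": 4, "spin": 0},
    {"x": 0, "y": 0, "z": 2, "spin": 0},
    {"x": 0, "y": 0, "z": 0, "spin": 0},
  ],
)

```text
time: 29.2
position: [0.5121, 0.0052, 0.0153]
tool_rot: [0.998, 0.033, -0.044, 0.022]
ft_force: [0.6, 0.2, -0.4]
grip_width: 0.0613
```

```bash
python3 -c "
from h import *
st(); rows(tray(-.05,0,.012),.05)
"
```

```text
t29.20 pos [0.5121 0.0052 0.0153] xax [ 0.994  0.064 -0.089] yax [ 0.068 -0.997  0.041] zax [-0.086 -0.047 -0.995] F [ 0.6  0.2 -0.4] w 0.0613 q [-0.17  0.74  1.79 -0.1   0.68  1.41]
tool shift mm [-0.8  1.5  3.4] cur yaw 0.064 spin(tool z down => -dyaw) 0.014
```

Call:
play_rows(
  commands=[
    {"x": 0, "y": 0, "z": 2, "spin": 0},
    {"x": 0, "y": 0, "z": 1, "spin": 0},
  ],
)

```text
time: 29.4
position: [0.5121, 0.0049, 0.0126]
tool_rot: [0.998, 0.033, -0.043, 0.022]
ft_force: [-0.6, -0.4, -0.5]
grip_width: 0.0612
```

Call:
play_rows(
  commands=[
    {"x": 0, "y": 0, "z": 0, "spin": 0},
    {"x": 0, "y": 0, "z": 0, "spin": 0},
    {"x": 0, "y": 0, "z": 0, "spin": 0},
    {"x": 0, "y": 0, "z": -20, "spin": 0},
    {"x": 0, "y": 0, "z": -35, "spin": 0},
    {"x": 0, "y": 0, "z": -35, "spin": 0},
    {"x": 0, "y": 0, "z": -20, "spin": 0},
    {"x": 0, "y": 0, "z": 0, "spin": 0},
  ],
  grip=0.9,
)

```text
time: 30.2
position: [0.5213, 0.0102, 0.1251]
tool_rot: [0.998, 0.033, -0.045, 0.022]
ft_force: [-0.4, 1.1, -0.1]
grip_width: 0.0781
```

```bash
python3 -c "
from h import *
st(); rows(tray(.165,0,.10),.05)
c,p=shot('wrist','w7.png'); wb(None,.018,475); c,p=shot('scene'); crop(c,'s9.png',170,170,520,430,2.2)
"
```

```text
t30.20 pos [0.5213 0.0102 0.1251] xax [ 0.994  0.063 -0.09 ] yax [ 0.067 -0.997  0.041] zax [-0.088 -0.047 -0.995] F [-0.4  1.1 -0.1] w 0.0781 q [-0.16  0.56  1.72 -0.07  0.94  1.39]
tool shift mm [205.8   8.7   6.9] cur yaw 0.063 spin(tool z down => -dyaw) 0.013
[ 284   41   89   97 3190] ((617.9835205078125, 10.23306941986084), 30.47902488708496)
[ 286  197   76   75 2378] ((512.3139038085938, 6.363000392913818), 31.79172134399414)
```

View pics/w7.png

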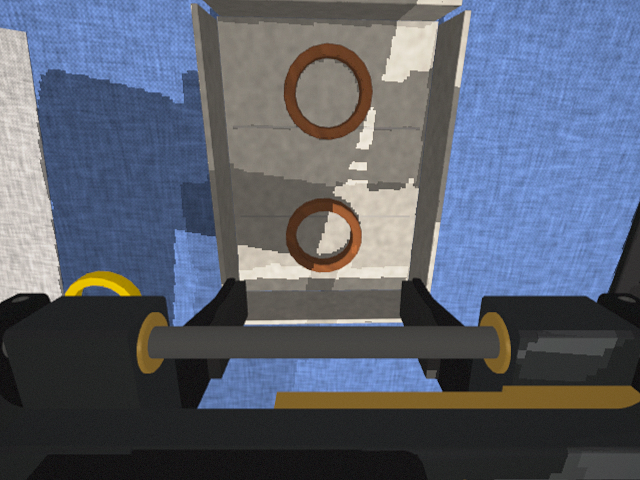

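View pics/s9.png

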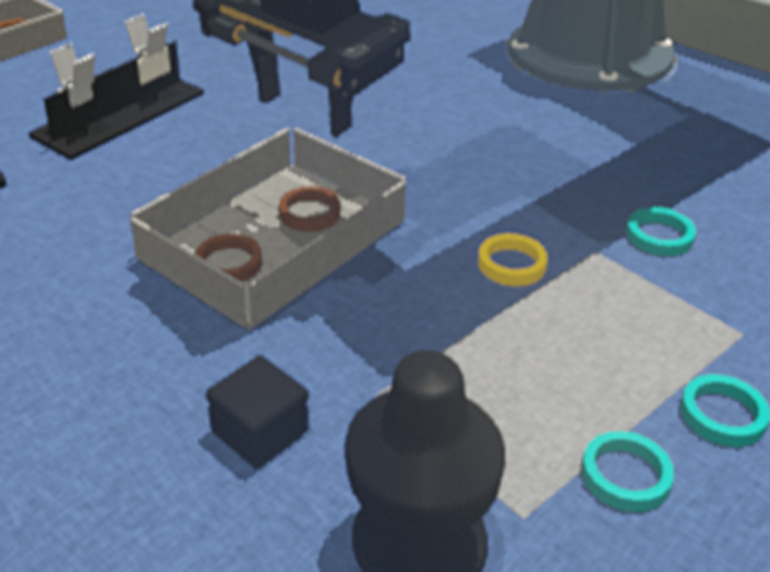

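Both bangles lie flat in the tray, centred at (0.618, 0.010) and (0.512, 0.006), 106 mm apart, and the walls are upright. Next the clips, so I'm moving over the rail to measure them.

```bash
python3 -c "
from h import *
rows([.44,-.30,.22],.0755)"
```

```text
tool shift mm [-107.   308.1  -76. ] cur yaw 0.063 spin(tool z down => -dyaw) -0.012
```

Call:
play_rows(
  commands=[
    {"x": 0, "y": 20, "z": -20, "spin": -0.012},
    {"x": -12, "y": 40, "z": -18, "spin": 0},
    {"x": -15, "y": 40, "z": -18, "spin": 0},
    {"x": -15, "y": 40, "z": -18, "spin": 0},
    {"x": -15, "y": 40, "z": 0, "spin": 0},
    {"x": -15, "y": 40, "z": 0, "spin": 0},
    {"x": -15, "y": 35, "z": 0, "spin": 0},
    {"x": -12, "y": 20, "z": 0, "spin": 0},
  ],
  grip=1,
)

```text
time: 31.15
position: [0.441, -0.273, 0.2043]
tool_rot: [0.997, 0.043, -0.061, 0.015]
ft_force: [-0.6, 0.4, 0.4]
grip_width: 0.0874
```

Call:
play_rows(
  commands=[
    {"x": 0, "y": 0, "z": 0, "spin": 0},
    {"x": 0, "y": 0, "z": 0, "spin": 0},
  ],
)

```text
time: 31.35
position: [0.4382, -0.275, 0.2011]
tool_rot: [0.997, 0.04, -0.063, 0.013]
ft_force: [-0.3, -0.3, 1.2]
grip_width: 0.0872
```

```bash
python3 -c "
from h import *
st(); c,p=shot('wrist','w8.png'); t,_=shot('top'); crop(t,'t4.png',440,180,520,300,6)
import json
rows([.44,-.30,.22],.0755)"
```

```text
t31.35 pos [ 0.4382 -0.275   0.2011] xax [ 0.989  0.078 -0.127] yax [ 0.082 -0.996  0.021] zax [-0.125 -0.031 -0.992] F [-0.3 -0.3  1.2] w 0.0872 q [-0.71  0.45  1.66 -0.12  1.11  0.83]
tool shift mm [ -3.2  26.2 -17.8] cur yaw 0.081 spin(tool z down => -dyaw) 0.006
```

View pics/w8.png

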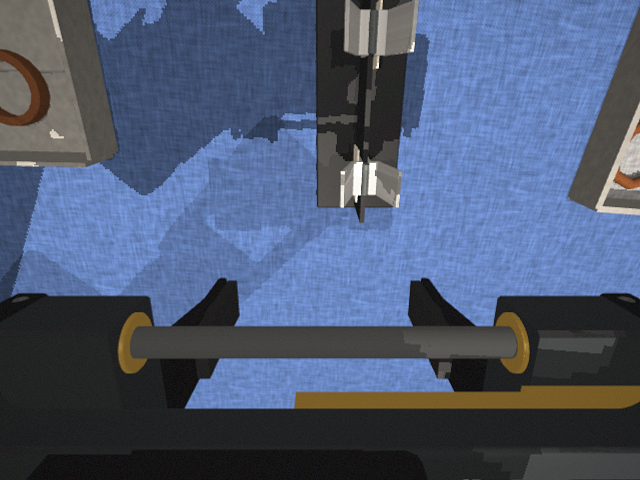

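Call:
play_rows(
  commands=[
    {"x": 18, "y": -18, "z": 0, "spin": 0.01},
    {"x": 18, "y": -18, "z": 0, "spin": 0},
    {"x": 18, "y": -18, "z": 0, "spin": 0},
    {"x": 18, "y": -18, "z": 0, "spin": 0},
    {"x": 18, "y": -18, "z": 0, "spin": 0},
    {"x": 18, "y": -18, "z": 0, "spin": 0},
    {"x": 18, "y": -18, "z": 0, "spin": 0},
    {"x": 18, "y": -18, "z": 0, "spin": 0},
  ],
  grip=0,
)

```text
time: 32.25
position: [0.5733, -0.1029, 0.1757]
tool_rot: [0.997, 0.042, -0.066, 0.011]
ft_force: [0.1, -0.4, -0.3]
grip_width: 0.031
```

```bash
python3 -c "
from h import *
st(); rows(tray(.165,0,.10),.05)"
```

```text
t32.25 pos [ 0.5733 -0.1029  0.1757] xax [ 0.988  0.081 -0.133] yax [ 0.084 -0.996  0.017] zax [-0.132 -0.028 -0.991] F [ 0.1 -0.4 -0.3] w 0.031 q [-0.33  0.58  1.49 -0.07  1.19  1.19]
tool shift mm [ 170.3 -105.1   51.6] cur yaw 0.082 spin(tool z down => -dyaw) 0.032
```

Call:
play_rows(
  commands=[
    {"x": 21, "y": -13, "z": 3, "spin": 0.015},
    {"x": 21, "y": -13, "z": 3, "spin": 0.01},
    {"x": 21, "y": -13, "z": 3, "spin": 0},
    {"x": 21, "y": -13, "z": 3, "spin": 0},
    {"x": 21, "y": -13, "z": 3, "spin": 0},
    {"x": 21, "y": -13, "z": 3, "spin": 0},
    {"x": 21, "y": -13, "z": 3, "spin": 0},
    {"x": 21, "y": -13, "z": 3, "spin": 0},
  ],
)

```text
time: 33.05
position: [0.73, 0.0368, 0.1208]
tool_rot: [0.997, 0.04, -0.071, 0.011]
ft_force: [1.5, 1.3, 0.2]
grip_width: 0.0002
```

```bash
python3 -c "
from h import *
st(); rows(tray(.150,0,.035),.05)"
```

```text
t33.05 pos [0.73   0.0368 0.1208] xax [ 0.987  0.078 -0.143] yax [ 0.081 -0.997  0.015] zax [-0.141 -0.027 -0.99 ] F [1.5 1.3 0.2] w 0.0002 q [-0.09  0.84  1.08 -0.04  1.36  1.42]
tool shift mm [-8.5 20.4 88.2] cur yaw 0.079 spin(tool z down => -dyaw) 0.029
```

Call:
play_rows(
  commands=[
    {"x": 0, "y": 10, "z": 22, "spin": 0.015},
    {"x": 0, "y": 8, "z": 22, "spin": 0.015},
    {"x": 0, "y": 2, "z": 22, "spin": 0},
    {"x": 0, "y": 0, "z": 18, "spin": 0},
    {"x": 0, "y": 0, "z": 0, "spin": 0},
  ],
)

```text
time: 33.55
position: [0.7191, 0.0299, 0.0307]
tool_rot: [0.997, 0.033, -0.072, 0.011]
ft_force: [-0.8, 0.6, -0.2]
grip_width: 0.0003
```

```bash
python3 -c "
from h import *
st(); rows(tray(.125,0,.035),.05)"
```

```text
t33.55 pos [0.7191 0.0299 0.0307] xax [ 0.987  0.064 -0.145] yax [ 0.067 -0.998  0.016] zax [-0.144 -0.026 -0.989] F [-0.8  0.6 -0.2] w 0.0003 q [-0.1   0.93  1.16 -0.04  1.2   1.43]
tool shift mm [-34.6  15.4   0.9] cur yaw 0.065 spin(tool z down => -dyaw) 0.015
```

Call:
play_rows(
  commands=[
    {"x": -10, "y": 8, "z": 1, "spin": 0.015},
    {"x": -10, "y": 6, "z": 1, "spin": 0},
    {"x": -6, "y": 0, "z": 1, "spin": 0},
    {"x": -5, "y": 0, "z": 1, "spin": 0},
    {"x": -4, "y": 0, "z": 0, "spin": 0},
    {"x": -4, "y": 0, "z": 0, "spin": 0},
  ],
)

```text
time: 34.15
position: [0.6802, 0.0188, 0.0347]
tool_rot: [0.997, 0.029, -0.07, 0.011]
ft_force: [1.0, -0.4, -0.7]
grip_width: 0.0004
```

```bash
python3 -c "
from h import *
st(); rows(tray(.1195,0,.035),.05)"
```

```text
t34.15 pos [0.6802 0.0188 0.0347] xax [ 0.988  0.056 -0.141] yax [ 0.059 -0.998  0.018] zax [-0.14  -0.026 -0.99 ] F [ 1.  -0.4 -0.7] w 0.0004 q [-0.12  0.88  1.28 -0.05  1.12  1.42]
tool shift mm [-0.2  6.9 -0.1] cur yaw 0.057 spin(tool z down => -dyaw) 0.007
```

Now at contact. I'll push gently against the erect wall to right the tool.

Call:
play_rows(
  commands=[
    {"x": -4, "y": 0, "z": 0, "spin": 0},
    {"x": -4, "y": 0, "z": 0, "spin": 0},
    {"x": -4, "y": 0, "z": 0, "spin": 0},
    {"x": -4, "y": 0, "z": 0, "spin": 0},
  ],
)

```text
time: 34.55
position: [0.6796, 0.0183, 0.0384]
tool_rot: [0.998, 0.028, -0.051, 0.011]
ft_force: [5.5, 0.7, -4.6]
grip_width: 0.0003
```

```bash
python3 -c "
from h import *
st()"
```

```text
t34.55 pos [0.6796 0.0183 0.0384] xax [ 0.993  0.055 -0.102] yax [ 0.057 -0.998  0.02 ] zax [-0.101 -0.025 -0.995] F [ 5.5  0.7 -4.6] w 0.0003 q [-0.12  0.86  1.32 -0.04  1.06  1.42]
```

Call:
play_rows(
  commands=[
    {"x": -4, "y": 0, "z": 2, "spin": 0},
    {"x": -4, "y": 0, "z": 2, "spin": 0},
    {"x": -4, "y": 0, "z": 1, "spin": 0},
    {"x": -4, "y": 0, "z": 1, "spin": 0},
    {"x": -4, "y": 0, "z": 1, "spin": 0},
    {"x": -4, "y": 0, "z": 1, "spin": 0},
  ],
)

```text
time: 35.15
position: [0.6798, 0.0182, 0.0391]
tool_rot: [0.999, 0.026, -0.02, 0.011]
ft_force: [5.3, 1.8, -1.9]
grip_width: 0.0004
```

```bash
python3 -c "
from h import *
st()"
```

```text
t35.15 pos [0.6798 0.0182 0.0391] xax [ 0.998  0.052 -0.041] yax [ 0.053 -0.998  0.021] zax [-0.04  -0.023 -0.999] F [ 5.3  1.8 -1.9] w 0.0004 q [-0.12  0.84  1.37 -0.03  0.97  1.41]
```

Call:
play_rows(
  commands=[
    {"x": -4, "y": 0, "z": 1, "spin": 0},
    {"x": -4, "y": 0, "z": 1, "spin": 0},
    {"x": -4, "y": 0, "z": 1, "spin": 0},
    {"x": -4, "y": 0, "z": 1, "spin": 0},
    {"x": -4, "y": 0, "z": 1, "spin": 0},
    {"x": -4, "y": 0, "z": 1, "spin": 0},
  ],
)

```text
time: 35.75
position: [0.6801, 0.0181, 0.0398]
tool_rot: [1.0, 0.024, 0.009, 0.011]
ft_force: [5.7, 1.6, -2.0]
grip_width: 0.0006
```

Call:
play_rows(
  commands=[
    {"x": 8, "y": 0, "z": 0, "spin": 0},
    {"x": 8, "y": 0, "z": -15, "spin": 0},
    {"x": 0, "y": 0, "z": -25, "spin": 0},
    {"x": 0, "y": 0, "z": -25, "spin": 0},
    {"x": 0, "y": 0, "z": -25, "spin": 0},
    {"x": 0, "y": 0, "z": -25, "spin": 0},
    {"x": 0, "y": 0, "z": -20, "spin": 0},
    {"x": 0, "y": 0, "z": 0, "spin": 0},
  ],
)

```text
time: 36.55
position: [0.6944, 0.0218, 0.1802]
tool_rot: [1.0, 0.025, 0.006, 0.011]
ft_force: [0.9, 0.2, 0.3]
grip_width: 0.0004
```

```bash
python3 -c "
from h import *
st(); rows([.43,-.30,.20],.0755)"
```

```text
t36.55 pos [0.6944 0.0218 0.1802] xax [0.999 0.049 0.011] yax [ 0.049 -0.999  0.022] zax [ 0.012 -0.022 -1.   ] F [0.9 0.2 0.3] w 0.0004 q [-0.12  0.66  1.29 -0.02  1.17  1.41]
tool shift mm [-279.7  308.8  -16. ] cur yaw 0.049 spin(tool z down => -dyaw) -0.026
```

Call:
play_rows(
  commands=[
    {"x": -16, "y": 17, "z": -2, "spin": -0.02},
    {"x": -16, "y": 17, "z": -2, "spin": 0},
    {"x": -16, "y": 17, "z": -2, "spin": 0},
    {"x": -16, "y": 17, "z": -2, "spin": 0},
    {"x": -16, "y": 17, "z": -2, "spin": 0},
    {"x": -16, "y": 17, "z": -2, "spin": 0},
    {"x": -16, "y": 17, "z": -2, "spin": 0},
    {"x": -16, "y": 17, "z": -2, "spin": 0},
  ],
)

```text
time: 37.35
position: [0.5689, -0.1236, 0.1902]
tool_rot: [0.999, 0.038, -0.001, 0.009]
ft_force: [0.5, -0.7, 0.3]
grip_width: 0.0007
```

Call:
play_rows(
  commands=[
    {"x": -16, "y": 17, "z": 0, "spin": 0},
    {"x": -16, "y": 17, "z": 0, "spin": 0},
    {"x": -16, "y": 17, "z": 0, "spin": 0},
    {"x": -16, "y": 17, "z": 0, "spin": 0},
    {"x": -16, "y": 17, "z": 0, "spin": 0},
    {"x": -16, "y": 17, "z": 0, "spin": 0},
    {"x": -16, "y": 17, "z": 0, "spin": 0},
    {"x": 0, "y": 0, "z": 0, "spin": 0},
  ],
  grip=1,
)

```text
time: 38.15
position: [0.4554, -0.255, 0.1848]
tool_rot: [0.999, 0.036, -0.01, 0.004]
ft_force: [0.4, 0.6, -0.5]
grip_width: 0.0565
```

```bash
python3 -c "
from h import *
st(); rows([.43,-.30,.20],.0755)
c,p=shot('wrist','w9.png')"
```

```text
t38.15 pos [ 0.4554 -0.255   0.1848] xax [ 0.997  0.073 -0.02 ] yax [ 0.073 -0.997  0.007] zax [-0.019 -0.009 -1.   ] F [ 0.4  0.6 -0.5] w 0.0565 q [-0.71  0.45  1.72 -0.02  0.98  0.8 ]
tool shift mm [-28.9  43.2 -14.3] cur yaw 0.073 spin(tool z down => -dyaw) -0.003
```

View pics/w9.png

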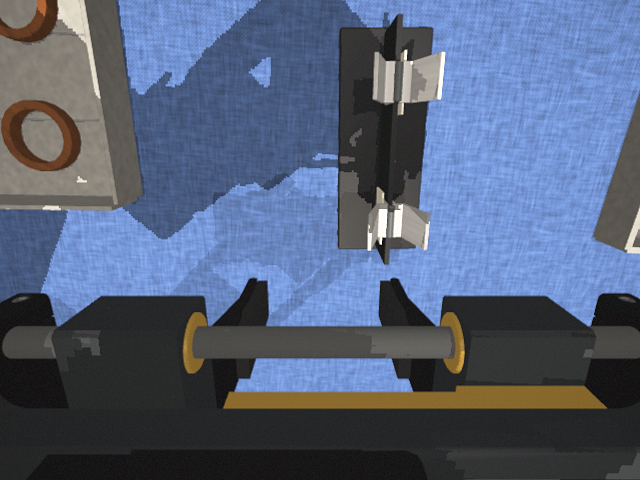

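```bash
python3 -c "
from h import *
c,p=shot('wrist'); crop(c,'w9c.png',330,160,460,270,6)
crop(c,'w9d.png',330,0,460,130,6)
for n in ['clip_a_pivot','clip_a_card','rail_top']:
    for r in nets.outline_of(c,n):
        if r['conf']>.3:
            ys,xs=np.nonzero(r['region']); print(n,round(r['conf'],2),np.round(r['pixel']),xs.min(),xs.max(),ys.min(),ys.max())
"
```

```text
clip_a_pivot 0.93 [397. 224.] 368 431 188 250
clip_a_pivot 0.36 [410.  80.] 375 446 51 115
clip_a_card 0.59 [397. 224.] 368 432 188 250
rail_top 0.81 [374. 137.] 339 434 15 263
```

View pics/w9c.png

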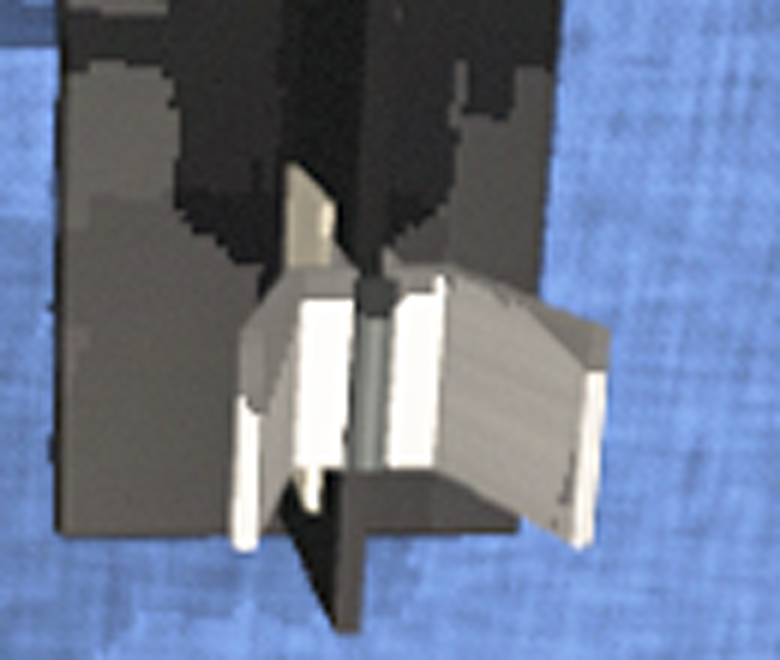

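View pics/w9d.png

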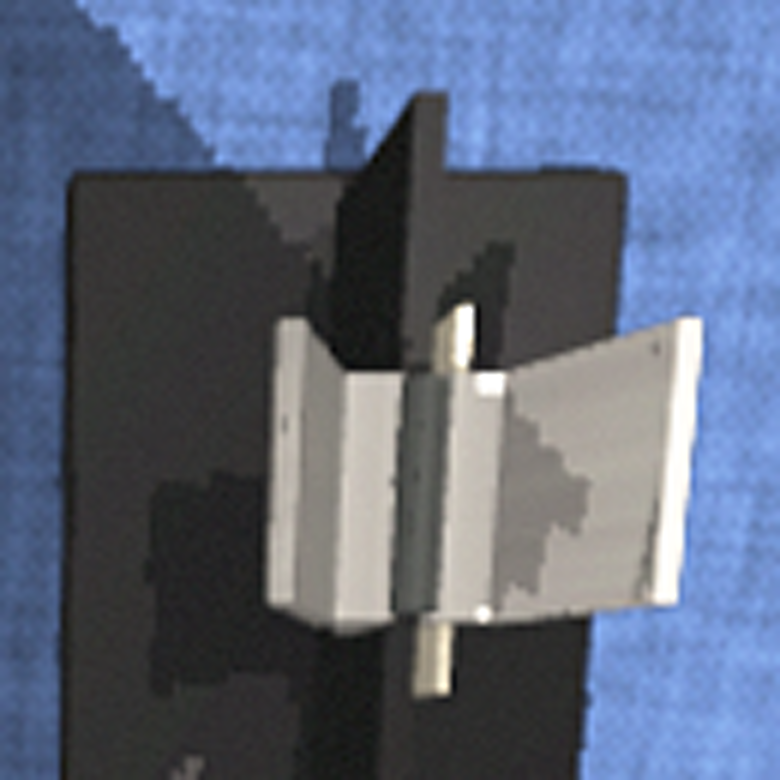

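```bash
python3 -c "
from h import *
c,p=shot('wrist')
r=unproj(c,[(387.8,264),(401.7,15.8)],.062,p); print(r,r.mean(0),np.linalg.norm(r[1]-r[0]),np.arctan2(*(r[1]-r[0])[[1,0]]))
a=unproj(c,[(370.7,226.7),(370.7,251.3),(429,221.7),(426.8,251)],.1,p);print(a,a.mean(0))
b=unproj(c,[(378.3,53.3),(377,100.8),(445,53.3),(440.8,100.5)],.1,p);print(b,b.mean(0))
# hinge ends, z ~.070
print(unproj(c,[(392,208),(391.5,238)],.07,p),unproj(c,[(400.5,63),(398.5,101)],.07,p))
t,_=shot('top')
for q in (a,b): print(proj(t,q.mean(0)))
crop(t,'t5.png',440,180,530,300,6)
rows([.43,-.30,.20],.0755)
"
```

```text
[[ 0.43023411 -0.31120514  0.062     ]
 [ 0.61797456 -0.29575151  0.062     ]] [ 0.52410434 -0.30347832  0.062     ] 0.18837540522482885 0.08212863043458092
[[ 0.4730313  -0.28584509  0.1       ]
 [ 0.45409106 -0.28811196  0.1       ]
 [ 0.47996148 -0.32767945  0.1       ]
 [ 0.45744644 -0.32989242  0.1       ]] [ 0.46613257 -0.30788223  0.1       ]
[[ 0.58598782 -0.27714044  0.1       ]
 [ 0.5582861  -0.27978822  0.1       ]
 [ 0.58929003 -0.31906172  0.1       ]
 [ 0.56171251 -0.32142268  0.1       ]] [ 0.57381911 -0.29935327  0.1       ]
[[ 0.48168554 -0.30619164  0.07      ]
 [ 0.4565109  -0.30926834  0.07      ]] [[ 0.58671561 -0.29771819  0.07      ]
 [ 0.56162415 -0.29991027  0.07      ]]
[[496.5031344  267.05125276]]
[[490.07191361 212.15129469]]
tool shift mm [-31.5  45.2 -13.5] cur yaw 0.077 spin(tool z down => -dyaw) 0.002
```

View pics/t5.png

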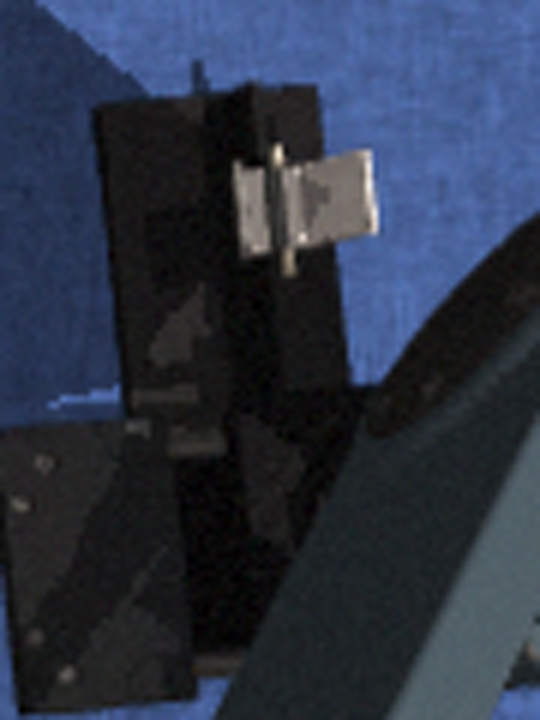

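Call:
play_rows(
  commands=[
    {"x": 5, "y": 18, "z": 0, "spin": 0},
    {"x": 5, "y": 18, "z": 0, "spin": 0},
    {"x": 3, "y": 16, "z": 10, "spin": 0},
    {"x": 0, "y": 0, "z": 10, "spin": 0},
    {"x": 0, "y": 0, "z": 0, "spin": 0},
    {"x": 0, "y": 0, "z": 0, "spin": 0},
  ],
  grip=1,
)

```text
time: 39.1
position: [0.4757, -0.3007, 0.163]
tool_rot: [0.999, 0.042, -0.01, 0.003]
ft_force: [-0.1, 1.1, 0.8]
grip_width: 0.0867
```

```bash
python3 -c "
from h import *
st(); rows([.469,-.308,.12],.08); rows([.469,-.308,.078],.08)"
```

```text
t39.10 pos [ 0.4757 -0.3007  0.163 ] xax [ 0.996  0.083 -0.02 ] yax [ 0.083 -0.997  0.005] zax [-0.019 -0.006 -1.   ] F [-0.1  1.1  0.8] w 0.0867 q [-0.75  0.53  1.64 -0.02  0.98  0.75]
tool shift mm [-6.5  6.5 43.2] cur yaw 0.083 spin(tool z down => -dyaw) 0.003
tool shift mm [-5.6  6.3 85.2] cur yaw 0.083 spin(tool z down => -dyaw) 0.003
```

Call:
play_rows(
  commands=[
    {"x": -3, "y": 4, "z": 15, "spin": 0},
    {"x": -2, "y": 2, "z": 15, "spin": 0},
    {"x": 0, "y": 0, "z": 10, "spin": 0},
    {"x": 0, "y": 0, "z": 0, "spin": 0},
    {"x": 0, "y": 0, "z": 0, "spin": 0},
  ],
)

```text
time: 39.6
position: [0.4696, -0.304, 0.1223]
tool_rot: [0.999, 0.043, -0.01, 0.002]
ft_force: [-0.4, 0.4, 0.3]
grip_width: 0.0867
```

```bash
python3 -c "
from h import *
st(); rows([.469,-.308,.078],.08)
c,p=shot('wrist','w10.png')"
```

```text
t39.60 pos [ 0.4696 -0.304   0.1223] xax [ 0.996  0.086 -0.021] yax [ 0.086 -0.996  0.002] zax [-0.02  -0.004 -1.   ] F [-0.4  0.4  0.3] w 0.0867 q [-0.76  0.58  1.68 -0.02  0.89  0.73]
tool shift mm [-0.   3.8 44.3] cur yaw 0.086 spin(tool z down => -dyaw) 0.006
```

View pics/w10.png

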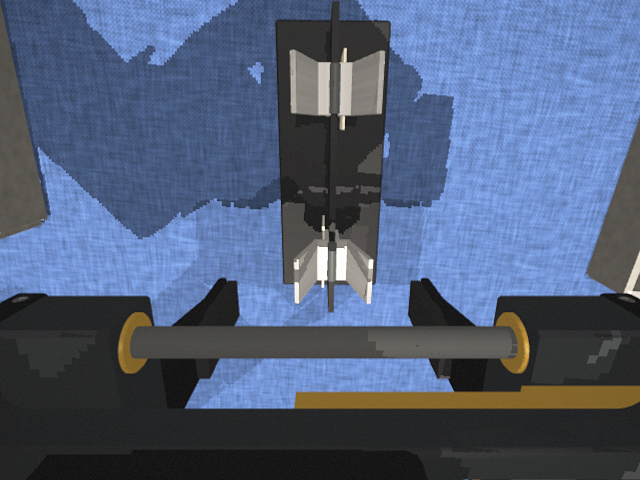

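Call:
play_rows(
  commands=[
    {"x": 0, "y": 2, "z": 13, "spin": 0},
    {"x": 0, "y": 2, "z": 13, "spin": 0},
    {"x": 0, "y": 0, "z": 13, "spin": 0},
    {"x": 0, "y": 0, "z": 4, "spin": 0},
    {"x": 0, "y": 0, "z": 0, "spin": 0},
    {"x": 0, "y": 0, "z": 0, "spin": 0},
  ],
)

```text
time: 40.25
position: [0.4701, -0.3093, 0.0768]
tool_rot: [0.999, 0.043, -0.009, 0.003]
ft_force: [0.2, 0.8, 0.3]
grip_width: 0.0871
```

```bash
python3 -c "
from h import *
st(); rows([.469,-.308,.078],.08)
c,p=shot('wrist','w11.png')"
```

```text
t40.25 pos [ 0.4701 -0.3093  0.0768] xax [ 0.996  0.086 -0.019] yax [ 0.086 -0.996  0.005] zax [-0.018 -0.006 -1.   ] F [0.2 0.8 0.3] w 0.0871 q [-0.77  0.66  1.7  -0.02  0.79  0.73]
tool shift mm [-1.  -1.4 -1.2] cur yaw 0.086 spin(tool z down => -dyaw) 0.006
```

View pics/w11.png

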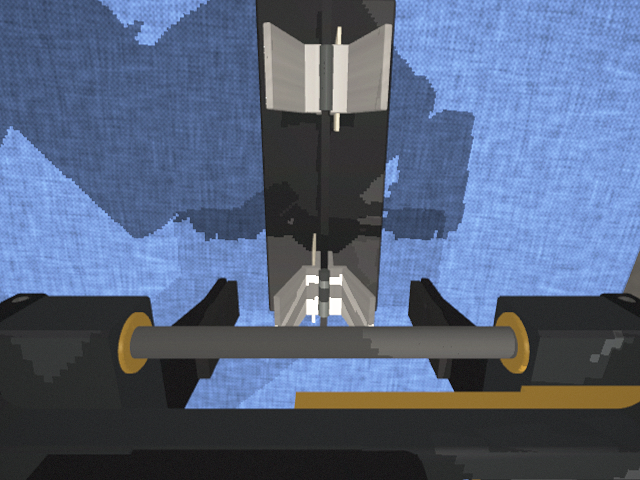

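Call:
play_rows(
  commands=[
    {"x": 0, "y": 0, "z": 0, "spin": 0},
    {"x": 0, "y": 0, "z": 0, "spin": 0},
    {"x": 0, "y": 0, "z": 0, "spin": 0},
    {"x": 0, "y": 0, "z": 0, "spin": 0},
    {"x": 0, "y": 0, "z": 0, "spin": 0},
    {"x": 0, "y": 0, "z": 0, "spin": 0},
    {"x": 0, "y": 0, "z": 0, "spin": 0},
    {"x": 0, "y": 0, "z": 0, "spin": 0},
  ],
  grip=0.1,
  newtons=30,
)

```text
time: 41.1
position: [0.471, -0.3099, 0.0786]
tool_rot: [0.999, 0.043, -0.008, 0.004]
ft_force: [0.3, -0.1, -0.4]
grip_width: 0.0311
```

```bash
python3 -c "
from h import *
st(); rows([.469,-.308,.078],.08)
c,p=shot('wrist'); crop(c,'w12.png',220,160,430,340,3.5); c,p=shot('scene'); crop(c,'s10.png',170,130,290,260,5)"
```

```text
t41.10 pos [ 0.471  -0.3099  0.0786] xax [ 0.996  0.086 -0.016] yax [ 0.086 -0.996  0.007] zax [-0.016 -0.009 -1.   ] F [ 0.3 -0.1 -0.4] w 0.0311 q [-0.77  0.65  1.7  -0.02  0.79  0.73]
tool shift mm [-1.8 -2.1  0.7] cur yaw 0.086 spin(tool z down => -dyaw) 0.006
```

View pics/w12.png

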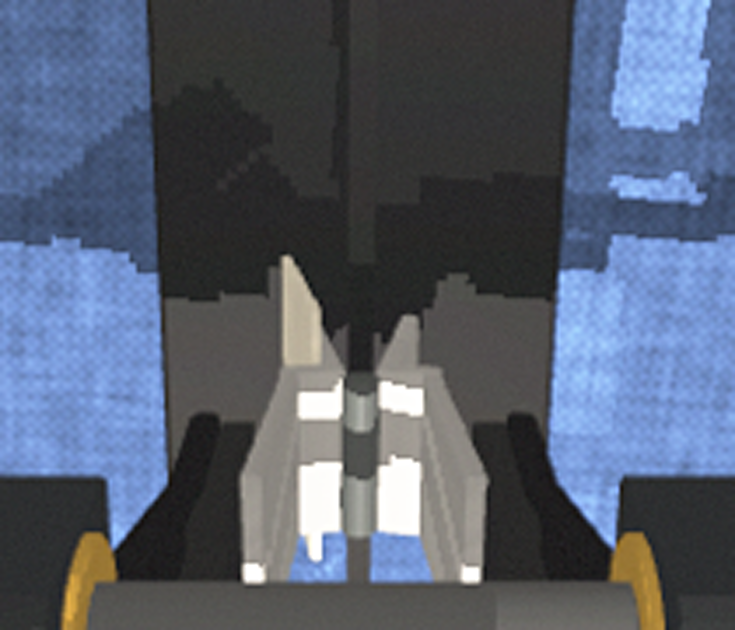

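View pics/s10.png

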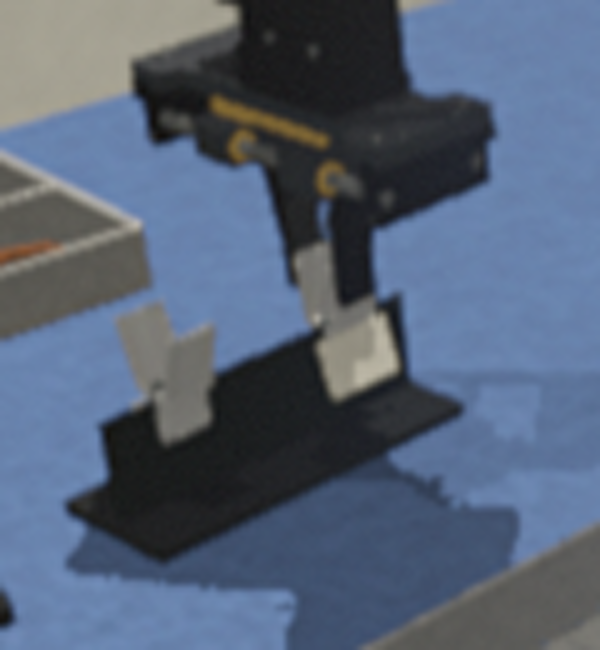

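Call:
play_rows(
  commands=[
    {"x": 0, "y": 0, "z": 0, "spin": 0},
    {"x": 0, "y": 0, "z": 0, "spin": 0},
    {"x": 0, "y": 0, "z": 0, "spin": 0},
    {"x": 0, "y": 0, "z": 0, "spin": 0},
  ],
)

```text
time: 41.6
position: [0.4709, -0.3099, 0.0784]
tool_rot: [0.999, 0.043, -0.008, 0.004]
ft_force: [-0.1, -0.3, -1.1]
grip_width: 0.0241
```

```bash
python3 -c "
from h import *
st()"
```

```text
t41.60 pos [ 0.4709 -0.3099  0.0784] xax [ 0.996  0.086 -0.017] yax [ 0.086 -0.996  0.007] zax [-0.016 -0.008 -1.   ] F [-0.1 -0.3 -1.1] w 0.0241 q [-0.77  0.65  1.7  -0.02  0.79  0.73]
```

Call:
play_rows(
  commands=[
    {"x": 0, "y": 0, "z": -8, "spin": 0},
    {"x": 0, "y": 0, "z": -12, "spin": 0},
    {"x": 0, "y": 0, "z": -15, "spin": 0},
    {"x": 0, "y": 0, "z": -15, "spin": 0},
    {"x": 0, "y": 0, "z": -15, "spin": 0},
    {"x": 0, "y": 0, "z": -10, "spin": 0},
    {"x": 0, "y": 0, "z": 0, "spin": 0},
  ],
)

```text
time: 42.3
position: [0.4728, -0.3098, 0.1611]
tool_rot: [0.999, 0.043, -0.007, 0.005]
ft_force: [-0.6, -0.8, -0.2]
grip_width: 0.024
```

```bash
python3 -c "
from h import *
st();rows(tray(0,.077,.155),.05)
c,p=shot('wrist'); crop(c,'w13.png',220,160,430,340,3.5); c,p=shot('scene'); crop(c,'s11.png',170,110,290,240,5)"
```

```text
t42.30 pos [ 0.4728 -0.3098  0.1611] xax [ 0.996  0.086 -0.014] yax [ 0.086 -0.996  0.01 ] zax [-0.013 -0.011 -1.   ] F [-0.6 -0.8 -0.2] w 0.024 q [-0.77  0.53  1.64 -0.02  0.97  0.73]
tool shift mm [ 118.  -384.     0.6] cur yaw 0.086 spin(tool z down => -dyaw) 0.036
```

View pics/s11.png

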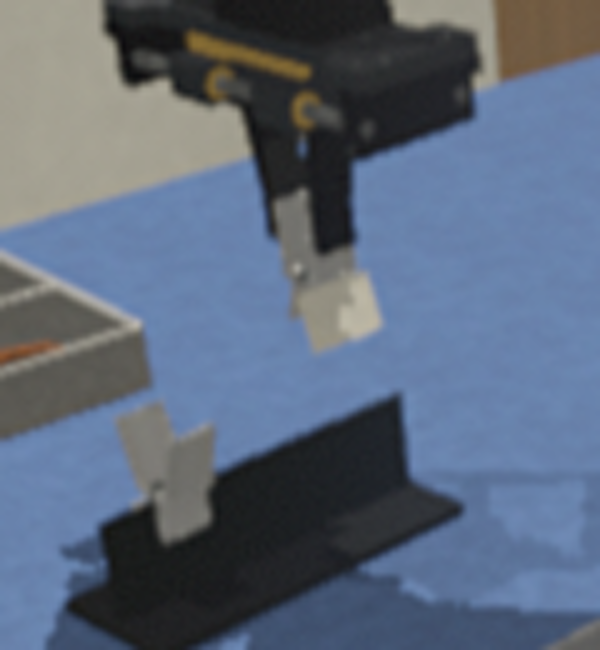

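View pics/w13.png

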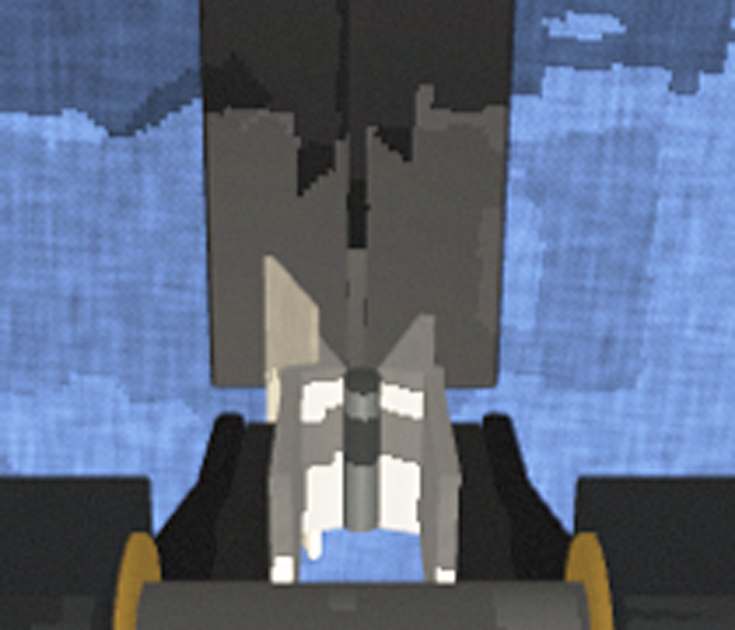

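The clip is lifted with its card on the +y side. I'll carry it slowly to the left wall.

Call:
play_rows(
  commands=[
    {"x": 4, "y": -12, "z": 0, "spin": 0.01},
    {"x": 6, "y": -18, "z": 0, "spin": 0.01},
    {"x": 6, "y": -20, "z": 0, "spin": 0},
    {"x": 6, "y": -20, "z": 0, "spin": 0},
    {"x": 6, "y": -20, "z": 0, "spin": 0},
    {"x": 6, "y": -20, "z": 0, "spin": 0},
    {"x": 6, "y": -20, "z": 0, "spin": 0},
    {"x": 6, "y": -20, "z": 0, "spin": 0},
  ],
)

```text
time: 43.2
position: [0.5046, -0.145, 0.1509]
tool_rot: [0.999, 0.029, -0.014, -0.001]
ft_force: [0.6, 0.4, -0.1]
grip_width: 0.0244
```

Call:
play_rows(
  commands=[
    {"x": 6, "y": -20, "z": 0, "spin": 0.01},
    {"x": 6, "y": -20, "z": 0, "spin": 0},
    {"x": 6, "y": -20, "z": 0, "spin": 0},
    {"x": 6, "y": -20, "z": 0, "spin": 0},
    {"x": 6, "y": -20, "z": 0, "spin": 0},
    {"x": 6, "y": -20, "z": 0, "spin": 0},
    {"x": 6, "y": -20, "z": 0, "spin": 0},
    {"x": 6, "y": -20, "z": 0, "spin": 0},
  ],
)

```text
time: 44.0
position: [0.5375, 0.0334, 0.1425]
tool_rot: [0.999, 0.023, -0.024, -0.006]
ft_force: [0.7, 0.5, -0.8]
grip_width: 0.0241
```

```bash
sed -i 's/^TR=.*/TR=[0.5605,0.0054,0.053]/' h.py; python3 -c "
from h import *
st();rows(tray(0,.077,.15),.053)"
```

```text
t44.00 pos [0.5375 0.0334 0.1425] xax [ 0.998  0.046 -0.048] yax [ 0.045 -0.999 -0.012] zax [-0.049  0.01  -0.999] F [ 0.7  0.5 -0.8] w 0.0241 q [-0.15  0.54  1.69  0.    0.96  1.38]
tool shift mm [ 20.7 -48.1  -7.9] cur yaw 0.046 spin(tool z down => -dyaw) -0.007
```

Call:
play_rows(
  commands=[
    {"x": 6, "y": -14, "z": -3, "spin": 0},
    {"x": 6, "y": -14, "z": -3, "spin": 0},
    {"x": 6, "y": -12, "z": -2, "spin": 0},
    {"x": 2, "y": -5, "z": 0, "spin": 0},
    {"x": 0, "y": 0, "z": 0, "spin": 0},
    {"x": 0, "y": 0, "z": 0, "spin": 0},
  ],
)

```text
time: 44.6
position: [0.551, 0.0877, 0.1455]
tool_rot: [0.999, 0.025, -0.03, -0.007]
ft_force: [0.5, -0.6, -1.5]
grip_width: 0.0239
```

```bash
python3 -c "
from h import *
st();rows(tray(0,.077,.110),.053); rows(tray(0,.077,.066),.053)
c,p=shot('wrist','w14.png')"
```

```text
t44.60 pos [0.551  0.0877 0.1455] xax [ 0.997  0.05  -0.06 ] yax [ 0.049 -0.999 -0.015] zax [-0.061  0.012 -0.998] F [ 0.5 -0.6 -1.5] w 0.0239 q [-0.05  0.56  1.63  0.01  1.01  1.47]
tool shift mm [ 7.3  6.2 35. ] cur yaw 0.050 spin(tool z down => -dyaw) -0.003
tool shift mm [10.   6.8 78.9] cur yaw 0.050 spin(tool z down => -dyaw) -0.003
```

View pics/w14.png

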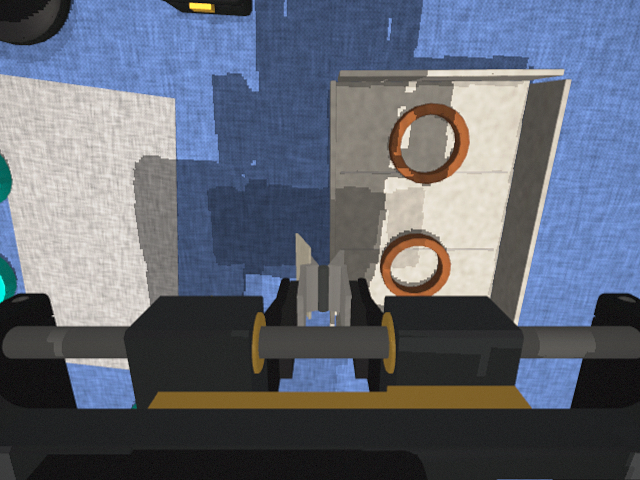

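Call:
play_rows(
  commands=[
    {"x": 4, "y": 3, "z": 12, "spin": 0},
    {"x": 3, "y": 3, "z": 12, "spin": 0},
    {"x": 0, "y": 0, "z": 10, "spin": 0},
    {"x": 0, "y": 0, "z": 0, "spin": 0},
    {"x": 0, "y": 0, "z": 0, "spin": 0},
  ],
)

```text
time: 45.15
position: [0.5556, 0.0793, 0.1067]
tool_rot: [0.999, 0.023, -0.032, -0.007]
ft_force: [-0.1, 0.8, 0.1]
grip_width: 0.0242
```

```bash
python3 -c "
from h import *
st();rows(tray(0,.077,.066),.053)
c,p=shot('wrist','w15.png')
# wall top edges at z=.049 in view, local y .075/.079
for ly in (.075,.079):
  print(proj(c,np.array([tray(x,ly,.049) for x in (0.03,.06,.1)]),p).round(1).tolist())
c,p=shot('scene'); crop(c,'s12.png',200,130,360,290,4)"
```

```text
t45.15 pos [0.5556 0.0793 0.1067] xax [ 0.997  0.046 -0.063] yax [ 0.045 -0.999 -0.015] zax [-0.064  0.012 -0.998] F [-0.1  0.8  0.1] w 0.0242 q [-0.06  0.62  1.65  0.01  0.93  1.46]
tool shift mm [ 3.6 -2.4 40.6] cur yaw 0.046 spin(tool z down => -dyaw) -0.007
[[324.2, 207.8], [323.8, 159.4], [323.3, 86.9]]
[[317.8, 207.8], [317.2, 159.5], [316.2, 86.9]]
```

View pics/w15.png

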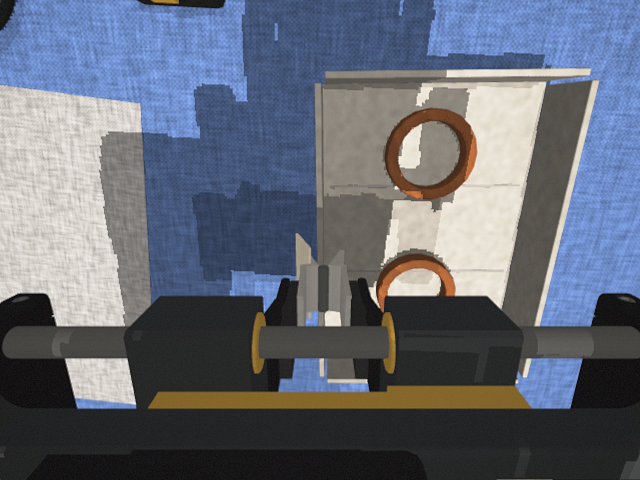

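View pics/s12.png

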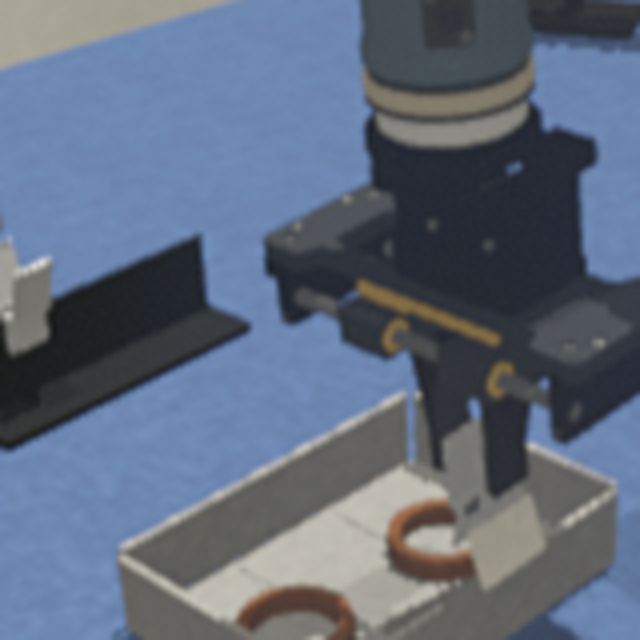

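Call:
play_rows(
  commands=[
    {"x": 2, "y": -1, "z": 10, "spin": 0},
    {"x": 1, "y": -1, "z": 10, "spin": 0},
    {"x": 0, "y": 0, "z": 8, "spin": 0},
    {"x": 0, "y": 0, "z": 4, "spin": 0},
    {"x": 0, "y": 0, "z": 0, "spin": 0},
  ],
)

```text
time: 45.75
position: [0.557, 0.0826, 0.0728]
tool_rot: [0.999, 0.023, -0.031, -0.007]
ft_force: [-0.5, -1.0, 0.1]
grip_width: 0.0241
```

```bash
python3 -c "
from h import *
st();rows(tray(0,.077,.066),.053)
c,p=shot('wrist'); crop(c,'w16.png',220,160,430,340,3.5)
c,p=shot('scene'); crop(c,'s13.png',230,170,390,310,5)"
```

```text
t45.75 pos [0.557  0.0826 0.0728] xax [ 0.997  0.047 -0.061] yax [ 0.046 -0.999 -0.015] zax [-0.062  0.012 -0.998] F [-0.5 -1.   0.1] w 0.0241 q [-0.06  0.68  1.66  0.01  0.86  1.46]
tool shift mm [-0.2  0.4  6.9] cur yaw 0.047 spin(tool z down => -dyaw) -0.006
```

View pics/w16.png

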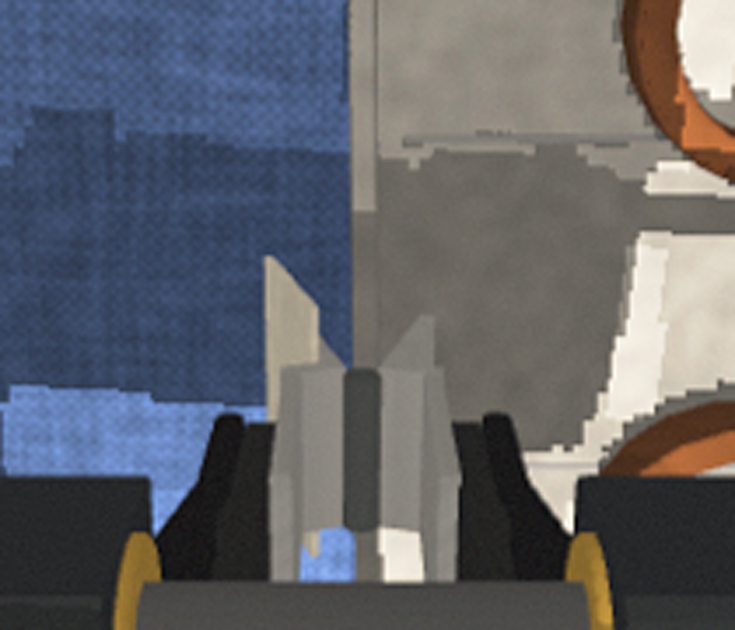

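View pics/s13.png

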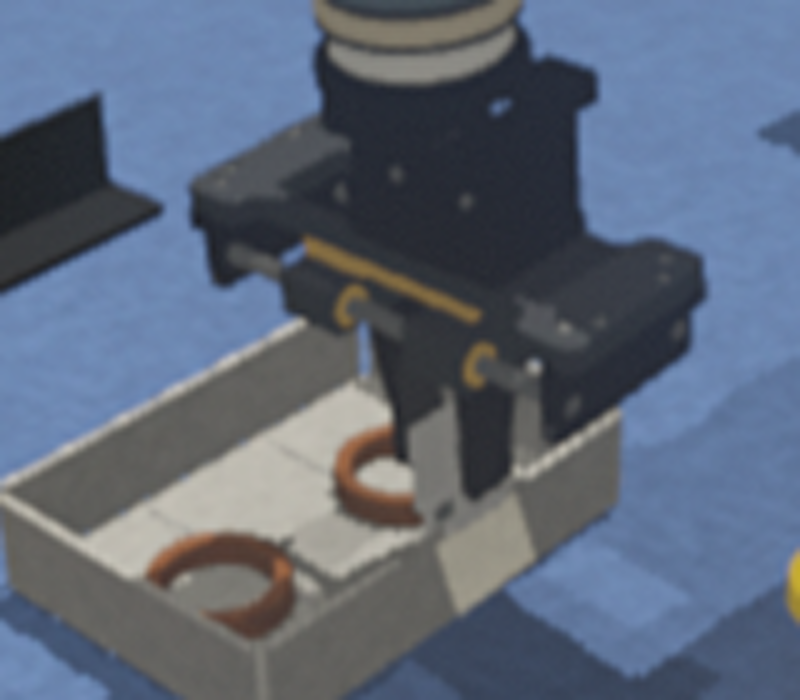

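Call:
play_rows(
  commands=[
    {"x": 0, "y": 0, "z": 4, "spin": 0},
    {"x": 0, "y": 0, "z": 3, "spin": 0},
    {"x": 0, "y": 0, "z": 2, "spin": 0},
    {"x": 0, "y": 0, "z": 0, "spin": 0},
  ],
)

```text
time: 46.25
position: [0.558, 0.0822, 0.0648]
tool_rot: [0.999, 0.023, -0.029, -0.006]
ft_force: [0.9, -0.1, -0.4]
grip_width: 0.024
```

```bash
python3 -c "
from h import *
st()"
```

```text
t46.25 pos [0.558  0.0822 0.0648] xax [ 0.997  0.047 -0.058] yax [ 0.046 -0.999 -0.013] zax [-0.058  0.011 -0.998] F [ 0.9 -0.1 -0.4] w 0.024 q [-0.06  0.69  1.67  0.01  0.84  1.46]
```

Call:
play_rows(
  commands=[
    {"x": 0, "y": 0, "z": 2, "spin": 0},
    {"x": 0, "y": 0, "z": 2, "spin": 0},
    {"x": 0, "y": 0, "z": 1, "spin": 0},
  ],
)

```text
time: 46.55
position: [0.5579, 0.0822, 0.0598]
tool_rot: [0.999, 0.023, -0.029, -0.006]
ft_force: [-0.2, -1.6, -0.4]
grip_width: 0.0242
```

```bash
python3 -c "
from h import *
st()"
```

```text
t46.55 pos [0.5579 0.0822 0.0598] xax [ 0.997  0.047 -0.057] yax [ 0.046 -0.999 -0.013] zax [-0.057  0.011 -0.998] F [-0.2 -1.6 -0.4] w 0.0242 q [-0.06  0.7   1.67  0.01  0.83  1.46]
```

Call:
play_rows(
  commands=[
    {"x": 0, "y": 0, "z": 1, "spin": 0},
    {"x": 0, "y": 0, "z": 1, "spin": 0},
    {"x": 0, "y": 0, "z": 1, "spin": 0},
  ],
)

```text
time: 46.85
position: [0.5577, 0.0822, 0.0565]
tool_rot: [0.999, 0.023, -0.029, -0.006]
ft_force: [-0.6, -0.1, -0.1]
grip_width: 0.0242
```

```bash
python3 -c "
from h import *
st()
c,p=shot('wrist'); crop(c,'w17.png',220,160,430,340,3.5)
c,p=shot('scene'); crop(c,'s14.png',230,170,390,310,5)"
```

```text
t46.85 pos [0.5577 0.0822 0.0565] xax [ 0.997  0.047 -0.057] yax [ 0.046 -0.999 -0.013] zax [-0.057  0.011 -0.998] F [-0.6 -0.1 -0.1] w 0.0242 q [-0.06  0.7   1.67  0.01  0.82  1.46]
```

View pics/s14.png

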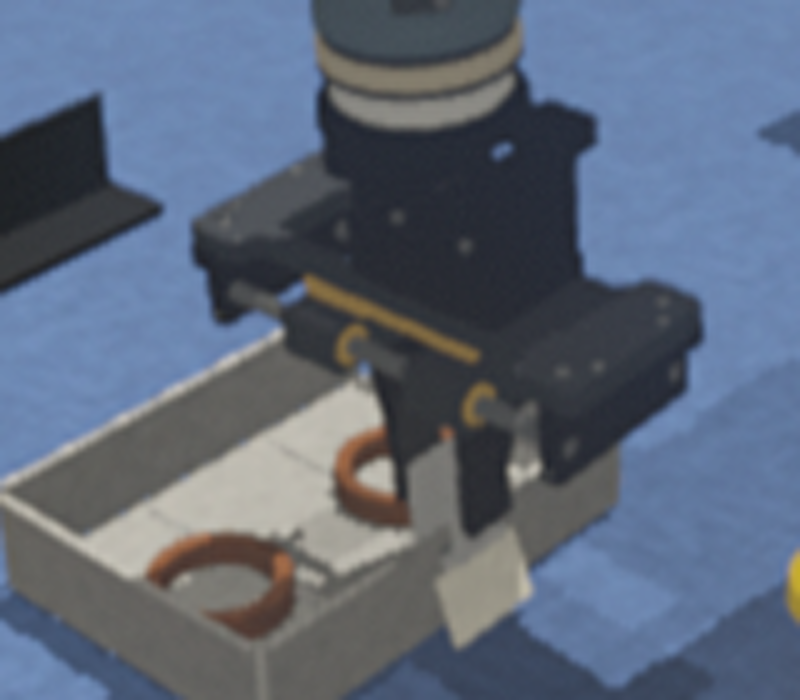

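View pics/w17.png

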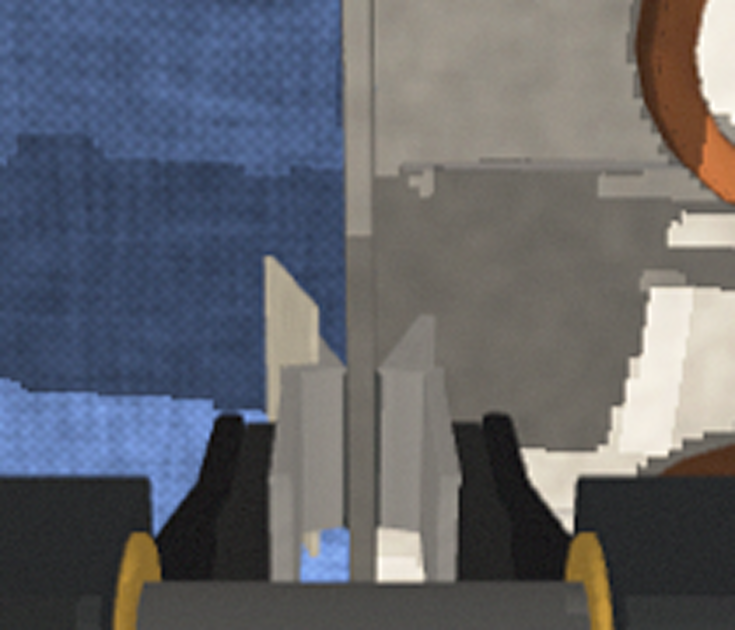

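The hinge gives no contact: the wall passes between the open halves. So I set the height from the rail instead. There the TCP was at 0.0784 with the hinge 6 mm above the edge, so on the wall it should be 0.0655.

Call:
play_rows(
  commands=[
    {"x": 0, "y": 0, "z": -4, "spin": 0},
    {"x": 0, "y": 0, "z": -4, "spin": 0},
    {"x": 0, "y": 0, "z": -1, "spin": 0},
    {"x": 0, "y": 0, "z": 0, "spin": 0},
    {"x": 0, "y": 0, "z": 0, "spin": 0},
  ],
)

```text
time: 47.45
position: [0.5584, 0.0824, 0.0666]
tool_rot: [0.999, 0.023, -0.028, -0.006]
ft_force: [-0.3, 0.1, -1.1]
grip_width: 0.024
```

```bash
python3 -c "
from h import *
st();rows(tray(0,.077,.0655),.053)
c,p=shot('wrist'); crop(c,'w18.png',220,160,430,340,3.5)"
```

```text
t47.45 pos [0.5584 0.0824 0.0666] xax [ 0.997  0.047 -0.056] yax [ 0.046 -0.999 -0.014] zax [-0.057  0.011 -0.998] F [-0.3  0.1 -1.1] w 0.024 q [-0.06  0.69  1.67  0.01  0.85  1.46]
tool shift mm [-1.9  0.   1.2] cur yaw 0.047 spin(tool z down => -dyaw) -0.006
```

View pics/w18.png

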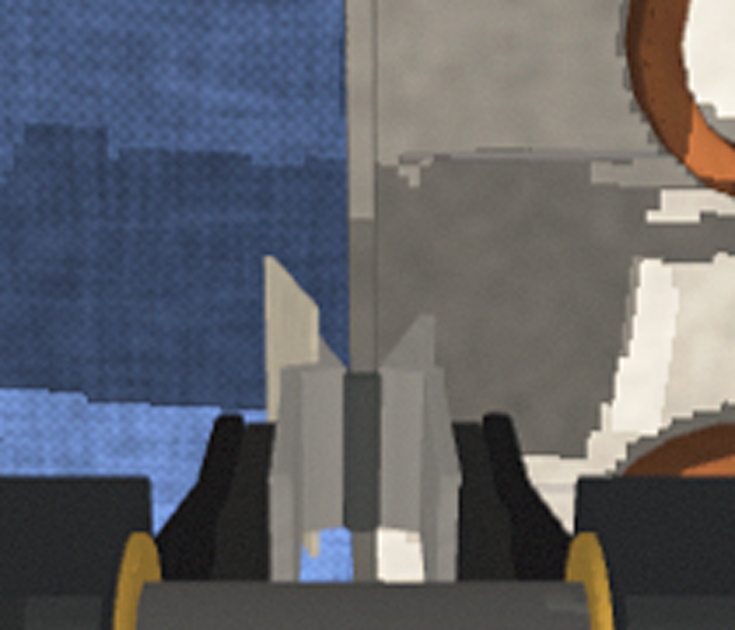

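Call:
play_rows(
  commands=[
    {"x": 0, "y": 0, "z": 1, "spin": 0},
    {"x": 0, "y": 0, "z": 0, "spin": 0},
    {"x": 0, "y": 0, "z": 0, "spin": 0},
  ],
)

```text
time: 47.8
position: [0.5583, 0.0823, 0.0654]
tool_rot: [0.999, 0.023, -0.028, -0.006]
ft_force: [-0.3, -0.7, -0.1]
grip_width: 0.0243
```

Call:
play_rows(
  commands=[
    {"x": 0, "y": 0, "z": 0, "spin": 0},
    {"x": 0, "y": 0, "z": 0, "spin": 0},
    {"x": 0, "y": 0, "z": 0, "spin": 0},
    {"x": 0, "y": 0, "z": 0, "spin": 0},
    {"x": 0, "y": 0, "z": 0, "spin": 0},
    {"x": 0, "y": 0, "z": 0, "spin": 0},
    {"x": 0, "y": 0, "z": 0, "spin": 0},
    {"x": 0, "y": 0, "z": 0, "spin": 0},
  ],
  grip=0.9,
)

```text
time: 48.6
position: [0.5581, 0.0825, 0.0653]
tool_rot: [0.999, 0.023, -0.029, -0.006]
ft_force: [-0.1, 0.2, -0.3]
grip_width: 0.0761
```

```bash
python3 -c "
from h import *
st()
c,p=shot('wrist'); crop(c,'w19.png',220,160,430,340,3.5)
c,p=shot('scene'); crop(c,'s15.png',230,170,390,310,5)"
```

```text
t48.60 pos [0.5581 0.0825 0.0653] xax [ 0.997  0.047 -0.057] yax [ 0.046 -0.999 -0.014] zax [-0.058  0.011 -0.998] F [-0.1  0.2 -0.3] w 0.0761 q [-0.06  0.69  1.67  0.01  0.84  1.46]
```

View pics/s15.png

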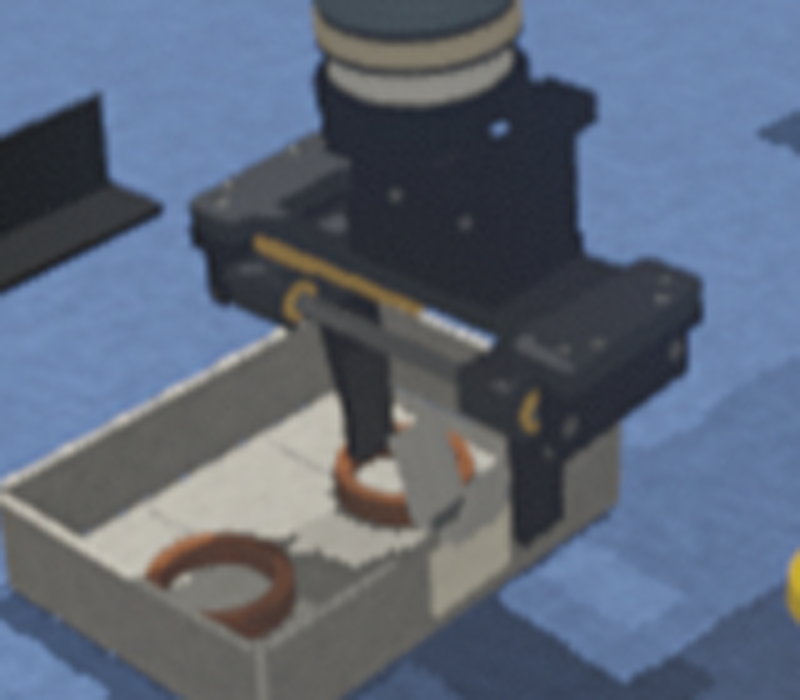

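View pics/w19.png

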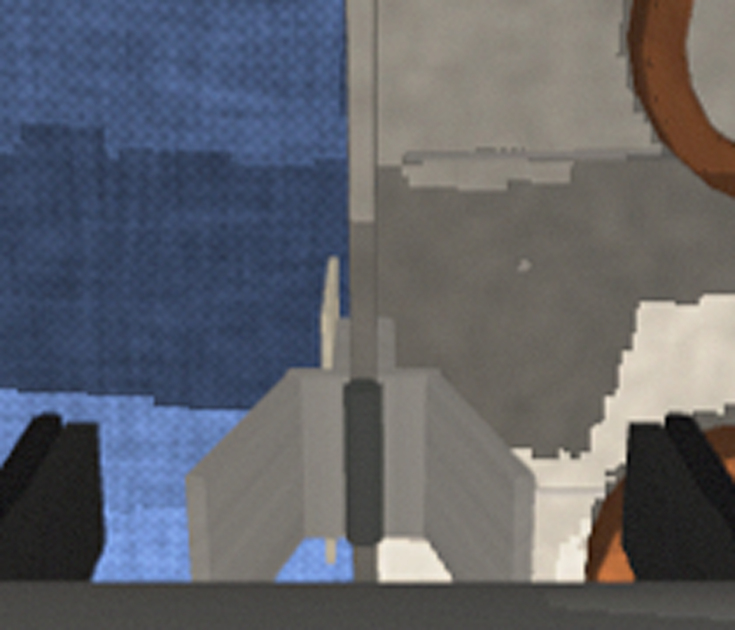

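Call:
play_rows(
  commands=[
    {"x": 0, "y": 0, "z": -12, "spin": 0},
    {"x": 0, "y": 0, "z": -20, "spin": 0},
    {"x": 0, "y": 0, "z": -25, "spin": 0},
    {"x": 0, "y": 0, "z": -25, "spin": 0},
    {"x": 0, "y": 0, "z": -20, "spin": 0},
    {"x": 0, "y": 0, "z": 0, "spin": 0},
  ],
  grip=1,
)

```text
time: 49.3
position: [0.5644, 0.0813, 0.1739]
tool_rot: [0.999, 0.023, -0.028, -0.006]
ft_force: [1.3, -0.3, -0.3]
grip_width: 0.0867
```

```bash
python3 -c "
from h import *
st(); rows([.55,-.29,.17],.08)
c,p=shot('scene'); crop(c,'s16.png',230,200,390,320,5)"
```

```text
t49.30 pos [0.5644 0.0813 0.1739] xax [ 0.997  0.047 -0.057] yax [ 0.046 -0.999 -0.014] zax [-0.057  0.011 -0.998] F [ 1.3 -0.3 -0.3] w 0.0867 q [-0.06  0.54  1.58  0.01  1.08  1.46]
tool shift mm [-31.5 370.3   0.5] cur yaw 0.047 spin(tool z down => -dyaw) -0.033
```

View pics/s16.png

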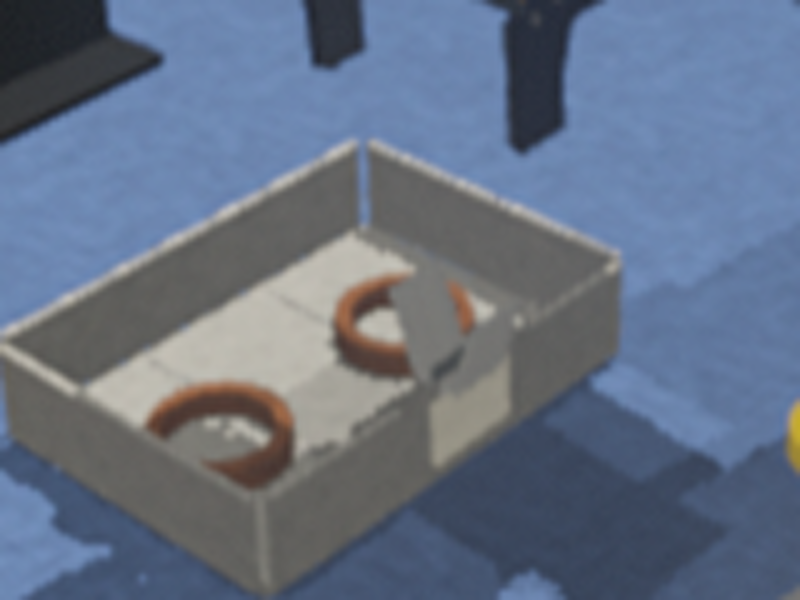

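The first clip is seated on the left wall with its card outwards. Now to the far clip.

Call:
play_rows(
  commands=[
    {"x": -2, "y": 14, "z": 0, "spin": -0.01},
    {"x": -2, "y": 20, "z": 0, "spin": -0.01},
    {"x": -2, "y": 20, "z": 0, "spin": 0},
    {"x": -2, "y": 20, "z": 0, "spin": 0},
    {"x": -2, "y": 20, "z": 0, "spin": 0},
    {"x": -2, "y": 20, "z": 0, "spin": 0},
    {"x": -2, "y": 20, "z": 0, "spin": 0},
    {"x": -2, "y": 20, "z": 0, "spin": 0},
  ],
)

```text
time: 50.15
position: [0.5494, -0.0742, 0.1624]
tool_rot: [0.999, 0.036, -0.038, -0.01]
ft_force: [0.0, -0.1, 0.5]
grip_width: 0.087
```

Call:
play_rows(
  commands=[
    {"x": -2, "y": 20, "z": 0, "spin": -0.01},
    {"x": -2, "y": 20, "z": 0, "spin": 0},
    {"x": -2, "y": 20, "z": 0, "spin": 0},
    {"x": -2, "y": 20, "z": 0, "spin": 0},
    {"x": -2, "y": 20, "z": 0, "spin": 0},
    {"x": -2, "y": 20, "z": 0, "spin": 0},
    {"x": -2, "y": 20, "z": 0, "spin": 0},
    {"x": 0, "y": 10, "z": 0, "spin": 0},
  ],
)

```text
time: 50.95
position: [0.5388, -0.2285, 0.1481]
tool_rot: [0.998, 0.041, -0.048, -0.015]
ft_force: [-0.5, 0.0, -0.2]
grip_width: 0.0869
```

```bash
python3 -c "
from h import *
st(); rows([.574,-.299,.17],.08)"
```

```text
t50.95 pos [ 0.5388 -0.2285  0.1481] xax [ 0.992  0.083 -0.095] yax [ 0.08  -0.996 -0.035] zax [-0.098  0.027 -0.995] F [-0.5  0.  -0.2] w 0.0869 q [-0.58  0.61  1.53 -0.03  1.11  0.93]
tool shift mm [ 27.   72.3 -27.1] cur yaw 0.083 spin(tool z down => -dyaw) 0.003
```

Call:
play_rows(
  commands=[
    {"x": 6, "y": 15, "z": -4, "spin": 0},
    {"x": 6, "y": 15, "z": -4, "spin": 0},
    {"x": 6, "y": 15, "z": -4, "spin": 0},
    {"x": 5, "y": 15, "z": -2, "spin": 0},
    {"x": 0, "y": 8, "z": 0, "spin": 0},
    {"x": 0, "y": 0, "z": 0, "spin": 0},
    {"x": 0, "y": 0, "z": 0, "spin": 0},
  ],
)

```text
time: 51.65
position: [0.5645, -0.2928, 0.15]
tool_rot: [0.997, 0.04, -0.054, -0.021]
ft_force: [0.4, 0.8, -0.0]
grip_width: 0.0867
```

```bash
python3 -c "
from h import *
st(); rows([.574,-.300,.12],.08); rows([.574,-.3,.0784],.08)
c,p=shot('wrist','w20.png')"
```

```text
t51.65 pos [ 0.5645 -0.2928  0.15  ] xax [ 0.991  0.082 -0.107] yax [ 0.078 -0.996 -0.047] zax [-0.11   0.038 -0.993] F [ 0.4  0.8 -0. ] w 0.0867 q [-0.64  0.67  1.37 -0.04  1.21  0.87]
tool shift mm [12.   9.3 28.5] cur yaw 0.083 spin(tool z down => -dyaw) 0.003
tool shift mm [16.5 11.2 69.8] cur yaw 0.083 spin(tool z down => -dyaw) 0.003
```

View pics/w20.png

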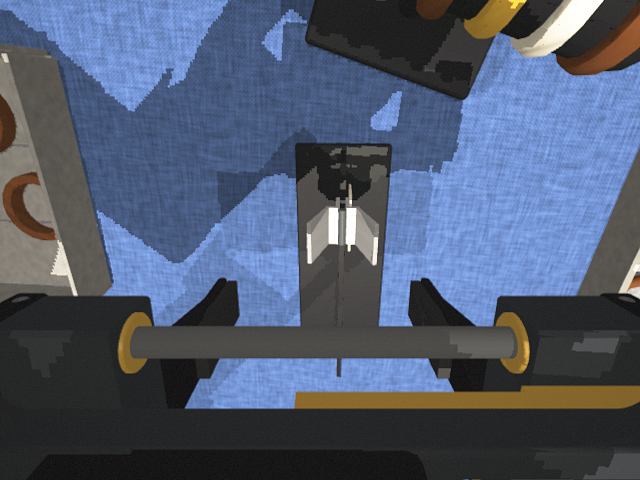

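Call:
play_rows(
  commands=[
    {"x": 5, "y": 4, "z": 10, "spin": 0},
    {"x": 5, "y": 4, "z": 10, "spin": 0},
    {"x": 2, "y": 2, "z": 8, "spin": 0},
    {"x": 0, "y": 0, "z": 0, "spin": 0},
    {"x": 0, "y": 0, "z": 0, "spin": 0},
  ],
)

```text
time: 52.2
position: [0.5738, -0.2985, 0.1167]
tool_rot: [0.997, 0.041, -0.056, -0.023]
ft_force: [0.4, -0.3, 0.7]
grip_width: 0.0868
```

```bash
python3 -c "
from h import *
st(); rows([.572,-.3,.0784],.08)
c,p=shot('wrist','w21.png')"
```

```text
t52.20 pos [ 0.5738 -0.2985  0.1167] xax [ 0.99   0.085 -0.11 ] yax [ 0.08  -0.996 -0.05 ] zax [-0.113  0.04  -0.993] F [ 0.4 -0.3  0.7] w 0.0868 q [-0.64  0.73  1.36 -0.04  1.17  0.87]
tool shift mm [ 2.3  3.2 38.1] cur yaw 0.085 spin(tool z down => -dyaw) 0.005
```

View pics/w21.png

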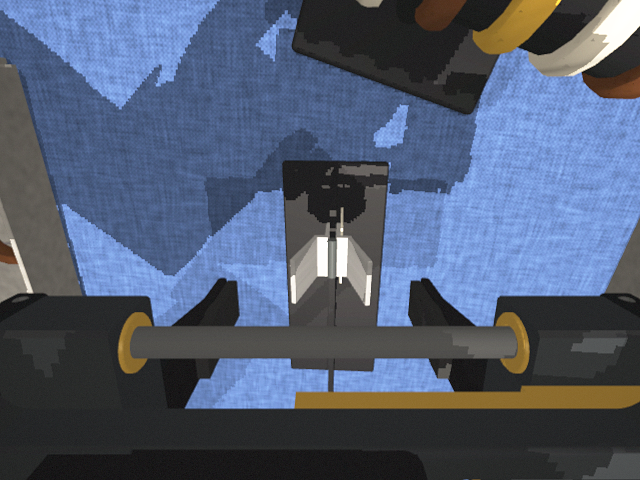

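Call:
play_rows(
  commands=[
    {"x": 1, "y": 2, "z": 12, "spin": 0},
    {"x": 1, "y": 1, "z": 12, "spin": 0},
    {"x": 0, "y": 0, "z": 10, "spin": 0},
    {"x": 0, "y": 0, "z": 3, "spin": 0},
    {"x": 0, "y": 0, "z": 0, "spin": 0},
    {"x": 0, "y": 0, "z": 0, "spin": 0},
  ],
)

```text
time: 52.85
position: [0.5711, -0.2997, 0.076]
tool_rot: [0.997, 0.041, -0.056, -0.023]
ft_force: [0.9, 0.6, -0.1]
grip_width: 0.0871
```

```bash
python3 -c "
from h import *
st(); rows([.572,-.3,.0784],.08)
c,p=shot('wrist'); crop(c,'w22.png',170,140,480,360,2.5)"
```

```text
t52.85 pos [ 0.5711 -0.2997  0.076 ] xax [ 0.99   0.085 -0.11 ] yax [ 0.08  -0.996 -0.05 ] zax [-0.114  0.041 -0.993] F [ 0.9  0.6 -0.1] w 0.0871 q [-0.64  0.78  1.39 -0.04  1.09  0.87]
tool shift mm [ 0.6  0.3 -2.5] cur yaw 0.085 spin(tool z down => -dyaw) 0.005
```

View pics/w22.png

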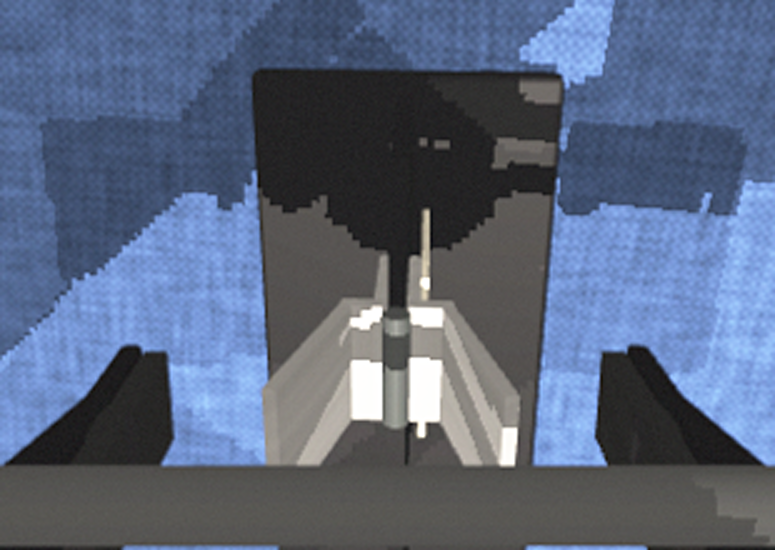

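Call:
play_rows(
  commands=[
    {"x": 0, "y": 1, "z": -2, "spin": 0},
    {"x": 0, "y": 0, "z": 0, "spin": 0},
    {"x": 0, "y": 0, "z": 0, "spin": 0},
    {"x": 0, "y": 0, "z": 0, "spin": 0},
    {"x": 0, "y": 0, "z": 0, "spin": 0},
    {"x": 0, "y": 0, "z": 0, "spin": 0},
    {"x": 0, "y": 0, "z": 0, "spin": 0},
    {"x": 0, "y": 0, "z": 0, "spin": 0},
  ],
  grip=0.1,
  newtons=30,
)

```text
time: 53.7
position: [0.5724, -0.3008, 0.0801]
tool_rot: [0.997, 0.041, -0.055, -0.022]
ft_force: [-0.3, 0.3, 0.9]
grip_width: 0.0313
```

Call:
play_rows(
  commands=[
    {"x": 0, "y": 0, "z": 0, "spin": 0},
    {"x": 0, "y": 0, "z": 0, "spin": 0},
    {"x": 0, "y": 0, "z": 0, "spin": 0},
    {"x": 0, "y": 0, "z": 0, "spin": 0},
    {"x": 0, "y": 0, "z": 0, "spin": 0},
  ],
)

```text
time: 54.2
position: [0.5723, -0.3011, 0.0797]
tool_rot: [0.997, 0.041, -0.055, -0.022]
ft_force: [-0.2, 0.5, -0.3]
grip_width: 0.0245
```

```bash
python3 -c "
from h import *
st()
c,p=shot('wrist'); crop(c,'w23.png',170,140,480,360,2.5)"
```

```text
t54.20 pos [ 0.5723 -0.3011  0.0797] xax [ 0.991  0.085 -0.108] yax [ 0.08  -0.996 -0.049] zax [-0.112  0.04  -0.993] F [-0.2  0.5 -0.3] w 0.0245 q [-0.64  0.77  1.39 -0.04  1.1   0.87]
```

View pics/w23.png

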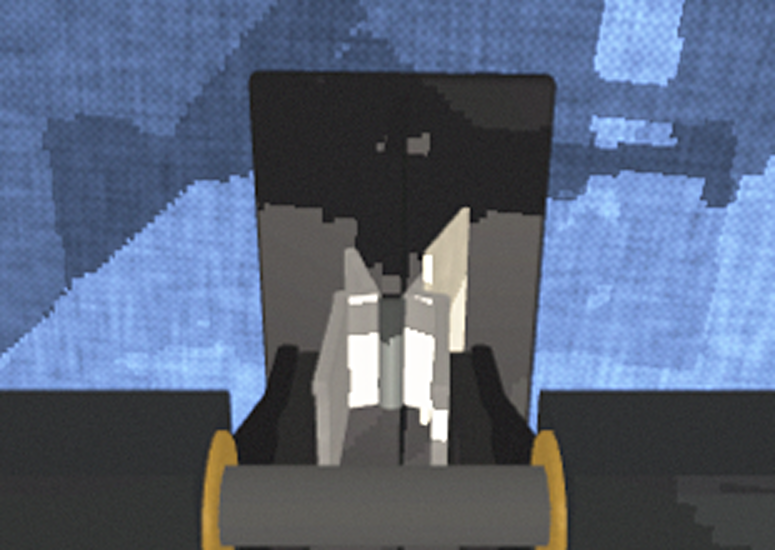

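Call:
play_rows(
  commands=[
    {"x": -1, "y": -0.5, "z": -8, "spin": 0},
    {"x": -1, "y": -0.6, "z": -12, "spin": 0},
    {"x": -1.5, "y": -0.7, "z": -15, "spin": 0},
    {"x": -1.5, "y": -0.7, "z": -15, "spin": 0},
    {"x": -1.5, "y": -0.7, "z": -15, "spin": 0},
    {"x": -1, "y": -0.5, "z": -10, "spin": 0},
    {"x": 0, "y": 0, "z": 0, "spin": 0},
  ],
)

```text
time: 54.95
position: [0.5744, -0.3024, 0.1648]
tool_rot: [0.998, 0.041, -0.053, -0.02]
ft_force: [-0.5, 0.2, -1.7]
grip_width: 0.0248
```

```bash
python3 -c "
from h import *
st();rows(tray(0,-.077,.165),.053)
c,p=shot('wrist'); crop(c,'w24.png',170,140,480,360,2.5)
c,p=shot('scene'); crop(c,'s17.png',170,110,290,240,5)"
```

```text
t54.95 pos [ 0.5744 -0.3024  0.1648] xax [ 0.991  0.084 -0.104] yax [ 0.08  -0.996 -0.044] zax [-0.107  0.035 -0.994] F [-0.5  0.2 -1.7] w 0.0248 q [-0.64  0.67  1.33 -0.04  1.25  0.86]
tool shift mm [   9.8 -230.8    9. ] cur yaw 0.085 spin(tool z down => -dyaw) 0.032
```

View pics/s17.png

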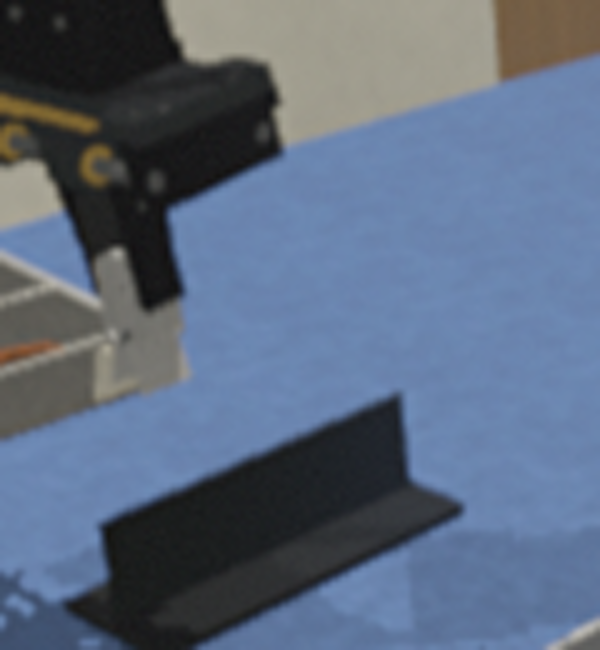

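View pics/w24.png

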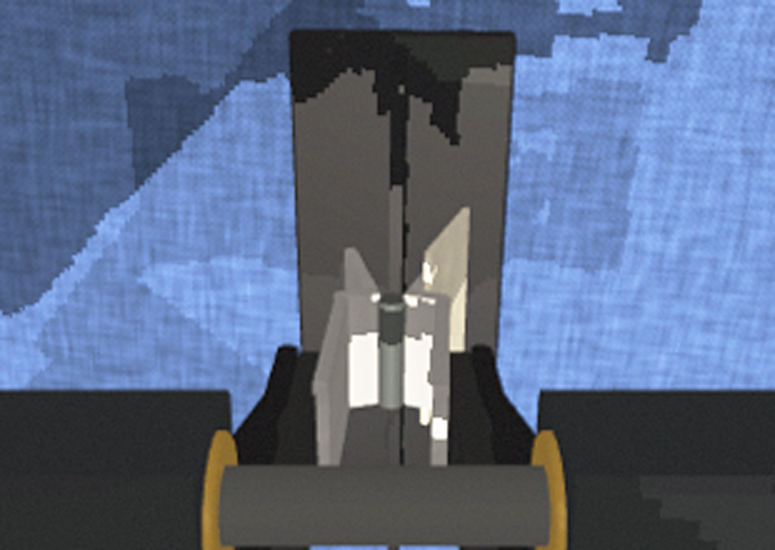

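Call:
play_rows(
  commands=[
    {"x": 0, "y": -12, "z": 0, "spin": 0.015},
    {"x": 1, "y": -16, "z": 0, "spin": 0.015},
    {"x": 1, "y": -16, "z": 0, "spin": 0},
    {"x": 1, "y": -16, "z": 0, "spin": 0},
    {"x": 1, "y": -16, "z": 0, "spin": 0},
    {"x": 1, "y": -16, "z": 0, "spin": 0},
    {"x": 1, "y": -16, "z": 0, "spin": 0},
    {"x": 1, "y": -16, "z": 0, "spin": 0},
  ],
)

```text
time: 55.85
position: [0.571, -0.167, 0.164]
tool_rot: [0.998, 0.024, -0.058, -0.023]
ft_force: [0.1, 0.7, -0.9]
grip_width: 0.0248
```

Call:
play_rows(
  commands=[
    {"x": 1, "y": -16, "z": 0, "spin": 0},
    {"x": 1, "y": -16, "z": 0, "spin": 0},
    {"x": 1, "y": -16, "z": 0, "spin": 0},
    {"x": 1, "y": -16, "z": 0, "spin": 0},
    {"x": 1, "y": -14, "z": 0, "spin": 0},
    {"x": 0, "y": -5, "z": 0, "spin": 0},
    {"x": 0, "y": 0, "z": 0, "spin": 0},
  ],
)

```text
time: 56.55
position: [0.5723, -0.0735, 0.1683]
tool_rot: [0.998, 0.026, -0.058, -0.023]
ft_force: [0.6, -0.8, -0.6]
grip_width: 0.0248
```

```bash
python3 -c "
from h import *
st();rows(tray(0,-.077,.12),.053)
c,p=shot('wrist','w25.png')"
```

```text
t56.55 pos [ 0.5723 -0.0735  0.1683] xax [ 0.992  0.055 -0.114] yax [ 0.05  -0.998 -0.048] zax [-0.116  0.042 -0.992] F [ 0.6 -0.8 -0.6] w 0.0248 q [-0.32  0.58  1.52  0.    1.17  1.19]
tool shift mm [-2.1 -0.  48.9] cur yaw 0.055 spin(tool z down => -dyaw) 0.002
```

View pics/w25.png

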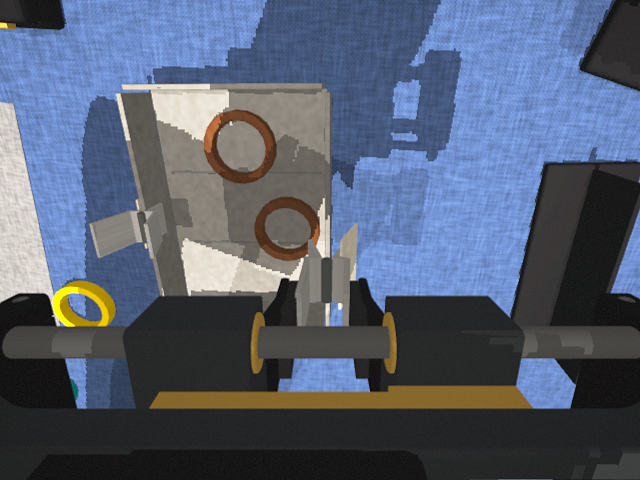

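```bash
python3 -c "
from h import *
c,p=shot('wrist'); wb(None,.018,475)
a=TR[2]
c,p=shot('scene'); crop(c,'s18.png',220,190,390,320,4.6)"
```

```text
[ 202  110   73   74 2149] ((618.7494506835938, 8.665923118591309), 31.525436401367188)
[ 253  197   65   64 1687] ((546.3496704101562, -32.098907470703125), 32.05321502685547)
```

View pics/s18.png

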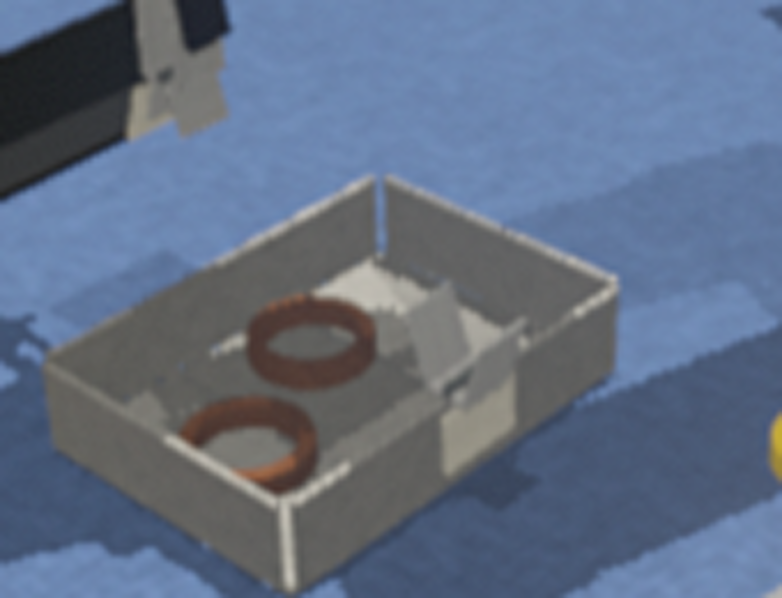

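A bangle has been knocked aside inside the tray. It is still flat and clear: its centre is at (0.546, −0.032), 83 mm from the other one and about 7 mm off the right wall. It lies below the clip's jaw depth, so I'm going ahead with the placing.

Call:
play_rows(
  commands=[
    {"x": -2, "y": 0, "z": 12, "spin": 0},
    {"x": -2, "y": 0, "z": 14, "spin": 0},
    {"x": -2, "y": 0, "z": 14, "spin": 0},
    {"x": 0, "y": 0, "z": 14, "spin": 0},
    {"x": 0, "y": 0, "z": 0, "spin": 0},
    {"x": 0, "y": 0, "z": 0, "spin": 0},
  ],
)

```text
time: 57.35
position: [0.5584, -0.0768, 0.1104]
tool_rot: [0.998, 0.022, -0.058, -0.023]
ft_force: [1.2, -0.8, -0.4]
grip_width: 0.0248
```

```bash
python3 -c "
from h import *
st();rows(tray(0,-.078,.0667),.053)
c,p=shot('wrist','w26.png')
for ly in (-.075,-.079):
  print(proj(c,np.array([tray(x,ly,.049) for x in (0.03,.06,.1)]),p).round(1).tolist())"
```

```text
t57.35 pos [ 0.5584 -0.0768  0.1104] xax [ 0.992  0.047 -0.115] yax [ 0.042 -0.998 -0.048] zax [-0.117  0.042 -0.992] F [ 1.2 -0.8 -0.4] w 0.0248 q [-0.34  0.64  1.59  0.    1.03  1.19]
tool shift mm [11.4 -2.  42.8] cur yaw 0.047 spin(tool z down => -dyaw) -0.006
[[317.6, 193.8], [316.7, 144.8], [315.3, 69.9]]
[[323.9, 193.8], [323.4, 144.8], [322.6, 69.8]]
```

View pics/w26.png

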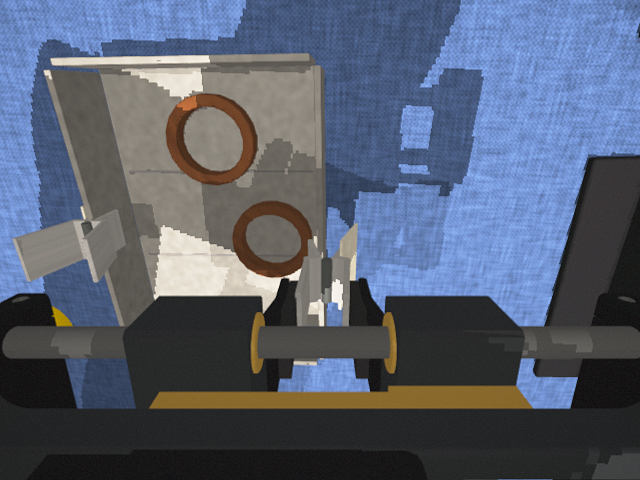

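Call:
play_rows(
  commands=[
    {"x": 4, "y": -1.5, "z": 8, "spin": 0},
    {"x": 4, "y": -1.5, "z": 8, "spin": 0},
    {"x": 2, "y": 0, "z": 4, "spin": 0},
    {"x": 0, "y": 0, "z": 0, "spin": 0},
    {"x": 0, "y": 0, "z": 0, "spin": 0},
  ],
)

```text
time: 57.9
position: [0.5681, -0.0726, 0.089]
tool_rot: [0.998, 0.022, -0.057, -0.022]
ft_force: [1.4, 0.6, -1.0]
grip_width: 0.0246
```

```bash
python3 -c "
from h import *
st();rows(tray(0,-.078,.0667),.053)
c,p=shot('wrist'); crop(c,'w27.png',220,160,430,340,3.5)"
```

```text
t57.90 pos [ 0.5681 -0.0726  0.089 ] xax [ 0.993  0.047 -0.112] yax [ 0.042 -0.998 -0.046] zax [-0.114  0.041 -0.993] F [ 1.4  0.6 -1. ] w 0.0246 q [-0.32  0.68  1.58  0.    1.    1.2 ]
tool shift mm [-0.9  0.7 22.5] cur yaw 0.047 spin(tool z down => -dyaw) -0.006
```

View pics/w27.png

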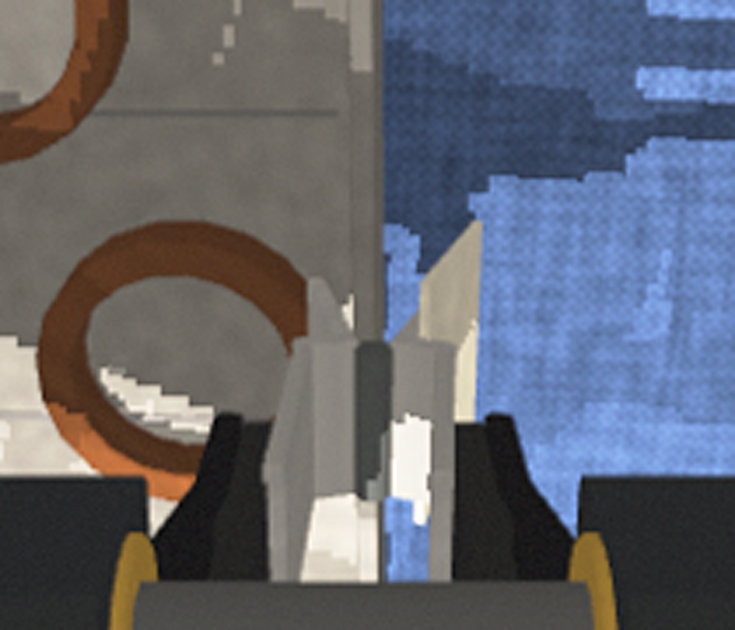

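Call:
play_rows(
  commands=[
    {"x": 0, "y": 0, "z": 8, "spin": 0},
    {"x": 0, "y": 0, "z": 7, "spin": 0},
    {"x": 0, "y": 0, "z": 5, "spin": 0},
    {"x": 0, "y": 0, "z": 0, "spin": 0},
    {"x": 0, "y": 0, "z": 0, "spin": 0},
  ],
)

```text
time: 58.45
position: [0.5655, -0.0711, 0.0679]
tool_rot: [0.998, 0.022, -0.056, -0.022]
ft_force: [0.8, 1.2, 0.4]
grip_width: 0.0252
```

```bash
python3 -c "
from h import *
st();rows(tray(0,-.078,.0667),.053)
c,p=shot('wrist'); crop(c,'w28.png',220,160,430,340,3.5)"
```

```text
t58.45 pos [ 0.5655 -0.0711  0.0679] xax [ 0.993  0.047 -0.112] yax [ 0.042 -0.998 -0.047] zax [-0.114  0.042 -0.993] F [0.8 1.2 0.4] w 0.0252 q [-0.32  0.71  1.6   0.    0.95  1.2 ]
tool shift mm [-0.8  1.4  1.2] cur yaw 0.047 spin(tool z down => -dyaw) -0.006
```

View pics/w28.png

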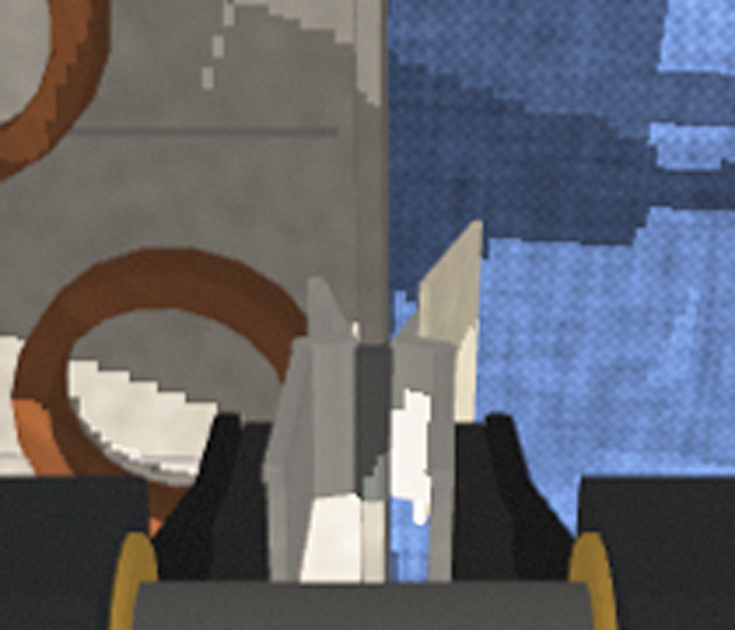

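Call:
play_rows(
  commands=[
    {"x": 0, "y": 0.5, "z": 1.5, "spin": 0},
    {"x": 0, "y": 0, "z": 0, "spin": 0},
    {"x": 0, "y": 0, "z": 0, "spin": 0},
  ],
)

```text
time: 58.8
position: [0.5654, -0.0713, 0.0665]
tool_rot: [0.998, 0.022, -0.056, -0.023]
ft_force: [-0.1, 0.7, -0.5]
grip_width: 0.0246
```

Call:
play_rows(
  commands=[
    {"x": 0, "y": 0, "z": 0, "spin": 0},
    {"x": 0, "y": 0, "z": 0, "spin": 0},
    {"x": 0, "y": 0, "z": 0, "spin": 0},
    {"x": 0, "y": 0, "z": 0, "spin": 0},
    {"x": 0, "y": 0, "z": 0, "spin": 0},
    {"x": 0, "y": 0, "z": 0, "spin": 0},
    {"x": 0, "y": 0, "z": 0, "spin": 0},
    {"x": 0, "y": 0, "z": 0, "spin": 0},
  ],
  grip=0.9,
)

```text
time: 59.6
position: [0.5661, -0.0726, 0.0671]
tool_rot: [0.998, 0.022, -0.055, -0.021]
ft_force: [0.1, -0.1, -0.3]
grip_width: 0.0759
```

```bash
python3 -c "
from h import *
st()
c,p=shot('wrist'); crop(c,'w29.png',170,140,480,360,2.5)"
```

```text
t59.60 pos [ 0.5661 -0.0726  0.0671] xax [ 0.993  0.047 -0.11 ] yax [ 0.042 -0.998 -0.045] zax [-0.112  0.04  -0.993] F [ 0.1 -0.1 -0.3] w 0.0759 q [-0.32  0.71  1.6   0.    0.95  1.2 ]
```

View pics/w29.png

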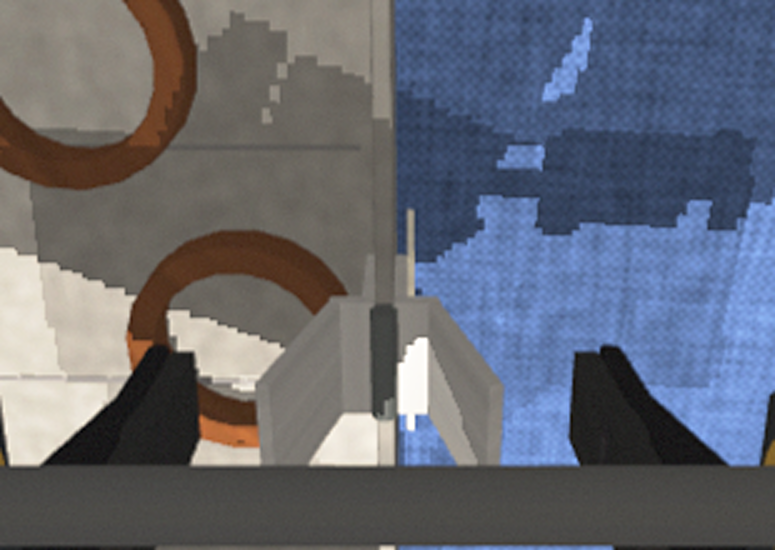

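Call:
play_rows(
  commands=[
    {"x": -1, "y": -0.5, "z": -12, "spin": 0},
    {"x": -2, "y": -1, "z": -18, "spin": 0},
    {"x": -2, "y": -1, "z": -20, "spin": 0},
    {"x": -2, "y": -1, "z": -25, "spin": 0},
    {"x": -2, "y": 0, "z": -25, "spin": 0},
    {"x": -2, "y": 0, "z": -20, "spin": 0},
    {"x": 0, "y": 0, "z": 0, "spin": 0},
  ],
)

```text
time: 60.35
position: [0.5687, -0.0745, 0.1963]
tool_rot: [0.998, 0.022, -0.055, -0.021]
ft_force: [0.9, 0.2, -0.6]
grip_width: 0.0782
```

Call:
play_rows(
  commands=[
    {"x": -20, "y": 10, "z": -15, "spin": 0},
    {"x": -20, "y": 15, "z": -15, "spin": 0},
    {"x": -20, "y": 20, "z": -10, "spin": 0},
    {"x": -20, "y": 20, "z": -5, "spin": 0},
    {"x": -10, "y": 20, "z": 0, "spin": 0},
    {"x": 0, "y": 20, "z": 0, "spin": 0},
    {"x": 0, "y": 20, "z": 0, "spin": 0},
    {"x": 0, "y": 10, "z": 0, "spin": 0},
  ],
)

```text
time: 61.15
position: [0.484, -0.2163, 0.2436]
tool_rot: [0.998, 0.024, -0.057, -0.023]
ft_force: [0.1, 0.2, 0.4]
grip_width: 0.0785
```

```bash
python3 -c "
from h import *
st()
c,p=shot('scene','s19full.png'); crop(c,'s19.png',220,200,390,320,4.6)
c,p=shot('top','t19full.png'); crop(c,'t19.png',270,150,400,300,4)"
```

```text
t61.15 pos [ 0.484  -0.2163  0.2436] xax [ 0.992  0.051 -0.113] yax [ 0.046 -0.998 -0.048] zax [-0.115  0.042 -0.992] F [0.1 0.2 0.4] w 0.0785 q [-0.61  0.43  1.56 -0.03  1.27  0.92]
```

View pics/s19.png

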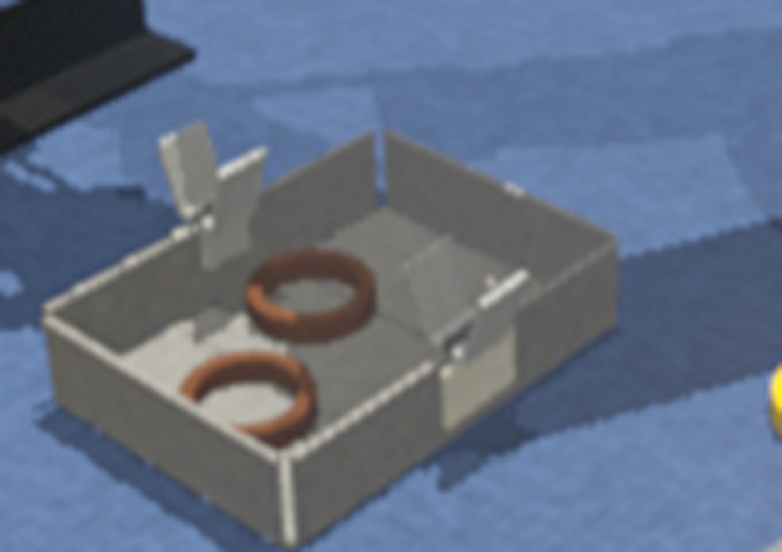

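View pics/t19.png

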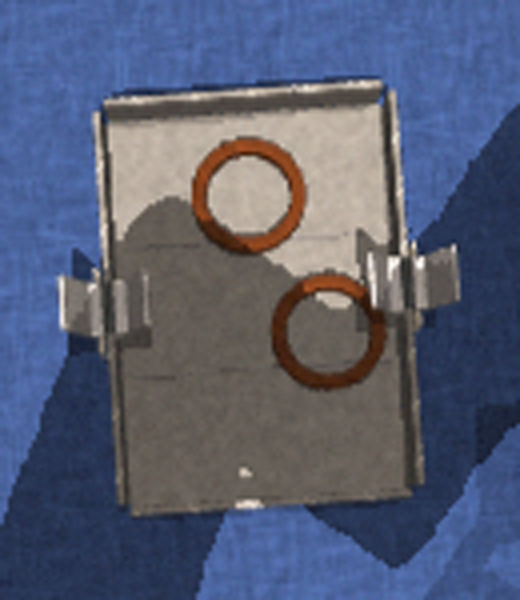

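View pics/t19full.png

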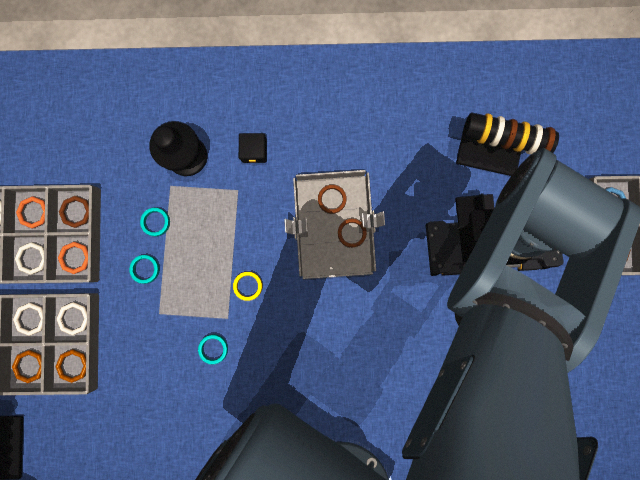

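```bash
python3 -c "
from h import *
print(robot.hand_in()); st()"
```

```text
the job is handed in; nothing more can be done
None
the job is handed in; nothing more can be done
```

The tray is set up and I handed the job in just after 61 s; no verdict was reported.

**What I did**
- **Walls:** I raised all four and pressed each against its stop. The push force rose with no further movement.
- **Bangles:** I moved both brown bangles from the cloth to the tray floor. The turquoise and yellow look-alikes were left alone.
- **Clips:** I moved the clips from the rail to the middles of the long walls. The near clip is on the left wall and the far one on the right. I set the depth from the height they had on the rail, with the hinge about 6 mm above the edge.

**Last checks**
- The final top and scene pictures show all four walls upright, both bangles flat and both clips on the walls. The left clip's card faces outwards. The right clip's card can't be seen from that side, but its inner jaw shows no card.
- The other things on the table, including the look-alikes, looked unmoved in the top picture, and the robot was clear of everything.

**What didn't go as planned**
- **Knocked bangle:** One bangle was knocked a few centimetres after I had placed it. I left it where it lay, flat, about 20 mm from the other bangle and about 7 mm from the right wall.
- **Clip pushed too deep:** I first pushed the left clip about 9 mm too low, because the open hinge gave no contact to feel. I raised it to the right height before releasing it.
- **Tool tilt:** The tool slowly tilted during moves, reaching about 0.14 rad. I reduced it once by pushing on the upright far wall with about 6 N. It was about 0.12 rad again when I placed the second clip.

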